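Clamp a slotted coupling hub on the angle plate with the cam swing clamp

ROBOT

A 6-joint arm with a two-finger parallel gripper is mounted at the origin on a cart in front of the work surface, level with it; the furniture and walls round the work are solid. World frame = base frame: x ahead of the robot, y to its left, z up, the work surface at z = 0. Lengths are in m, angles in degrees, forces in N, time in s.
With the tool pointing down it reaches from about 0.4 to 0.825 m from the base axis. Payload 7 kg.
Tool frame: the origin (TCP) lies at the very end of the fingers, on their centre line; the grasp point (between the pads) lies 19 mm behind it (ctrl.tcp_to_grasp is the distance from the TCP to the grasp point, in m); z points along the fingers, x is the direction in which the jaws open and shut, and the axes are right-handed (so a half turn about z gives the same grasp; the last joint's range is limited). The gripper opens to 88 mm and grips with 3 to 60 N. Pads are 19 mm wide; open, the fingers measure 130 mm over their backs; the gripper's body (78 mm by 193 mm) begins 47 mm behind the grasp point.
Start: joints at [-46.862, 20.546, 0.682, 0, -70.136, -16.507], TCP at [0.303, -0.603, 0.227] pointing down, gripper open.
Joint ranges: [-176.03, 176.03], [-82.01, 121.73], [-58.28, 71.71], [-173.87, 95.51], [-174.79, -0.11], [-173.66, 173.66]. Speed limits (degrees/s): [136.94, 136.94, 172.46, 180, 180, 180].

INTERFACE

Orientations are given as [roll, pitch, yaw] about the fixed x, y, z axes, in that order (R = Rz(yaw) Ry(pitch) Rx(roll)).
In Python, from plant import sensors, vision, ticket, ctrl gives the robot as it stands. The module is installed in compiled form; this text tells all that it offers.
- The arm moves only by the tool drive_tool, never from a script. Its argument "moves" is a list of rows, each a list of 6 numbers: the shift along the tool's x, y, z in units of 0.15 m (1.0 is 0.15 m), then the turn, a rotation vector about the tool's x, y, z in units of 60 degrees (1.0 is 60 degrees). In form: [[dx, dy, dz, rx, ry, rz], ...]. A call has 1 to 8 rows; each row is the pose to reach, as a shift and turn from the pose measured when the call began, along the tool's axes at that moment; what a row does not reach only later rows make up. A row lasts 1/10 s, in which the tool goes at most 50 mm and 8.59 degrees, less where a joint would pass 70% of its speed; a pose out of reach is approached as far as the arm can. A call with a number of a shift or a turn outside -1 to 1 is refused whole. A call with a gripper value outside its range is refused whole. "fingers" is the opening, from -1 (shut) to 1 (fully open), set as the call begins (left out, the last holds). The fingers move at their own pace and stop on an object; the grip force is fixed at half the most. Time passes only in rows, so rows that repeat a pose let the fingers close. It gives the time, the measured TCP pose, the force and the opening at its end, in the units of the state.
- sensors.get_obs(): the state, without advancing time (a new reading comes with each control period).
- vision.snapshot(name): name is "scene" or "side" or "wrist"; returns a dict with "pixels" (480x640x3 uint8, red, green, blue), "fx", "fy", "cx", "cy" (pixels), "R" (3x3) and "t" (3): a world point X has camera coordinates R X + t. Camera axes: x right, y down, z forward; pixel columns grow to the right and rows downward; lengths in m; the calibration is good to about 2 mm. A picture is of the moment at which its call begins. There is no depth.
- ticket.close_job(): hands the job in, once; it reports no verdict.
The state is a dict: "clock": time; "joint_pos": joint angles; "qvel": joint speeds; "tau": joint torques, N m; "tool_pos": TCP position; "orientation": TCP orientation; "force": force on the tool from outside, world axes, zero at the start; "moment": the same for the moment, N m; "opening": finger opening in m.
Only numpy, scipy, OpenCV 4.12 (cv2) and the standard library are available. Lean on these libraries where they do the work, as an engineer would, in place of code of your own. Each camera call takes 0.05 s, during which the arm holds its last target.

TASK

Clamp the slotted coupling hub ready for drilling: stand it on the sloping plate, flange down and up against both dowel pins, with its slot running straight up and down the slope, and swing the clamp arm over it to its stop. With the cam lever still open, screw the knurled nut down to suit, then flip the lever all the way over, so that the foot's tongue is locked in the slot with its spring pushed in about half way (4 of its 8 mm). Leave the plain hub and the other things on the bench where they are, and let go of everything.

Things in the scene. Friction and masses are not known exactly. Their poses are not given: they have to be found in the camera images.
- slot_hub: Aluminium hub to be clamped, loose, standing on the bench: flange 72 mm diameter, 14 mm high; above it a barrel 48 mm in diameter, total height 60 mm. Across its top runs an open slot 16 mm wide, 6 mm deep (floor at 54 mm). Origin: centre of the underside; z up through the barrel; the slot runs along x (either way round is the same). 0.27 to 0.53 kg.
- plain_hub: A like hub of the same size but with no slot, only a round bore in its flat top; it stays where it is. Origin: centre of the underside, z up. The two hubs' places may be swapped.
- fixture: Grey angle plate, fixed to the bench; carries the sloping plate and the clamp. Origin on the bench straight below the hub's place; x level, away from the robot, y left, z up. Base 245 x 190 x 12 mm, from x = -85 to +160 mm; two ribs stand between it and the plate.
- plate: Its sloping face, 30 degrees, rising away from the robot. Origin on the face, 56 mm above the bench, where the middle of the hub's underside belongs; x straight up the slope, y left across it, z square out of it. Face from x = -60 to +155, y = -95 to +95 mm. Dowel pins, 12 mm wide and high, at x = -31, y = +28 and -28 mm: a 72 mm flange pushed down the slope against both is centred on the origin.
- clamp_swing (a joint): Angle of the clamp arm about its column (axis along plate z), rad: 0 = points straight down the slope over the hub, at its stop; grows as the arm swings to the left (plate +y), up to 1.65. Stays where left; 0.4 N m turns it. Lever, nut and foot swing with it. The arm is a bar 22 mm wide; with the lever open its underside is 92 mm and its top 110 mm above the plate's face.
- lever_pivot (a point): Pivot of the cam lever, on the axis of the clamp's column (38 mm diameter, at plate x = 125, y = 0 mm), 128 mm above the plate's face. The pin lies square to the arm (along plate y when the arm is over the hub).
- nut_grip (a point): Middle of the knurled steel nut, on its axis at the arm's end, 125 mm from the column's axis, 132 mm above the plate's face with the lever open. 36 mm in diameter, from 14 mm below to 12 mm above this point, axis along plate z; a 14 mm wide spindle end rises up to 11 mm above its top; the arm's end boss is 19 mm below this point.
- set_nut (a joint): Turn of the knurled nut, rad, 0 to 6.3; grows clockwise seen from above and lowers the spring foot by 8 mm a turn (1.27 mm a rad). Stays where left; 0.07 N m turns it. At 4.0 the lock is right: the open foot hangs 2 mm above the hub's top and the closed lever pushes its spring in by 4 mm; 0.8 rad more or less changes that by 1 mm.
- cam_lever (a joint): Angle of the cam lever, rad: 0 = open (leaning up and back, up the slope), 2.09 = fully closed (lying over the arm, towards the nut). The cam lowers the arm, nut and foot along plate -z by 5.73 mm a rad, 12 mm in all. It stays where it is left; about 0.2 N m turns it, 0.3 once the foot presses.
- lever_ball (a point): Centre of the black ball, 28 mm in diameter, on the cam lever, 85 mm from its pivot. Open, the line from pivot to ball stands 50 degrees above the plate's face, pointing away from the nut; closed, 10 degrees above the face, pointing toward the nut.
- foot_tip (a point): Middle of the lower face of the clamp foot's tongue, below the nut on the same axis. The tongue is 34 mm long (along the arm), 11 mm wide and 9 mm high, below a round shoe of 32 mm diameter.
- foot (a joint): How far the foot's spring is pushed in, m: 0 = free, 0.008 = solid. 3 N a mm, so 12 N when half way in.
- tape_measure: Bystander: yellow pocket tape measure, 37 x 80 x 66 mm, origin under its middle.
- spanner: Bystander: spanner lying flat, 36 x 188 x 10 mm, long along its y, origin under its middle.
- side_cutters: Bystander: side cutters lying flat, 139 x 69 x 13 mm, long along x, origin under the middle.
- parts_box: Bystander: clear parts box, 89 x 107 x 33 mm, origin under its middle.
- wood_box: Bystander: brown wooden box, 85 x 165 x 56 mm, long along y, origin under its middle.
- screwdriver: Bystander: screwdriver lying flat, 32 x 225 x 32 mm, long along its y, origin under its middle.
- gland: Bystander: cable gland standing on end, 46 x 52 x 68 mm, origin under its middle.
- grease_tube: Bystander: upright grease tube, 49 mm diameter, 138 mm high, origin under its middle.
Mind the look-alikes: they are no part of the job. What is shaped like the slot_hub but green or yellow is not meant.

How it is judged:
By the outcome, as a careful person would: the job done as asked, in the order asked, and still so for the second after the job is handed in, with the robot touching nothing.
It also fails if it takes over 72 s, if anything falls off the work surface, if the arm or the gripper's body presses on something with over 40 N, if the wrist force passes 120 N, or if a joint passes its speed limit or range.

## Working session

There is one attempt and no reset: what is moved stays moved. The work goes in short steps, Python scripts to look and compute and a tool call to move; the robot and the scene stay as the last step left them, time stands still between calls to the robot, and variables do not carry over. Pictures are saved under pics/ and viewed, and the job is handed in when it is done.

Besides the shell and the picture viewer there is one more tool, called as name(argument=value, ...), one argument or row to a line, values as JSON. drive_tool: Moves the arm, as the interface text tells. Shifts and turns lie within -1 to 1; 1 stands for 0.15 m of shift or 60 degrees of turn. Its arguments: {"type":"object","properties":{"moves":{"type":"array"},"fingers":{"type":"number"}},"required":["moves"]}

```bash
mkdir -p pics; ls; python3 - <<'E'
from plant import sensors, vision, ticket, ctrl
import cv2
print(sensors.get_obs(), ctrl.tcp_to_grasp)
for n in ["scene","side","wrist"]:
    s=vision.snapshot(n); cv2.imwrite(f"pics/{n}0.png",s["pixels"][:,:,::-1])
    print(n,s["fx"],s["fy"],s["cx"],s["cy"],s["R"],s["t"])
E
```

```text
pics
{'clock': 0.0, 'joint_pos': array([-4.68617981e+01,  2.05919644e+01,  6.33907668e-01, -2.08068037e-02,
       -7.01376078e+01, -1.65078894e+01]), 'qvel': array([-0.05103098, -0.12714685,  0.05986344,  0.03928728, -0.02817567,
        0.02661222]), 'tau': array([ 1.22973674e-03, -5.82723927e+01,  2.93067133e+01,  6.99730128e+00,
        6.97033349e-03, -1.65691481e-04]), 'tool_pos': array([ 0.30231855, -0.60295194,  0.22561559]), 'orientation': array([-1.79991568e+02, -9.72795429e-02,  1.16623220e+02]), 'force': array([ 0.19914366, -0.02575957,  0.79543637]), 'moment': array([0.02984509, 0.00500252, 0.03789899]), 'opening': 0.08809429464102538} 0.0188
scene 586.6240522448461 586.6240522448461 328.6212792357523 230.57403217396035 [[-6.27557743e-01 -7.78569841e-01 -5.31526545e-04]
 [-4.09888122e-01  3.30966131e-01 -8.49972440e-01]
 [ 6.61938824e-01 -5.33188919e-01 -5.26826888e-01]] [0.42778596 0.3726621  1.50460641]
side 577.4462548679965 577.4462548679965 324.0962035475635 253.43857126637945 [[ 0.85061214 -0.52553048 -0.01663473]
 [-0.23347761 -0.34917633 -0.90750432]
 [ 0.47111273  0.77581803 -0.41971322]] [-0.44665937  0.33259132  1.48908023]
wrist 390.68174332268956 390.68174332268956 314.21900003103104 232.17267134511806 [[-0.44805694  0.89400165  0.00245423]
 [ 0.85857105  0.42953133  0.27992604]
 [ 0.24920018  0.12752994 -0.96001843]] [ 0.67288389 -0.03535176  0.39140524]
```

View pics/scene0.png

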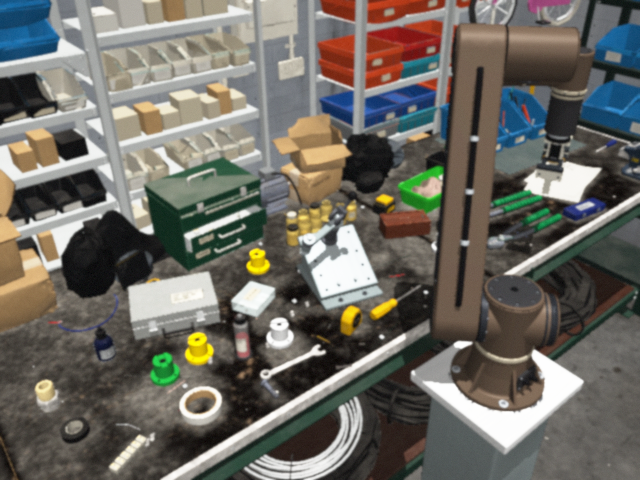

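View pics/side0.png

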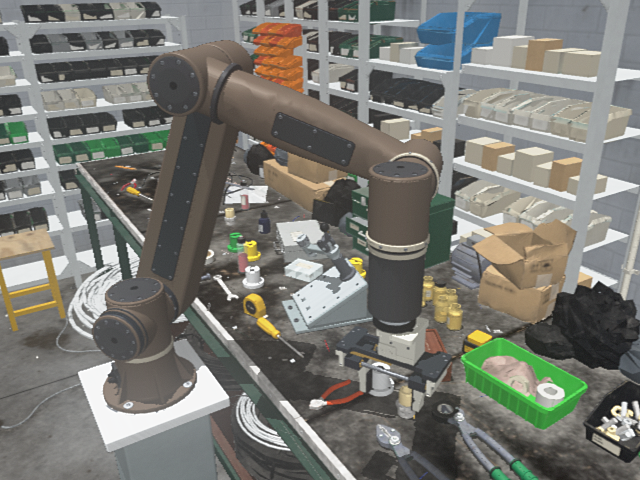

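View pics/wrist0.png

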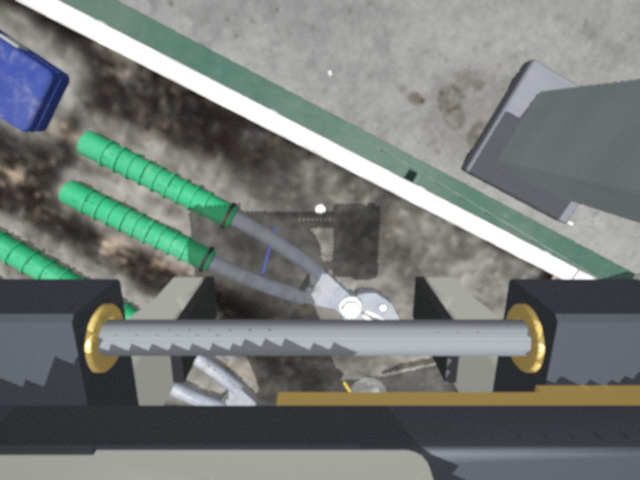

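```bash
cat > h.py <<'E'
import numpy as np,cv2,json
from scipy.spatial.transform import Rotation as Rn
def ray(s,u,v):
    d=np.array([(u-s["cx"])/s["fx"],(v-s["cy"])/s["fy"],1.]); R=np.array(s["R"]); return -R.T@np.array(s["t"]), R.T@d
def onz(s,u,v,z):
    o,d=ray(s,u,v); return o+d*(z-o[2])/d[2]
def onpl(s,u,v,p,n):
    o,d=ray(s,u,v); return o+d*((p-o)@n)/(d@n)
def proj(s,X):
    c=np.array(s["R"])@np.array(X)+np.array(s["t"]); return np.array([s["fx"]*c[0]/c[2]+s["cx"],s["fy"]*c[1]/c[2]+s["cy"]])
def tri(obs):
    A=np.zeros((3,3));b=np.zeros(3)
    for s,u,v in obs:
        o,d=ray(s,u,v);d/=np.linalg.norm(d);P=np.eye(3)-np.outer(d,d);A+=P;b+=P@o
    X=np.linalg.solve(A,b); return X,[proj(s,X)-[u,v] for s,u,v in obs]
def crop(s,x0,y0,x1,y1,k,name):
    cv2.imwrite(name,cv2.resize(s["pixels"][y0:y1,x0:x1,::-1],None,fx=k,fy=k,interpolation=cv2.INTER_CUBIC))
E
python3 - <<'E'
from h import *
from plant import vision
a=vision.snapshot("scene");b=vision.snapshot("side")
np.save("cal.npy",{"scene":{k:a[k] for k in a},"side":{k:b[k] for k in b}},allow_pickle=True)
crop(a,230,190,390,370,4,"pics/sc1.png")
crop(b,215,220,415,360,4,"pics/sd1.png")
crop(b,330,330,480,430,5,"pics/sd2.png")
print(onz(a,280,343,0),onz(b,253,288,0), onz(b,380,390,0))
E
```

```text
[0.44756509 0.35997599 0.        ] [0.44252998 0.32271034 0.        ] [ 4.76380635e-01 -3.45186814e-01 -1.11022302e-16]
```

View pics/sc1.png

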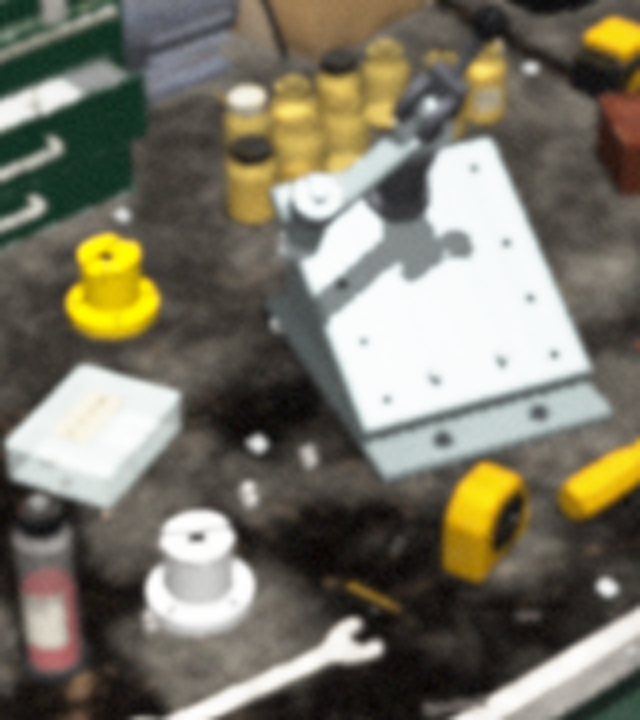

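View pics/sd1.png

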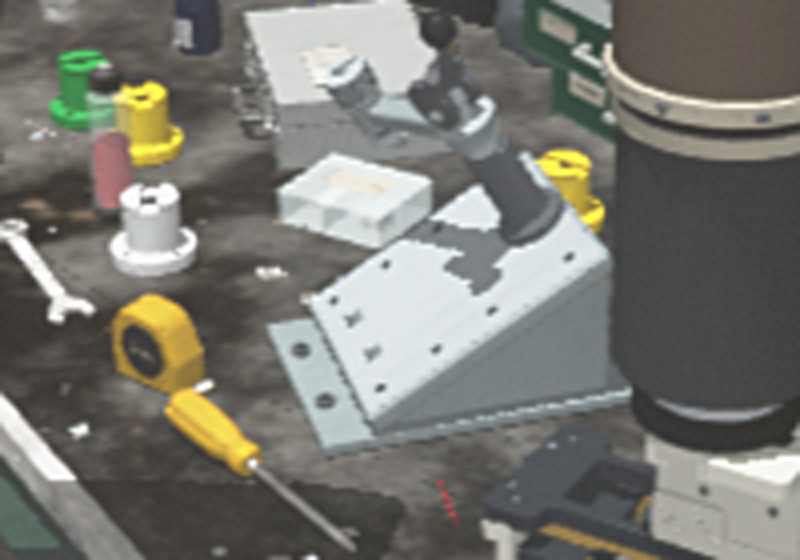

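View pics/sd2.png

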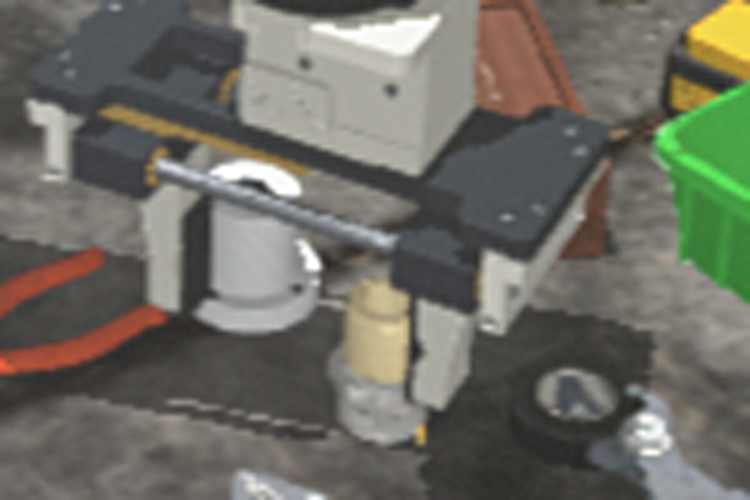

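```bash
python3 - <<'E'
from h import *
c=np.load("cal.npy",allow_pickle=True).item();a=c["scene"];b=c["side"]
print("cam",ray(a,0,0)[0],ray(b,0,0)[0])
def cr(s,x0,y0,w,h,k,n):
    crop(s,x0,y0,x0+w,y0+h,k,n)
cr(a,295,215,95,95,8,"pics/p1.png"); cr(b,280,255,100,80,8,"pics/p2.png")
im=np.hstack([cv2.resize(s["pixels"][y:y+44,x:x+40,::-1],(400,440),interpolation=cv2.INTER_LANCZOS4) for s,x,y in [(a,260,308),(b,235,256)]])
cv2.imwrite("pics/hub1.png",im)
E
```

```text
cam [-0.57474723  1.01196218  1.109647  ] [-0.24393814 -1.27385539  0.91938467]
```

View pics/p1.png

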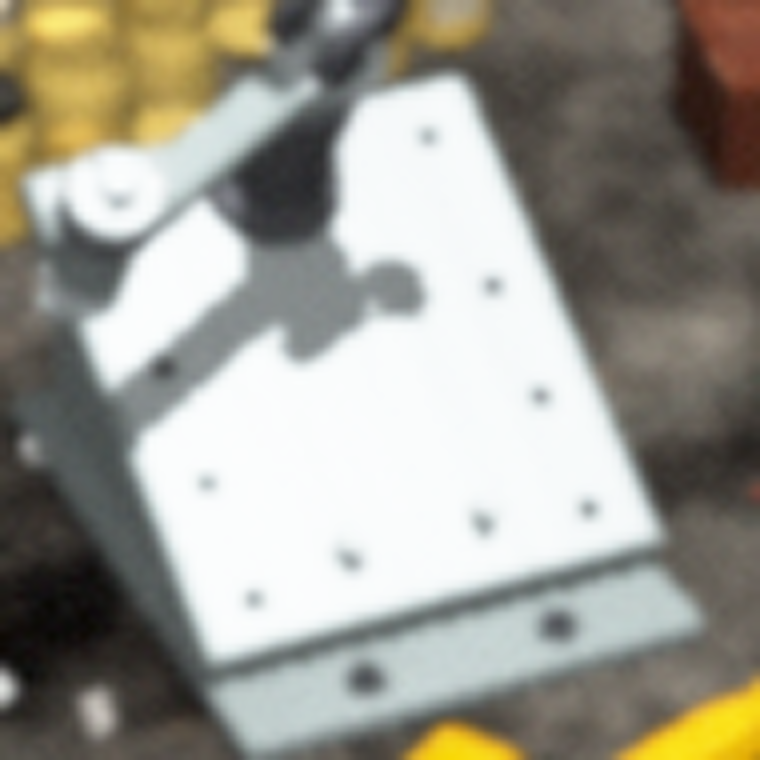

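View pics/p2.png

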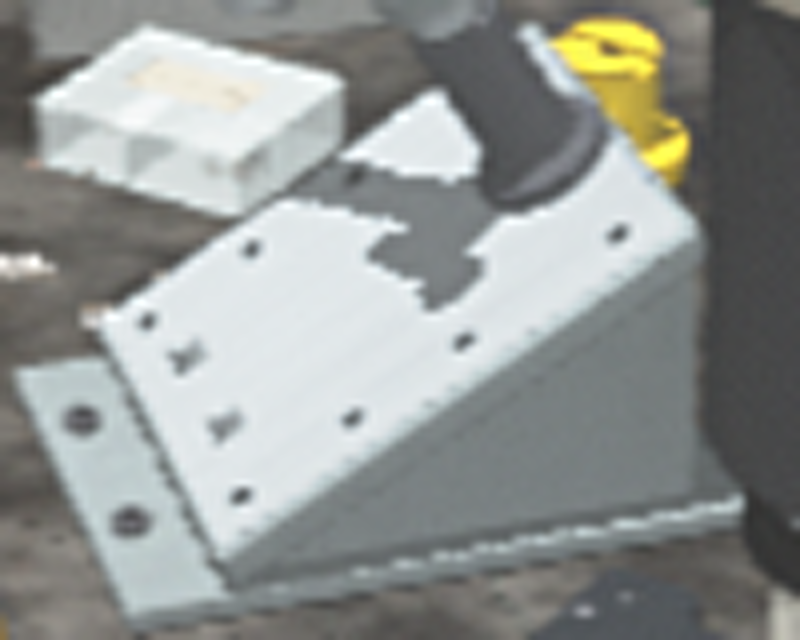

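View pics/hub1.png

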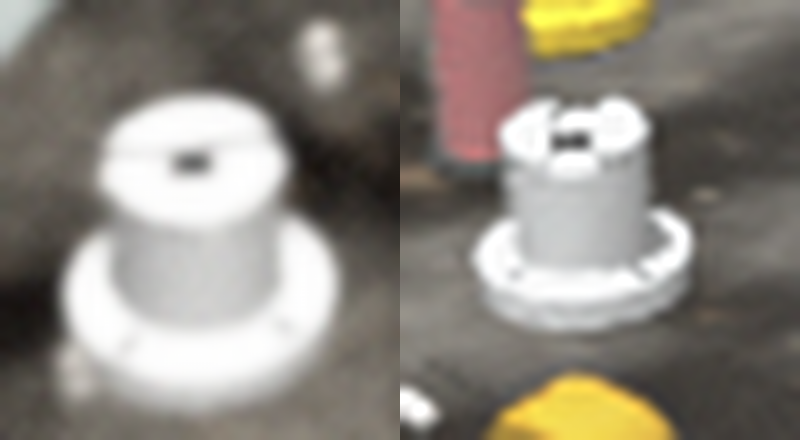

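```bash
cat >> h.py <<'E'
def fixT(x,y,yaw):
    c,s=np.cos(yaw),np.sin(yaw); Rz=np.array([[c,-s,0],[s,c,0],[0,0,1]])
    t=np.radians(30); P=np.array([[np.cos(t),0,-np.sin(t)],[0,1,0],[np.sin(t),0,np.cos(t)]])
    return Rz@P, np.array([x,y,0.056])
E
python3 - <<'E'
from h import *
from scipy.optimize import least_squares
c=np.load("cal.npy",allow_pickle=True).item();a=c["scene"];b=c["side"]
def A(u,v): return (295+(u+.5)/8-.5,215+(v+.5)/8-.5)
def B(u,v): return (280+(u+.5)/8-.5,255+(v+.5)/8-.5)
O=[(a,A(210,662),(-60,95,0)),(a,A(664,540),(-60,-95,0)),(a,A(464,72),(155,-95,0)),(a,A(348,558),(-31,28,6)),(a,A(484,524),(-31,-28,6)),
(b,B(101,328),(-60,95,0)),(b,B(226,562),(-60,-95,0)),(b,B(702,222),(155,-95,0)),(b,B(187,358),(-31,28,6)),(b,B(226,426),(-31,-28,6))]
def f(p):
    R,t=fixT(*p); return np.concatenate([proj(s,R@(np.array(X)/1000)+t)-np.array(uv) for s,uv,X in O])
r=least_squares(f,[.6,.15,0]); print(r.x,np.degrees(r.x[2])); print(r.fun.reshape(-1,2).round(1))
np.save("fix.npy",r.x)
# hub: flange ellipses & top ellipse via mask
for nm,s,(x,y) in [("scene",a,(260,308)),("side",b,(235,256))]:
    im=s["pixels"][y:y+44,x:x+40]; hsv=cv2.cvtColor(im,cv2.COLOR_RGB2HSV)
    m=((hsv[...,2]>140)&(hsv[...,1]<40)).astype(np.uint8)
    n,l,st,ce=cv2.connectedComponentsWithStats(m); i=1+np.argmax(st[1:,4]); print(nm,st[i],)
    X0,Y0,w,h=st[i][:4]; print("left,right,bottom px",x+X0,x+X0+w-1,y+Y0,y+Y0+h-1)
# hub hole centre at top z: scene hole crop (190,162)/10
A2=(260+19.0-.45,308+16.2-.45); B2=(235+17.2-.45,256+14.1-.45)
print(onz(a,*A2,.054),onz(b,*B2,.054))
E
```

```text
[ 0.5323723   0.06392654 -0.26268961] -15.051006211165594
[[ 0.4  0.4]
 [ 0.5  0.1]
 [-0.2 -0.1]
 [ 0.6 -1.5]
 [ 0.4 -1.8]
 [-0.8 -1. ]
 [-1.  -0.3]
 [ 0.   0.1]
 [ 0.2 -1.5]
 [ 0.1 -1.3]]
scene [  6   9  28  33 690]
left,right,bottom px 266 293 317 349
side [  7   9  22  24 368]
left,right,bottom px 242 263 265 288
[0.46273665 0.3513071  0.054     ] [0.45520983 0.35075618 0.054     ]
```

```bash
cat >> h.py <<'E'
def pose(o=None):
    if o is None:
        from plant import sensors; o=sensors.get_obs()
    return Rn.from_euler("xyz",o["orientation"],degrees=True).as_matrix(),np.array(o["tool_pos"])
def rows(targets,o=None,show=True):
    """targets: list of (R,p) ; prints rows in units"""
    R0,p0=pose(o)
    for R,p in targets:
        d=R0.T@(np.array(p)-p0)/.15; w=np.degrees(Rn.from_matrix(R0.T@R).as_rotvec())/60
        print(np.round(np.r_[d,w],3).tolist(), "n50 %.1f nrot %.1f"%(np.linalg.norm(d)*3,np.linalg.norm(w)*60/8.59))
def down(yaw): # tool pointing down, x axis at yaw
    y=np.radians(yaw);c,s=np.cos(y),np.sin(y)
    return np.array([[c,s,0],[s,-c,0],[0,0,-1.]])
E
python3 - <<'E'
from h import *
from plant import sensors,vision
R0,p0=pose();w=vision.snapshot("wrist")
Rc=np.array(w["R"]);tc=np.array(w["t"])
print("cam in tool",R0.T@(-Rc.T@tc-p0)); print("cam axes in tool",(R0.T@Rc.T).round(3))
print(np.degrees(np.arctan2(R0[1,0],R0[0,0])))
q=sensors.get_obs()["joint_pos"];print(q)
yaw_now=np.degrees(np.arctan2(R0[1,0],R0[0,0]))
h=np.array([.459,.351])
for y in [yaw_now, yaw_now+85,yaw_now+60]:
    R=down(y)
    # put hub top seen: tool at above hub, offset
    p=np.r_[h,0.24]
    rows([(R,p)])
E
```

```text
cam in tool [ 0.00100008 -0.07576624 -0.15826773]
cam axes in tool [[ 1.    -0.     0.001]
 [ 0.     0.96   0.28 ]
 [-0.001 -0.28   0.96 ]]
116.62885945461755
[-4.68617959e+01  2.05627362e+01  6.67396104e-01 -6.88957329e-03
 -7.01355624e+01 -1.65066500e+01]
[5.219, 3.784, -0.089, -0.0, -0.001, 0.0] n50 19.3 nrot 0.0
[5.219, 3.784, -0.089, 0.0, -0.0, -1.417] n50 19.3 nrot 9.9
[5.219, 3.784, -0.089, 0.0, -0.0, -1.0] n50 19.3 nrot 7.0
```

```bash
python3 - <<'E'
from h import *
c=np.load("cal.npy",allow_pickle=True).item();a=c["scene"];b=c["side"]
f=lambda u,v:onz(a,260+u/10-.45,308+v/10-.45,.06)
g=lambda u,v:onz(b,235+(u-400)/10-.45,256+v/10-.45,.06)
p,q=f(105,152),f(280,140); d=q-p; print(p,q,np.linalg.norm(d),np.degrees(np.arctan2(d[1],d[0])))
p,q=g(553,100),g(600,168); d=q-p; print(p,q,np.degrees(np.arctan2(d[1],d[0])))
E
```

```text
[0.47468038 0.37064862 0.06      ] [0.4489253  0.33087572 0.06      ] 0.04738362219924343 -122.92521232051189
[0.45844998 0.37178781 0.06      ] [0.44947802 0.3158706  0.06      ] -99.11545351682203
```

drive_tool(
  moves=[
    [0.8,0.95,-0.6,0,0,0],
    [0.8,0.95,-0.6,0,0,0],
    [0.8,0.95,-0.6,0,0,0],
    [0.8,0.95,-0.6,0,0,0],
    [0.8,0.95,-0.6,0,0,0],
  ],
  fingers=1,
)

```text
clock: 0.8
tool_pos: [0.3782, -0.4297, 0.3202]
orientation: [179.8, 0.3, 116.8]
force: [0.5, -0.7, -0.3]
opening: 0.0878
```

drive_tool(
  moves=[
    [0.9,0.95,-0.25,0,0,0],
    [0.9,0.95,-0.25,0,0,0],
    [0.9,0.95,-0.25,0,0,0],
    [0.9,0.95,-0.25,0,0,0],
  ],
)

```text
clock: 1.2
tool_pos: [0.4431, -0.2466, 0.3571]
orientation: [179.8, 0.3, 116.8]
force: [1.0, 0.1, -0.5]
opening: 0.0875
```

drive_tool(
  moves=[
    [0.9,0.8,0,0,0,-0.25],
    [0.9,0.8,0,0,0,-0.25],
    [0.9,0.8,0,0,0,-0.25],
    [0.9,0.8,0,0,0,-0.25],
  ],
)

```text
clock: 1.6
tool_pos: [0.4897, -0.0695, 0.3567]
orientation: [179.9, 0.3, 131.9]
force: [0.9, -0.5, -0.6]
opening: 0.0876
```

drive_tool(
  moves=[
    [1,0.8,0,0,0,-0.25],
    [1,0.8,0,0,0,-0.25],
    [1,0.8,0,0,0,-0.25],
    [1,0.8,0,0,0,-0.25],
  ],
)

```text
clock: 2.0
tool_pos: [0.4784, 0.1242, 0.3562]
orientation: [179.9, 0.3, 146.9]
force: [1.2, -1.1, 0.3]
opening: 0.0877
```

```bash
python3 - <<'E'
from h import *
rows([(down(147),[.455,.351,.26])])
E
```

```text
[0.96, 1.181, 0.637, 0.001, 0.005, -0.001] n50 4.9 nrot 0.0
```

drive_tool(
  moves=[
    [0.96,1,0.64,0,0,0],
    [0.96,1,0.64,0,0,0],
    [0.96,1,0.64,0,0,0],
    [0.96,1,0.64,0,0,0],
    [0.96,1,0.64,0,0,0],
  ],
)

```text
clock: 2.5
tool_pos: [0.4391, 0.3303, 0.2575]
orientation: [-180.0, 0.3, 147.0]
force: [-0.1, -1.0, 0.1]
opening: 0.0872
```

```bash
python3 - <<'E'
from h import *
from plant import vision
for n in ["wrist","scene","side"]:
    s=vision.snapshot(n); np.save(f"{n}.npy",s,allow_pickle=True)
    cv2.imwrite(f"pics/{n}2.png",s["pixels"][:,:,::-1])
crop(s,330,330,480,430,5,"pics/sd3.png")
E
```

```text
(no output)
```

View pics/wrist2.png

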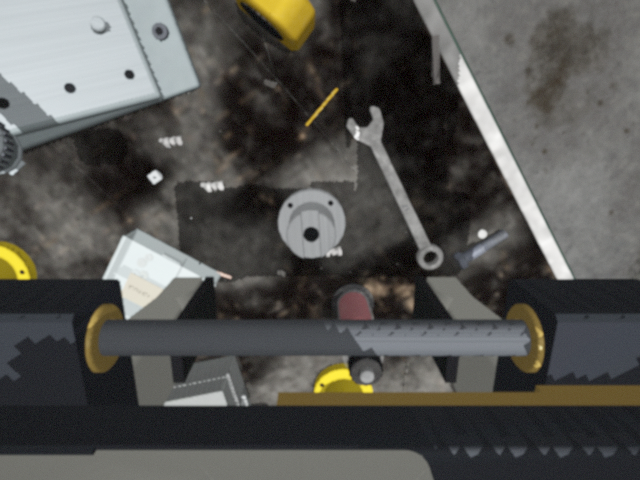

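View pics/sd3.png

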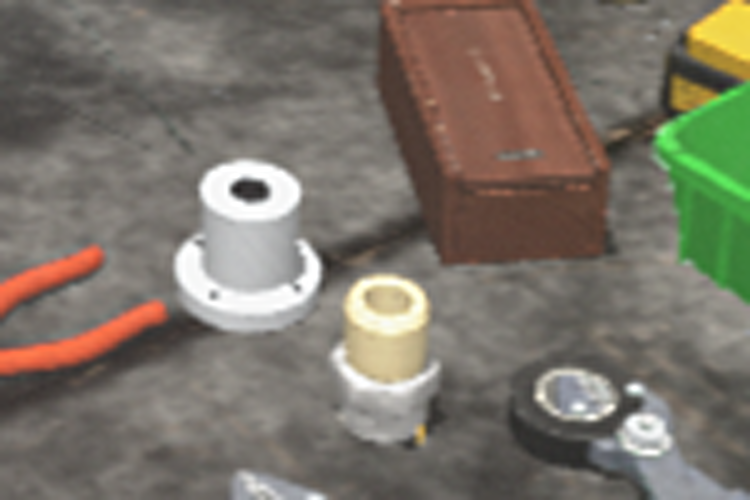

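```bash
python3 - <<'E'
from h import *
L=lambda n:np.load(n+".npy",allow_pickle=True).item()
w,a,b=L("wrist"),L("scene"),L("side")
crop(w,270,175,350,265,8,"pics/w3.png")
im=np.hstack([cv2.resize(s["pixels"][y:y+80,x:x+50,::-1],(400,600)) for s,x,y in [(a,220,305),(b,220,225)]]);cv2.imwrite("pics/gt.png",im)
E
```

```text
(no output)
```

View pics/w3.png

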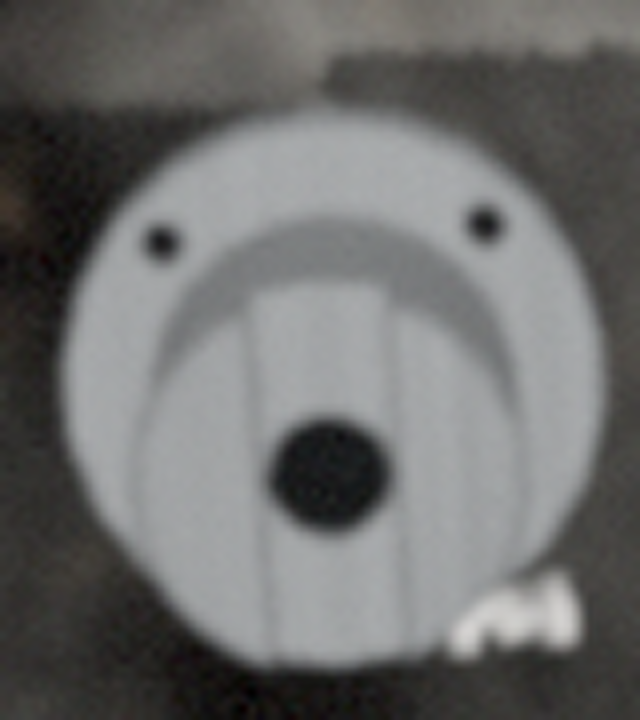

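View pics/gt.png

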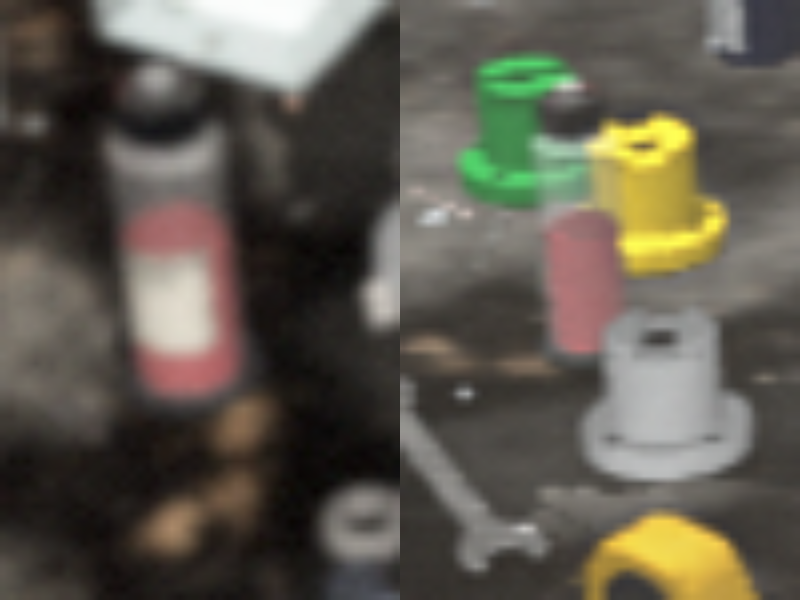

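View pics/scene2.png

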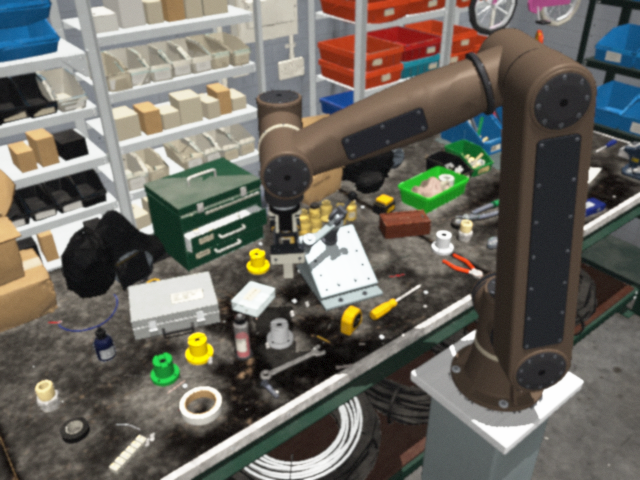

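```bash
python3 - <<'E'
from h import *
L=lambda n:np.load(n+".npy",allow_pickle=True).item()
w,a,b=L("wrist"),L("scene"),L("side")
W=lambda u,v:(270+(u+.5)/8-.5,175+(v+.5)/8-.5)
c=onz(w,*W(330,475),.054);print("bore",c)
for p,q in [((252,310),(272,660)),((390,300),(408,655))]:
    P,Q=onz(w,*W(*p),.058),onz(w,*W(*q),.058);d=Q-P;print(P,Q,np.degrees(np.arctan2(d[1],d[0])))
# flange circle top at z=.014: left/right/top edges
l,r,t=onz(w,*W(62,370),.014),onz(w,*W(606,380),.014),onz(w,*W(335,108),.014)
print("flange",l,r,(l+r)/2,np.linalg.norm(l-r),t, t-c)
print(tri([(a,239.4,315),(b,241.5,236.3)]))
E
```

```text
bore [0.45915694 0.35554945 0.054     ]
[0.45508965 0.33265322 0.058     ] [0.47720813 0.37037355 0.058     ] 59.61345652538941
[0.44082134 0.34047288 0.058     ] [0.46299319 0.37881912 0.058     ] 59.96343818007279
flange [0.48796804 0.3336557  0.014     ] [0.42809023 0.37413607 0.014     ] [0.45802914 0.35389589 0.014     ] 0.07227733411188152 [0.4383635 0.3240191 0.014    ] [-0.02079344 -0.03153035 -0.04      ]
(array([0.47404797, 0.46032229, 0.13392557]), [array([0.13035954, 0.25386316]), array([ 0.11776759, -0.17338725])])
```

```bash
python3 - <<'E'
from h import *
L=lambda n:np.load(n+".npy",allow_pickle=True).item()
w=L("wrist")
R=down(149.8);h=np.array([.4585,.355,0])
for u,v in [(218,276),(232,275),(130,231),(105,275)]:
    P=onz(w,u,v,.033);print(P,"tool xy",(R.T@(P-h)))
rows([(R,[.4585,.355,.12]),(R,[.4585,.355,.025])])
E
```

```text
[0.57038169 0.34606016 0.033     ] tool xy [-0.10119344  0.04855225 -0.033     ]
[0.5572848  0.35319095 0.033     ] tool xy [-0.08628721  0.04812721 -0.033     ]
[0.61606654 0.25747613 0.033     ] tool xy [-0.18523724 -0.00502831 -0.033     ]
[0.6700171  0.28015705 0.033     ] tool xy [-0.22045639  0.04171244 -0.033     ]
[-0.008, 0.216, 0.918, -0.002, 0.005, -0.046] n50 2.8 nrot 0.3
[-0.004, 0.217, 1.551, -0.002, 0.005, -0.046] n50 4.7 nrot 0.3
```

drive_tool(
  moves=[
    [-0.01,0.22,0.92,0,0.005,-0.046],
    [-0.01,0.22,0.92,0,0.005,-0.046],
    [-0.01,0.22,0.92,0,0.005,-0.046],
    [-0.01,0.22,0.92,0,0.005,-0.046],
    [-0.01,0.22,0.92,0,0.005,-0.046],
  ],
  fingers=1,
)

```text
clock: 3.15
tool_pos: [0.4598, 0.3546, 0.1202]
orientation: [-179.8, 0.0, 149.8]
force: [-0.4, 0.0, 1.0]
opening: 0.0875
```

```bash
python3 - <<'E'
from h import *
rows([(down(149.8),[.4585,.355,.0255])])
E
```

```text
[0.009, 0.0, 0.631, -0.003, 0.0, -0.001] n50 1.9 nrot 0.0
```

drive_tool(
  moves=[
    [0.01,0,0.3,0,0,0],
    [0.01,0,0.5,0,0,0],
    [0.01,0,0.63,0,0,0],
    [0.01,0,0.63,0,0,0],
  ],
)

```text
clock: 3.55
tool_pos: [0.4586, 0.3545, 0.0262]
orientation: [-179.8, 0.0, 149.7]
force: [-0.7, -0.6, 0.6]
opening: 0.0875
```

drive_tool(
  moves=[
    [0,0,0,0,0,0],
    [0,0,0,0,0,0],
    [0,0,0,0,0,0],
    [0,0,0,0,0,0],
    [0,0,0,0,0,0],
    [0,0,0,0,0,0],
  ],
  fingers=-1,
)

```text
clock: 4.15
tool_pos: [0.4588, 0.3546, 0.0266]
orientation: [-179.8, 0.1, 149.8]
force: [-1.0, -1.0, 4.0]
opening: 0.0476
```

```bash
python3 - <<'E'
from h import *
c=np.load("cal.npy",allow_pickle=True).item();a=c["scene"];b=c["side"]
R,t=fixT(*np.load("fix.npy")); n=R[:,2]
A=lambda u,v:(295+(u+.5)/8-.5,215+(v+.5)/8-.5)
def pl(s,uv,z): return R.T@(onpl(s,*uv,t+n*z,n)-t)*1000
P=pl(a,A(118,185),.150);print(P,np.degrees(np.arctan2(P[1],125-P[0])),np.hypot(P[1],125-P[0]))
S=lambda u,v:(215+u/4,220+v/4)
P=pl(b,S(345,70),.150);print(P,np.degrees(np.arctan2(P[1],125-P[0])),np.hypot(P[1],125-P[0]))
for X in [(125,0,128),(180,0,193),(0,0,0),(0,0,62)]: print(X,R@(np.array(X)/1000)+t)
E
```

```text
[ 68.86688594 114.23400529 150.        ] 63.83109458837656 127.28053448373099
[ 70.76674246  90.25760272 150.        ] 58.9995249623212 105.29805825150137
(125, 0, 128) [0.57510737 0.05243493 0.22935125]
(180, 0, 193) [0.58971969 0.04850563 0.3131429 ]
(0, 0, 0) [0.5323723  0.06392654 0.056     ]
(0, 0, 62) [0.50243576 0.07197659 0.10969358]
```

```bash
cat >> h.py <<'E'
FR,Ft=fixT(*np.load("fix.npy"))
def ptool(ang=0): # tool pointing into plate, tool y = plate x rotated by ang (deg) about plate z, tool x = plate y
    a=np.radians(ang);c,s=np.cos(a),np.sin(a)
    Rz=np.array([[c,-s,0],[s,c,0],[0,0,1]])
    return FR@Rz@np.array([[0,1,0],[1,0,0],[0,0,-1.]])
def P(x,y,z): return FR@(np.array([x,y,z])/1000)+Ft
def inpl():
    R,p=pose(); q=FR.T@(p-Ft)*1000; Rp=FR.T@R
    return q.round(2), Rn.from_matrix(ptool().T@R).as_rotvec(degrees=True).round(2)
E
python3 - <<'E'
from h import *
R,p=pose()
rows([(R,[.459,.355,.17]),(R,[.459,.355,.30])])
print(P(3,0,150),P(3,0,200))
E
```

```text
[-0.001, -0.0, -0.956, 0.0, 0.0, 0.0] n50 2.9 nrot 0.0
[-0.001, -0.003, -1.822, 0.0, 0.0, 0.0] n50 5.5 nrot 0.0
[0.46245412 0.08272779 0.18740381] [0.43831175 0.08921976 0.23070508]
```

drive_tool(
  moves=[
    [0,0,-0.15,0,0,0],
    [0,0,-0.4,0,0,0],
    [0,0,-0.7,0,0,0],
    [0,0,-0.95,0,0,0],
  ],
)

```text
clock: 4.55
tool_pos: [0.4587, 0.3548, 0.1707]
orientation: [-179.8, 0.0, 149.8]
force: [0.5, 1.7, -3.0]
opening: 0.0474
```

drive_tool(
  moves=[
    [-0.1,-0.15,-0.3,0,0,0.1],
    [-0.2,-0.4,-0.6,0,0,0.25],
    [-0.3,-0.7,-0.85,0,0,0.4],
    [-0.3,-0.95,-0.9,0,0,0.5],
    [-0.3,-0.95,-0.9,0,0,0.5],
  ],
)

```text
clock: 5.05
tool_pos: [0.4247, 0.2066, 0.309]
orientation: [180.0, 0.1, 119.4]
force: [1.6, 0.1, -2.1]
opening: 0.0473
```

```bash
python3 - <<'E'
from h import *
rows([(ptool(),P(3,0,250)),(ptool(),P(3,0,150))]); print(inpl())
E
```

```text
[-0.609, -0.425, 0.234, -0.474, -0.193, 0.725] n50 2.3 nrot 6.2
[-0.842, -0.187, 0.812, -0.474, -0.193, 0.725] n50 3.6 nrot 6.2
(array([  4.41, 109.87, 289.63]), array([ 28.42,  11.58, -43.47]))
```

drive_tool(
  moves=[
    [-0.2,-0.15,0.05,-0.07,-0.03,0.1],
    [-0.4,-0.3,0.12,-0.2,-0.08,0.3],
    [-0.61,-0.43,0.23,-0.34,-0.14,0.52],
    [-0.61,-0.43,0.23,-0.474,-0.193,0.725],
    [-0.61,-0.43,0.23,-0.474,-0.193,0.725],
    [-0.61,-0.43,0.23,-0.474,-0.193,0.725],
    [-0.61,-0.43,0.23,-0.474,-0.193,0.725],
  ],
)

```text
clock: 5.75
tool_pos: [0.4417, 0.0668, 0.2895]
orientation: [153.2, 0.0, 77.9]
force: [0.0, 0.1, -2.7]
opening: 0.0479
```

```bash
python3 - <<'E'
from h import *
from plant import sensors,vision
print(sensors.get_obs()["joint_pos"])
rows([(ptool(),P(3,0,100)),(ptool(),P(3,0,50))]); print(inpl())
w=vision.snapshot("wrist");cv2.imwrite("pics/w4.png",w["pixels"][:,:,::-1])
E
```

```text
[  54.67743995  -20.59036058  -49.07537364   30.66009113  -54.40678496
 -173.3446801 ]
[0.125, -0.188, 0.991, -0.053, -0.023, 0.043] n50 3.0 nrot 0.5
[0.116, -0.169, 1.324, -0.053, -0.023, 0.043] n50 4.0 nrot 0.5
(array([ 40.23, -20.82, 246.36]), array([ 3.18,  1.41, -2.61]))
```

View pics/w4.png

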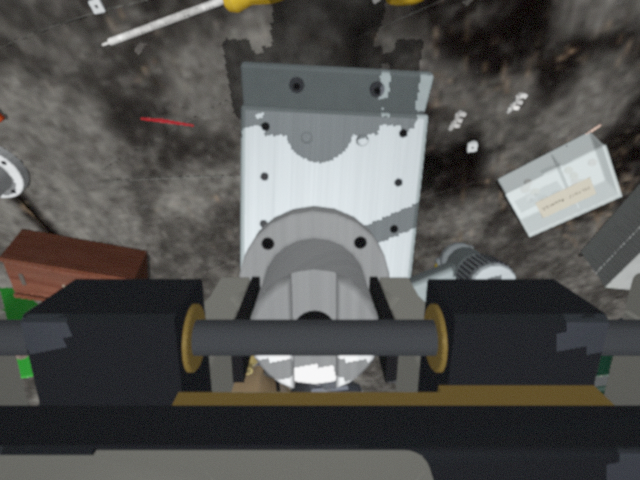

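```bash
cat > kin.py <<'E'
from h import *
from scipy.optimize import least_squares
import itertools
D=[(np.array([-46.8618,20.58,.655,-.01,-70.1366,-16.507]),np.array([.30232,-.60295,.22562]),np.array([-179.9916,-.0973,116.6232]))]
def fk(q,g,sg):
    h,l1,l2,off,d6,e=g; q=np.radians(q)
    Ry=lambda a:Rn.from_euler("y",a).as_matrix();Rx=lambda a:Rn.from_euler("x",a).as_matrix();Rz=lambda a:Rn.from_euler("z",a).as_matrix()
    B=Rz(q[0]); F=B@Ry(q[1]-q[2])
    W=B@np.array([0,off,h])+B@Ry(q[1])@np.array([0,0,l1])+F@np.array([l2,0,e])
    T=F@Rx(sg[0]*q[3])@Ry(-q[4])      # x axis along tool
    # tool z = T x ; 
    M=T@np.array([[0,0,1],[0,1,0],[-1,0,0.]])@Rz(sg[1]*q[5]+sg[2])
    return M, W+d6*T[:,0]
E
python3 - <<'E'
from kin import *
from plant import sensors
o=sensors.get_obs(); D.append((np.array(o["joint_pos"]),np.array(o["tool_pos"]),np.array(o["orientation"])))
best=[]
for s4,s6,c in itertools.product([1,-1],[1,-1],[0,np.pi/2,np.pi,-np.pi/2]):
    e=[np.degrees(Rn.from_matrix(fk(q,[0]*6,(s4,s6,c))[0].T@Rn.from_euler("xyz",r,degrees=True).as_matrix()).magnitude()) for q,p,r in D]
    best.append((sum(e),s4,s6,c,e))
best.sort(key=lambda x:x[0]);print(best[:2]);sg=best[0][1:4]
r=least_squares(lambda g:np.concatenate([fk(q,g,sg)[1]-p for q,p,_ in D]+[[.01*g[5]]]),[.2,.6,.5,-.19,.3,0]);print(r.x,r.fun)
E
```

```text
[(np.float64(0.03586273790502154), -1, -1, 0, [np.float64(0.03586273790496855), np.float64(5.2992645478964485e-14)]), (np.float64(45.99032726354972), -1, 1, 0, [np.float64(33.018605960719114), np.float64(12.971721302830609)])]
[ 0.25006212  0.54424253  0.46371532 -0.17859805  0.37689637  0.04865082] [ 0.00736043  0.01135095  0.0447653   0.00870797 -0.01037256 -0.0447653
  0.00048651]
```

```bash
cat > log.py <<'E'
import json,os
from plant import sensors
o=sensors.get_obs(); f="data.jsonl"
open(f,"a").write(json.dumps([list(map(float,o[k])) for k in ("joint_pos","tool_pos","orientation")])+"\n")
E
python3 log.py
cat > fit.py <<'E'
from kin import *
import json
DD=D+[tuple(map(np.array,json.loads(l))) for l in open("data.jsonl")]
def fk2(q,g):
    h,l1,l2,off,d6,e,a,w=g; q=np.radians(q)
    Ry=lambda a:Rn.from_euler("y",a).as_matrix();Rx=lambda a:Rn.from_euler("x",a).as_matrix();Rz=lambda a:Rn.from_euler("z",a).as_matrix()
    B=Rz(q[0]); F=B@Ry(q[1]-q[2]); G=F@Rx(-q[3]); T=G@Ry(-q[4])
    M=T@np.array([[0,0,1],[0,1,0],[-1,0,0.]])@Rz(-q[5])
    return M, B@np.array([a,off,h])+B@Ry(q[1])@np.array([0,0,l1])+F@np.array([l2,0,e])+T@np.array([d6,w,0])
if __name__=="__main__":
    b=None
    for i in range(40):
        x0=np.random.default_rng(i).uniform([.1,.4,.3,-.25,.1,-.1,-.1,-.1],[.4,.9,.9,.1,.5,.1,.1,.1])
        r=least_squares(lambda g:np.concatenate([fk2(q,g)[1]-p for q,p,_ in DD]+[np.array(g)[[5,6,7]]*.003]),x0)
        if b is None or r.cost<b.cost:b=r
    print(b.x.round(4),b.fun.round(4)); np.save("kin.npy",b.x)
E
python3 fit.py
```

```text
[ 0.1771  0.5998  0.4095 -0.0142  0.3734  0.      0.0512 -0.1776] [ 0.      0.      0.      0.     -0.     -0.      0.      0.0002 -0.0005]
```

drive_tool(
  moves=[
    [0.07,-0.1,0,0,0,-0.14],
    [0.14,-0.2,0,0,0,-0.28],
    [0.14,-0.25,0,0,0,-0.42],
    [0.14,-0.25,0,0,0,-0.56],
    [0.14,-0.25,0,0,0,-0.7],
    [0.14,-0.25,0,0,0,-0.84],
    [0.14,-0.25,0,0,0,-0.98],
  ],
)

```text
clock: 6.5
tool_pos: [0.4152, 0.0926, 0.2737]
orientation: [165.2, 22.7, 133.4]
force: [-0.1, -2.0, -3.3]
opening: 0.0473
```

```bash
python3 log.py; python3 fit.py; python3 - <<'E'
from fit import *
from plant import sensors
print(sensors.get_obs()["joint_pos"]);print(inpl())
E
```

```text
[ 1.984e-01  6.015e-01  4.624e-01  3.000e-04  3.783e-01 -1.000e-04
  9.000e-04 -1.921e-01] [ 0.      0.      0.     -0.     -0.     -0.      0.      0.      0.
 -0.      0.     -0.0006]
[  63.19314771  -21.8768681   -51.9890689    31.42509617  -56.9232553
 -123.59249196]
(array([  4.4 ,  -2.73, 248.79]), array([  2.22,   2.84, -61.07]))
```

```bash
cat > ik.py <<'E'
from fit import *
G=np.load("kin.npy")
LO=np.array([-176.03,-82.01,-58.28,-173.87,-174.79,-173.66]);HI=np.array([176.03,121.73,71.71,95.51,-.11,173.66])
def ik(R,p,q0):
    def f(q):
        M,x=fk2(q,G); return np.r_[(x-p)*10,Rn.from_matrix(R.T@M).as_rotvec()]
    r=least_squares(f,np.clip(q0,LO+.01,HI-.01),bounds=(LO,HI),x_scale=50.)
    return r.x.round(1),np.linalg.norm(r.fun)
E
python3 - <<'E'
from ik import *
from plant import sensors
q0=sensors.get_obs()["joint_pos"]
for ang in (0,180):
  q=q0.copy()
  if ang: q[5]=0
  for z in (250,200,150,100,60,26.6):
    q,e=ik(ptool(ang),P(0,0,z),q);print(ang,z,q,round(e,4))
E
```

```text
0 250 [  59.9  -20.8  -48.3   25.9  -56.6 -173.7] 0.1504
0 200 [  53.8  -16.2  -52.5   29.   -46.4 -173.7] 0.1418
0 150 [  47.1  -10.5  -55.6   32.7  -36.2 -173.7] 0.1476
0 100 [  40.4   -4.   -57.3   36.8  -27.1 -173.7] 0.1685
0 60 [  35.4    1.5  -57.6   40.   -21.1 -173.7] 0.1947
0 26.6 [  31.7    6.1  -57.1   42.4  -17.1 -173.7] 0.2209
180 250 [ 67.5 -22.4 -54.9  35.5 -58.7 -11.8] 0.0
180 200 [ 58.6 -16.9 -58.3  39.6 -47.4 -10.8] 0.0162
180 150 [ 50.   -9.7 -58.3  40.6 -38.6  -7.1] 0.0773
180 100 [ 42.8  -2.8 -58.3  43.2 -30.9  -5.2] 0.129
180 60 [ 37.4   2.7 -58.3  47.  -25.4  -5.4] 0.1651
180 26.6 [ 33.    7.2 -58.3  51.9 -21.4  -7.2] 0.1926
```

```bash
python3 - <<'E'
from ik import *
rng=np.random.default_rng(0)
def allsol(R,p,n=60):
    S=[]
    for i in range(n):
        q,e=ik(R,p,rng.uniform(LO,HI))
        if e<2e-3 and not any(np.abs(q-s).max()<3 for s in S): S.append(q)
    return S
for ang in (0,180):
    for z in (26.6,120): print("hub",ang,z,allsol(ptool(ang),P(0,0,z)))
for ang in (0,60,120,180,-120,-60): print("nut",ang,allsol(ptool(ang),P(0,0,118)))
print("nut out",allsol(ptool(0),P(66,110,118)),allsol(ptool(62),P(66,110,118)))
E
```

```text
hub 0 26.6 []
hub 0 120 []
hub 180 26.6 []
hub 180 120 []
nut 0 []
nut 60 []
nut 120 []
nut 180 []
nut -120 []
nut -60 []
nut out [array([ 45.1,   2. , -51.7,  54.3, -32.3, 163.8])] [array([  45.1,    2. ,  -51.7,   54.3,  -32.3, -134.2])]
```

```bash
cat > feas.py <<'E'
from ik import *
def ptilt(ang,tx,ty):
    # rotate ptool(ang) by rotation vector (tx,ty,0) deg in plate frame
    return FR@Rn.from_rotvec([tx,ty,0],degrees=True).as_matrix()@FR.T@ptool(ang)
def solve(R,p,seeds):
    best=None
    for s in seeds:
        q,e=ik(R,p,s)
        if e<2e-3:
            m=np.min(np.minimum(q-LO,HI-q))
            if best is None or m>best[1]: best=(q,m)
    return best
SE=[np.array([45,2,-50,50,-32,a]) for a in (-120,-40,40,120)]+[np.array([20,10,-20,0,-60,a]) for a in (-120,-40,40,120)]
E
python3 - <<'E'
from feas import *
for name,X in (("hub",(0,0,26.6)),("nut",(0,0,118))):
    for ty in (-5,-10,-15,-20,-30,5,10):
        for tx in (-20,-10,0,10,20):
            b=solve(ptilt(0,tx,ty),P(*X),SE[:4]+SE[4:])
            if b: print(name,"ty",ty,"tx",tx,b[0],b[1].round(1))
E
```

```text
hub ty -15 tx 20 [ -10.8    6.2  -42.3 -106.5  -17.5   11.5] 16.0
hub ty -20 tx 20 [ -25.2   11.5  -51.3 -124.4  -33.8   43.1] 7.0
hub ty 5 tx -20 [ 43.4  14.3 -55.3  53.8 -39.6 158.2] 3.0
hub ty 10 tx -20 [ 43.7  15.2 -49.9  42.4 -41.4 169.7] 4.0
hub ty 10 tx -10 [ 38.    9.9 -55.7  48.9 -29.5 170.2] 2.6
hub ty 10 tx 20 [  26.2    5.5  -44.7  -12.9  -12.5 -114. ] 12.4
nut ty -30 tx 20 [ -28.    -4.   -57.3 -122.2  -36.6   39.9] 1.0
nut ty 5 tx -20 [ 53.7   5.1 -50.9  38.2 -52.5 167.2] 6.5
nut ty 5 tx -10 [ 49.9  -1.2 -56.   42.  -42.2 169. ] 2.3
nut ty 10 tx 10 [  39.3   -7.8  -55.    24.2  -24.8 -162.1] 3.3
nut ty 10 tx 20 [  33.4   -8.4  -49.5    1.6  -21.3 -134.5] 8.8
```

```bash
python3 - <<'E'
from feas import *
SE=[np.array([q1,5,-45,q4,-35,a]) for q1 in (40,0) for q4 in (50,0,-100) for a in (-150,-80,0,80,150)]
for name,X in (("hub",(0,0,26.6)),("hubhi",(0,0,110)),("nut",(0,0,118))):
  for ang in (0,180):
    for ty in (10,15,20,25,30,40):
            b=solve(ptilt(ang,0,ty),P(*X),SE)
            if b: print(name,ang,"ty",ty,b[0],b[1].round(1))
E
```

```text
hub 0 ty 15 [  34.8    8.   -51.4   29.6  -23.6 -166.4] 6.9
hub 0 ty 20 [  34.1   10.1  -42.6   14.6  -31.5 -151.2] 15.7
hub 0 ty 25 [  31.6   12.5  -35.4    5.8  -38.8 -141.1] 22.9
hub 0 ty 30 [  28.9   14.9  -29.2    0.   -45.8 -133.9] 29.1
hub 0 ty 40 [  23.9   20.4  -18.8   -7.3  -58.9 -124.7] 39.5
hub 180 ty 15 [ 34.8   8.  -51.4  29.6 -23.6  13.6] 6.9
hub 180 ty 20 [ 34.1  10.1 -42.6  14.6 -31.5  28.8] 15.7
hub 180 ty 25 [ 31.6  12.5 -35.4   5.8 -38.8  38.9] 22.9
hub 180 ty 30 [ 28.9  14.9 -29.2   0.  -45.8  46.1] 29.1
hub 180 ty 40 [ 23.9  20.4 -18.8  -7.3 -58.9  55.3] 39.5
hubhi 0 ty 15 [  41.8   -1.6  -47.2   20.7  -37.9 -162.5] 11.1
hubhi 0 ty 20 [  39.     0.9  -40.5   11.8  -43.3 -152.3] 17.8
hubhi 0 ty 25 [  35.7    3.6  -34.3    5.1  -49.  -144.1] 24.0
hubhi 0 ty 30 [  32.5    6.4  -28.8    0.   -54.8 -137.6] 29.5
hubhi 0 ty 40 [  26.8   12.4  -19.    -7.3  -66.2 -128.5] 39.3
hubhi 180 ty 10 [ 43.3  -3.8 -54.4  32.5 -32.9   5.1] 3.9
hubhi 180 ty 15 [ 41.8  -1.6 -47.2  20.7 -37.9  17.5] 11.1
hubhi 180 ty 20 [ 39.    0.9 -40.5  11.8 -43.3  27.7] 17.8
hubhi 180 ty 25 [ 35.7   3.6 -34.3   5.1 -49.   35.9] 24.0
hubhi 180 ty 30 [ 32.5   6.4 -28.8   0.  -54.8  42.4] 29.5
hubhi 180 ty 40 [ 26.8  12.4 -19.   -7.3 -66.2  51.5] 39.3
nut 0 ty 15 [  42.5   -2.5  -46.8   20.2  -39.2 -162.5] 11.2
nut 0 ty 20 [  39.5    0.   -40.2   11.6  -44.5 -152.5] 18.1
nut 0 ty 25 [  36.2    2.8  -34.2    5.1  -50.1 -144.4] 24.1
nut 0 ty 30 [  32.9    5.7  -28.6    0.   -55.7 -138. ] 29.7
nut 0 ty 40 [  27.1   11.7  -19.    -7.3  -67.  -128.9] 39.3
nut 180 ty 10 [ 44.3  -4.7 -53.8  31.3 -34.4   5.6] 4.5
nut 180 ty 15 [ 42.5  -2.5 -46.8  20.2 -39.2  17.5] 11.5
nut 180 ty 20 [ 39.5   0.  -40.2  11.6 -44.5  27.5] 18.1
nut 180 ty 25 [ 36.2   2.8 -34.2   5.1 -50.1  35.6] 24.1
nut 180 ty 30 [ 32.9   5.7 -28.6   0.  -55.7  42. ] 29.7
nut 180 ty 40 [ 27.1  11.7 -19.   -7.3 -67.   51.1] 39.3
```

```bash
cat >> feas.py <<'E'
def downt(yaw,tilt): # tool down, tilted about tool x by tilt deg (tool z gains -y comp for +tilt)
    return down(yaw)@Rn.from_rotvec([tilt,0,0],degrees=True).as_matrix()
SE=[np.array([q1,5,-30,q4,-45,a]) for q1 in (50,20) for q4 in (40,0,-60) for a in (-150,-80,0,80,150)]
E
python3 - <<'E'
from feas import *
print("z of downt +17:",downt(-30.2,17)[:,2], "plate ang0 ty17 z in tool-y sense", (FR.T@ptilt(0,0,17))[:,1:].round(2).tolist())
for yaw in (149.8,-30.2):
  for t in (0,17,-17):
    b=solve(downt(yaw,t),np.array([.4588,.3546,.028]),SE); print(yaw,t,b)
for ty in (15,17,20):
  for ang in (0,): print(ty,solve(ptilt(ang,0,ty),P(0,0,26.6),SE))
E
```

```text
z of downt +17: [ 0.1470688   0.2526895  -0.95630476] plate ang0 ty17 z in tool-y sense [[0.96, -0.29], [-0.0, 0.0], [-0.29, -0.96]]
149.8 0 (array([ 57. ,  23.3, -24.9,  -0. , -41.8, -87.2]), np.float64(33.38))
149.8 17 (array([ 57.5,  32.1, -11.7,   0.8, -63.2, -88.1]), np.float64(46.58))
149.8 -17 (array([ 56.3,  17.3, -37.2,  -3.3, -18.5, -83.5]), np.float64(18.39))
-30.2 0 (array([ 57. ,  23.3, -24.9,  -0. , -41.8,  92.8]), np.float64(33.38))
-30.2 17 (array([ 56.3,  17.3, -37.2,  -3.3, -18.5,  96.5]), np.float64(18.39))
-30.2 -17 (array([ 57.5,  32.1, -11.7,   0.8, -63.2,  91.9]), np.float64(46.58))
15 (array([  34.8,    8. ,  -51.4,   29.6,  -23.6, -166.4]), np.float64(6.880000000000003))
17 (array([  34.9,    8.8,  -47.7,   22.4,  -26.8, -159.5]), np.float64(10.579999999999998))
20 (array([  34.1,   10.1,  -42.6,   14.6,  -31.5, -151.2]), np.float64(15.68))
```

```bash
python3 - <<'E'
from feas import *
rows([(down(149.8),[.4385,.320,.2]),(down(149.8),[.4385,.320,.1])])
E
```

```text
[1.107, 1.099, 0.361, 0.187, 0.407, -0.22] n50 4.8 nrot 3.5
[1.364, 0.942, 0.956, 0.187, 0.407, -0.22] n50 5.7 nrot 3.5
```

drive_tool(
  moves=[
    [0.3,0.3,-0.05,0.06,0.13,-0.07],
    [0.6,0.6,0.05,0.12,0.27,-0.14],
    [0.9,0.9,0.2,0.187,0.407,-0.22],
    [1,1,0.36,0.187,0.407,-0.22],
    [1,1,0.36,0.187,0.407,-0.22],
  ],
)

```text
clock: 7.0
tool_pos: [0.4407, 0.3009, 0.1987]
orientation: [-179.7, -0.2, 149.8]
force: [-0.6, -1.1, -4.0]
opening: 0.0471
```

```bash
python3 log.py; python3 fit.py|head -2; python3 - <<'E'
from feas import *
rows([(down(149.8),[.4385,.320,.06]),(down(149.8),[.4385,.320,.0275])])
E
```

```text
[ 1.972e-01  6.016e-01  4.609e-01 -1.000e-04  3.781e-01  5.000e-04
  2.200e-03 -1.917e-01] [-0.     -0.      0.     -0.     -0.     -0.      0.      0.      0.
[0.073, 0.107, 0.924, -0.005, -0.003, -0.0] n50 2.8 nrot 0.0
[0.073, 0.108, 1.141, -0.005, -0.003, -0.0] n50 3.4 nrot 0.0
```

drive_tool(
  moves=[
    [0.07,0.11,0.3,0,0,0],
    [0.07,0.11,0.6,0,0,0],
    [0.07,0.11,0.85,0,0,0],
    [0.07,0.11,0.92,0,0,0],
  ],
)

```text
clock: 7.4
tool_pos: [0.4367, 0.3174, 0.0557]
orientation: [-179.2, -0.3, 149.7]
force: [-0.7, -0.5, -2.3]
opening: 0.0475
```

drive_tool(
  moves=[
    [0,0,0.1,0,0,0],
    [0,0,0.17,0,0,0],
    [0,0,0.21,0,0,0],
    [0,0,0.22,0,0,0],
  ],
)

```text
clock: 7.8
tool_pos: [0.4362, 0.3172, 0.0255]
orientation: [-179.2, -0.3, 149.8]
force: [-15.3, -5.6, 34.1]
opening: 0.0476
```

drive_tool(
  moves=[
    [0,0,-0.015,0,0,0],
    [0,0,-0.015,0,0,0],
  ],
)

```text
clock: 8.0
tool_pos: [0.4371, 0.3185, 0.0296]
orientation: [-179.4, -0.2, 149.8]
force: [-0.4, 0.2, -3.0]
opening: 0.0475
```

drive_tool(
  moves=[
    [0,0,0,0,0,0],
    [0,0,0,0,0,0],
    [0,0,0,0,0,0],
    [0,0,-0.1,0,0,0],
    [0,0,-0.5,0,0,0],
    [0,0,-0.8,0,0,0],
    [0,0,-1,0,0,0],
  ],
  fingers=1,
)

```text
clock: 8.7
tool_pos: [0.4392, 0.32, 0.183]
orientation: [-179.5, -0.2, 149.9]
force: [0.1, 0.9, 0.8]
opening: 0.0872
```

```bash
python3 - <<'E'
from h import *
from plant import vision
s=vision.snapshot("wrist");np.save("wrist.npy",s,allow_pickle=True);cv2.imwrite("pics/w5.png",s["pixels"][:,:,::-1])
E
```

```text
(no output)
```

View pics/w5.png

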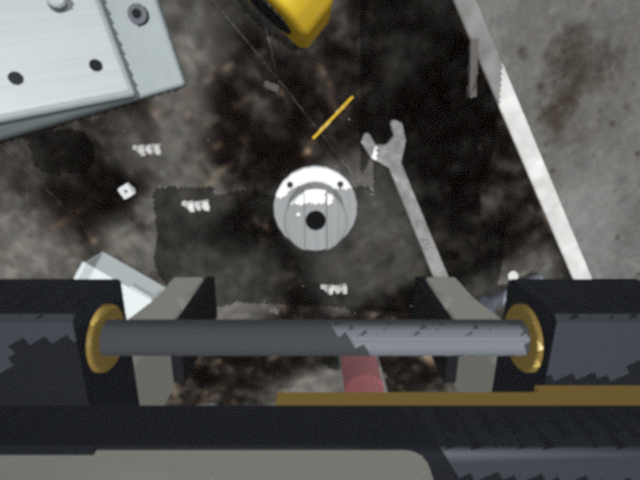

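```bash
python3 - <<'E'
from feas import *
w=np.load("wrist.npy",allow_pickle=True).item()
crop(w,265,155,365,260,7,"pics/w6.png")
R=ptilt(0,0,30);print(R.round(3))
for X in ((23,98,115),(85,115,115)):
    print(P(*X),solve(R,P(*X),SE))
rows([(R,P(23,98,165)),(R,P(23,98,115))])
E
```

```text
[[ 0.26   0.966  0.   ]
 [ 0.966 -0.26   0.   ]
 [-0.     0.    -1.   ]]
[0.52152864 0.16832376 0.16709292] (array([  38.4,   11.4,  -20.3,   -0. ,  -58.3, -143.4]), np.float64(30.25999999999999))
[0.5777948  0.17079749 0.19809292] (array([  35. ,   14.9,  -11.2,    0. ,  -63.9, -140.1]), np.float64(33.56))
[-0.815, -0.661, -0.147, -0.001, -0.0, 1.249] n50 3.2 nrot 8.7
[-0.976, -0.617, 0.141, -0.001, -0.0, 1.249] n50 3.5 nrot 8.7
```

View pics/w6.png

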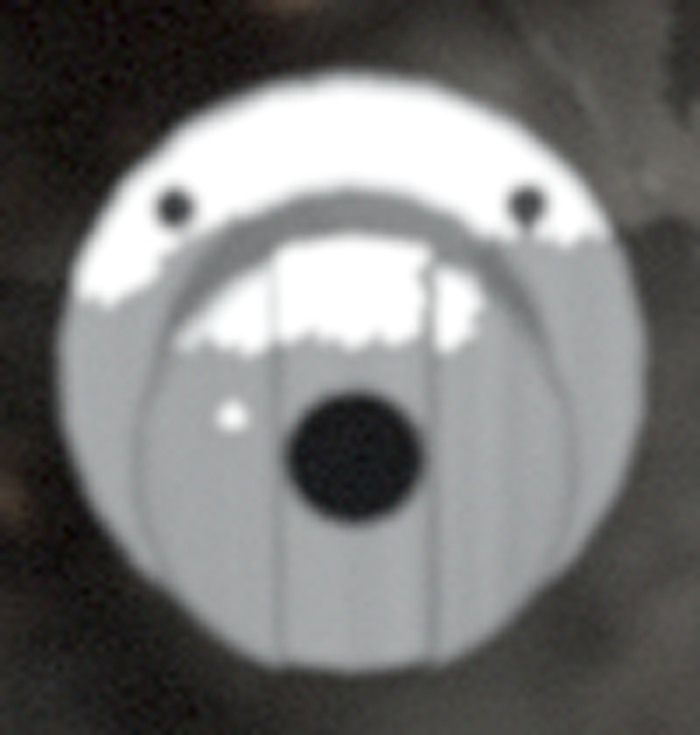

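drive_tool(
  moves=[
    [-0.1,-0.1,-0.2,0,0,0.14],
    [-0.3,-0.25,-0.4,0,0,0.28],
    [-0.5,-0.45,-0.4,0,0,0.42],
    [-0.7,-0.6,-0.4,0,0,0.56],
    [-0.8,-0.66,-0.3,0,0,0.7],
    [-0.815,-0.66,-0.2,0,0,0.84],
    [-0.815,-0.66,-0.15,0,0,0.98],
  ],
  fingers=-1,
)

```text
clock: 9.45
tool_pos: [0.4973, 0.1736, 0.2094]
orientation: [-179.8, 0.0, 90.7]
force: [0.4, 0.0, 0.6]
opening: 0.0374
```

```bash
python3 - <<'E'
from feas import *
w=np.load("wrist.npy",allow_pickle=True).item()
W=lambda u,v:(265+(u+.5)/7-.5,155+(v+.5)/7-.5)
print("bore",onz(w,*W(355,457),.054))
l,r=onz(w,*W(60,365),.014),onz(w,*W(645,362),.014);print((l+r)/2,np.linalg.norm(l-r))
for p,q in [((272,260),(281,655)),((430,265),(434,655))]:
    A,B=onz(w,*W(*p),.058),onz(w,*W(*q),.058);d=B-A;print(np.degrees(np.arctan2(d[1],d[0])))
from plant import vision
s=vision.snapshot("wrist");cv2.imwrite("pics/w7.png",s["pixels"][:,:,::-1]);np.save("wrist7.npy",s,allow_pickle=True)
R=ptilt(0,0,30)
rows([(R,P(23,98,165)),(R,P(23,98,115)),(R,P(90,115,115))]);print(inpl())
E
```

```text
bore [0.43622035 0.31951025 0.054     ]
[0.43534118 0.3179586  0.014     ] 0.07156638532683776
60.71797327435111
60.9107403235241
[0.007, 0.004, -0.013, -0.004, 0.002, 0.254] n50 0.0 nrot 1.8
[-0.037, 0.166, 0.275, -0.004, 0.002, 0.254] n50 1.0 nrot 1.8
[-0.029, 0.568, 0.05, -0.004, 0.002, 0.254] n50 1.7 nrot 1.8
(array([ 21.76,  96.87, 163.54]), array([ 30.04,   3.87, -14.9 ]))
```

View pics/w7.png

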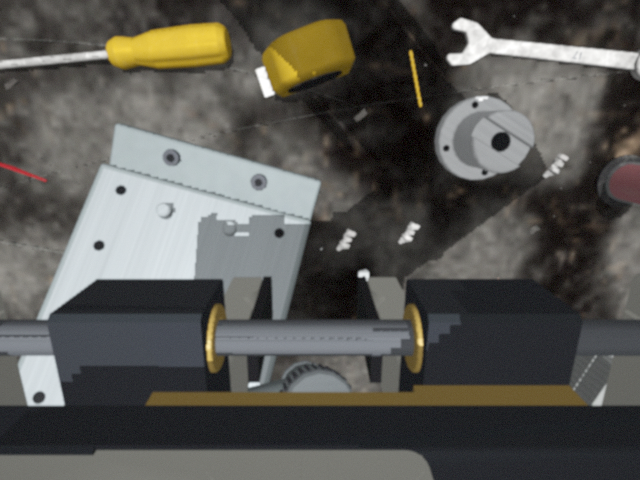

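drive_tool(
  moves=[
    [0,0.05,0.08,0,0,0.13],
    [-0.02,0.1,0.16,0,0,0.254],
    [-0.03,0.15,0.24,0,0,0.254],
    [-0.037,0.16,0.275,0,0,0.254],
  ],
)

```text
clock: 9.9
tool_pos: [0.5208, 0.168, 0.1659]
orientation: [-179.7, 0.2, 75.2]
force: [-0.9, -0.0, 0.1]
opening: 0.0025
```

```bash
python3 - <<'E'
from feas import *
s=np.load("wrist7.npy",allow_pickle=True).item()
print(FR.T@(onpl(s,317,378,Ft+FR[:,2]*.144,FR[:,2])-Ft)*1000)
R=ptilt(0,0,30)
rows([(R,P(40,102,115)),(R,P(90,115,115))]);print(inpl())
from plant import vision
for n in ("scene","side"):
    s=vision.snapshot(n); crop(s,280,190,380,290,6,f"pics/{n}8.png")
E
```

```text
[ 56.9828709  110.41072646 144.        ]
[0.029, 0.102, -0.065, -0.004, 0.004, 0.004] n50 0.4 nrot 0.1
[0.114, 0.391, -0.234, -0.004, 0.004, 0.004] n50 1.4 nrot 0.1
(array([ 21.84,  97.52, 114.25]), array([30.26, -0.14, -0.32]))
```

View pics/scene8.png

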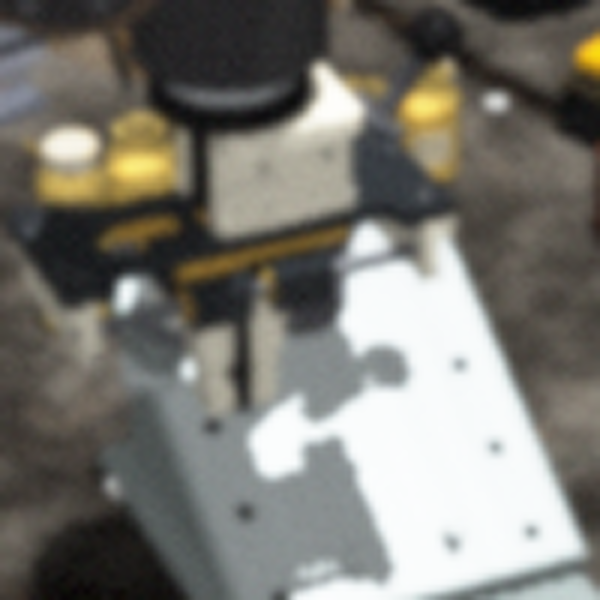

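View pics/side8.png

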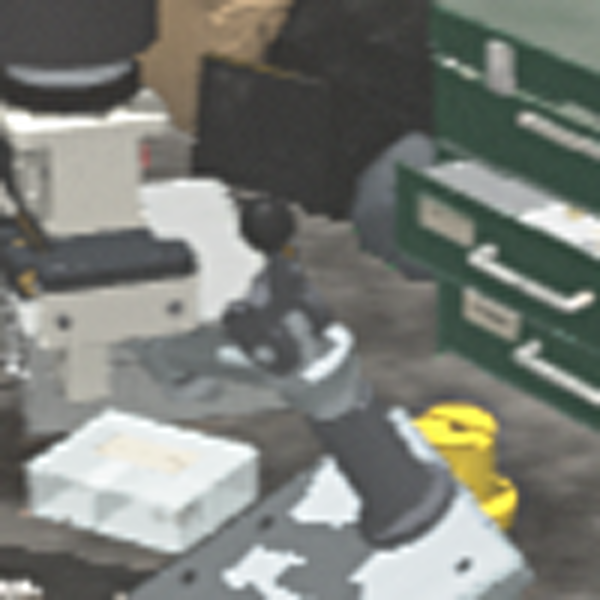

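drive_tool(
  moves=[
    [0.02,0.06,-0.04,0,0,0],
    [0.03,0.11,-0.07,0,0,0],
    [0.05,0.17,-0.1,0,0,0],
    [0.07,0.23,-0.14,0,0,0],
    [0.09,0.29,-0.17,0,0,0],
    [0.1,0.35,-0.2,0,0,0],
    [0.114,0.39,-0.23,0,0,0],
  ],
)

```text
clock: 10.7
tool_pos: [0.5807, 0.1697, 0.2011]
orientation: [-179.6, 0.3, 75.3]
force: [-5.3, -1.1, -2.0]
opening: 0.0008
```

```bash
python3 - <<'E'
from feas import *
print(inpl())
from plant import vision
for n in ("scene","side"):
    s=vision.snapshot(n); crop(s,280,190,380,290,6,f"pics/{n}9.png")
E
```

```text
(array([ 89.16, 114.65, 116.1 ]), array([30.4 , -0.18, -0.38]))
```

View pics/side9.png

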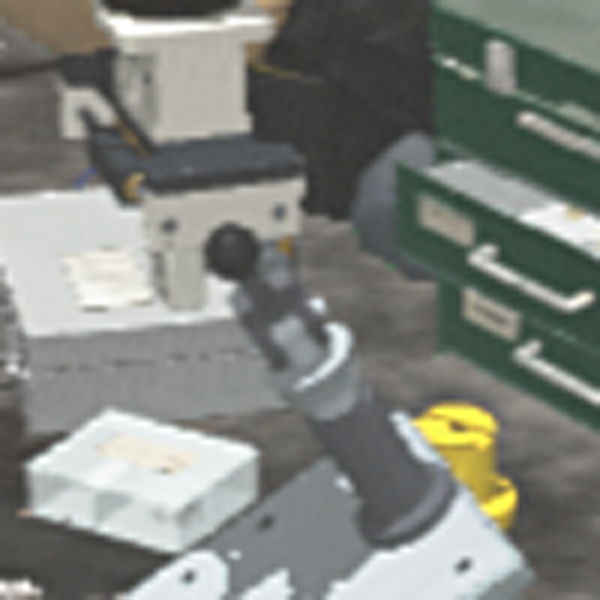

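View pics/scene9.png

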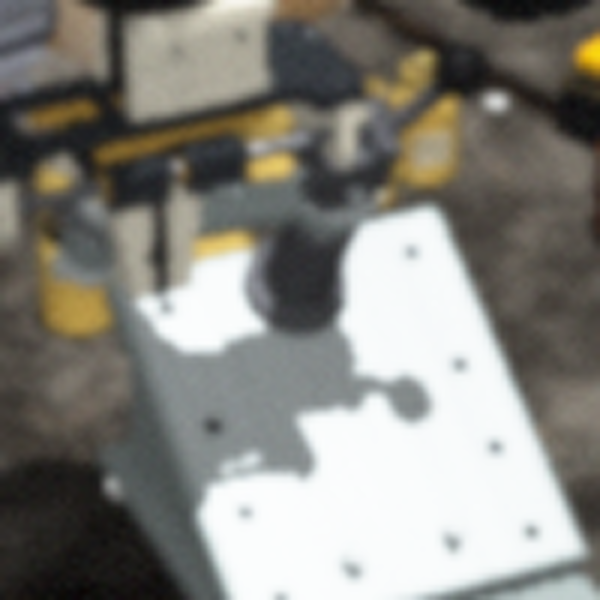

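```bash
cat >> feas.py <<'E'
HUB=np.array([.436,.3187,0.]);YAW=150.3;T=18
RB=downt(YAW,T)
def bench(zg): # grasp point height
    return HUB+np.array([0,0,zg])+.0188*RB[:,2]
E
python3 - <<'E'
from feas import *
R=ptilt(0,0,30)
rows([(R,P(40,105,190)),(down(150.3),[.436,.25,.25])])
print(solve(RB,bench(.0445),SE),solve(RB,bench(.0445)-.1*RB[:,2],SE),bench(.0445),solve(ptilt(0,0,T),P(-5.8,0,26.6),SE))
E
```

```text
[-0.064, -0.538, -0.259, -0.005, 0.004, 0.005] n50 1.8 nrot 0.1
[0.27, -1.076, -0.32, -0.007, 0.0, -1.251] n50 3.5 nrot 8.7
(array([ 57.6,  29.4, -17.7,   1. , -60.9, -87.9]), np.float64(40.58)) (array([ 57.7,  25.6,  -8.9,   0.8, -73.5, -87.8]), np.float64(49.38)) [0.43312162 0.31365367 0.02662014] (array([  35.2,    9.1,  -46.9,   20.1,  -27.7, -157.6]), np.float64(11.380000000000003))
```

drive_tool(
  moves=[
    [0,-0.2,-0.1,0,0,0],
    [0,-0.5,-0.28,0,0,-0.1],
    [0.1,-0.75,-0.3,0,0,-0.24],
    [0.2,-1,-0.3,0,0,-0.38],
    [0.27,-1,-0.32,0,0,-0.52],
    [0.27,-1,-0.32,0,0,-0.66],
    [0.27,-1,-0.32,0,0,-0.8],
    [0.27,-1,-0.32,0,0,-0.94],
  ],
  fingers=1,
)

```text
clock: 11.6
tool_pos: [0.4475, 0.2478, 0.251]
orientation: [-179.8, -0.1, 132.1]
force: [0.0, -0.7, 0.2]
opening: 0.059
```

```bash
python3 - <<'E'
from feas import *
rows([(RB,bench(.0445)-.12*RB[:,2]),(RB,bench(.0445)-.07*RB[:,2])])
E
```

```text
[0.466, 0.461, 0.734, 0.294, -0.05, -0.3] n50 3.0 nrot 3.0
[0.433, 0.365, 1.052, 0.294, -0.05, -0.3] n50 3.6 nrot 3.0
```

drive_tool(
  moves=[
    [0.2,0.2,0.2,0.1,-0.02,-0.1],
    [0.4,0.4,0.4,0.2,-0.03,-0.2],
    [0.466,0.461,0.6,0.294,-0.05,-0.3],
    [0.466,0.461,0.73,0.294,-0.05,-0.3],
    [0.466,0.461,0.73,0.294,-0.05,-0.3],
  ],
  fingers=1,
)

```text
clock: 12.1
tool_pos: [0.4504, 0.3458, 0.1371]
orientation: [-161.6, -0.1, 150.4]
force: [0.3, -0.3, 0.3]
opening: 0.0871
```

```bash
python3 - <<'E'
from feas import *
rows([(RB,bench(.0445)-.03*RB[:,2]),(RB,bench(.0445))])
E
```

```text
[-0.006, 0.001, 0.576, -0.007, -0.001, 0.002] n50 1.7 nrot 0.0
[-0.007, 0.002, 0.776, -0.007, -0.001, 0.002] n50 2.3 nrot 0.0
```

drive_tool(
  moves=[
    [-0.006,0,0.25,0,0,0],
    [-0.006,0,0.5,0,0,0],
    [-0.006,0,0.7,0,0,0],
    [-0.006,0,0.775,-0.007,0,0],
    [-0.006,0,0.775,-0.007,0,0],
  ],
)

```text
clock: 12.6
tool_pos: [0.4331, 0.3128, 0.0282]
orientation: [-162.1, -0.1, 150.4]
force: [-0.8, 0.3, 0.3]
opening: 0.0877
```

drive_tool(
  moves=[
    [0,0,0,0,0,0],
    [0,0,0,0,0,0],
    [0,0,0,0,0,0],
    [0,0,0,0,0,0],
    [0,0,0,0,0,0],
    [0,0,0,0,0,0],
  ],
  fingers=-1,
)

```text
clock: 13.2
tool_pos: [0.4332, 0.3129, 0.0283]
orientation: [-162.1, -0.1, 150.4]
force: [0.6, -0.5, 2.5]
opening: 0.0472
```

```bash
python3 - <<'E'
from feas import *
R,p=pose(); RP=ptilt(0,0,17.9)
rows([(R,p+[0,0,.14]),(RP,P(-3.5,0,150))])
for z in (150,100,60,28): print(solve(RP,P(-3.5,0,z),SE))
E
```

```text
[0.001, -0.287, -0.888, 0.0, 0.0, 0.0] n50 2.8 nrot 0.0
[-0.89, -1.506, -0.606, -0.425, 0.063, 1.268] n50 5.6 nrot 9.4
(array([  43.5,   -4.6,  -42.1,   14.2,  -47. , -157.7]), np.float64(15.960000000000008))
(array([  40. ,    0.7,  -44.2,   15.8,  -39.1, -156.8]), np.float64(14.079999999999998))
(array([  37.3,    5.2,  -45.6,   17.8,  -32.9, -156.8]), np.float64(12.68))
(array([  35.1,    9. ,  -46.7,   20.1,  -28. , -157.4]), np.float64(11.579999999999998))
```

drive_tool(
  moves=[
    [0,-0.05,-0.15,0,0,0],
    [0,-0.13,-0.4,0,0,0],
    [0,-0.25,-0.7,0,0,0.1],
    [-0.1,-0.4,-0.95,-0.05,0.01,0.24],
    [-0.2,-0.6,-0.97,-0.1,0.02,0.38],
    [-0.35,-0.8,-0.97,-0.15,0.03,0.52],
    [-0.5,-1,-0.97,-0.2,0.03,0.64],
  ],
)

```text
clock: 13.9
tool_pos: [0.45, 0.1893, 0.2129]
orientation: [-176.5, 5.5, 112.2]
force: [0.1, 0.2, -1.5]
opening: 0.0478
```

```bash
python3 - <<'E'
from feas import *
RP=ptilt(0,0,17.9);print(inpl())
rows([(RP,P(-2.5,0,150)),(RP,P(-2.5,0,100))])
E
```

```text
(array([-18.65,  99.67, 191.97]), array([ 30.52,   3.44, -37.95]))
[-0.649, -0.201, 0.264, -0.221, 0.041, 0.627] n50 2.2 nrot 4.7
[-0.722, -0.051, 0.553, -0.221, 0.041, 0.627] n50 2.7 nrot 4.7
```

drive_tool(
  moves=[
    [-0.15,-0.05,0,-0.04,0.01,0.13],
    [-0.3,-0.1,0.05,-0.09,0.02,0.26],
    [-0.45,-0.15,0.12,-0.13,0.025,0.39],
    [-0.6,-0.2,0.2,-0.18,0.033,0.51],
    [-0.65,-0.2,0.26,-0.221,0.041,0.627],
    [-0.65,-0.2,0.26,-0.221,0.041,0.627],
  ],
)

```text
clock: 14.5
tool_pos: [0.4556, 0.0814, 0.1835]
orientation: [168.0, 0.1, 74.7]
force: [-0.3, 0.3, -3.9]
opening: 0.0476
```

```bash
python3 - <<'E'
from feas import *
from plant import sensors,vision
RP=ptilt(0,0,17.9);print(inpl(),sensors.get_obs()["joint_pos"].round(1))
rows([(RP,P(-2.5,0,60)),(RP,P(-2.5,0,35))])
s=vision.snapshot("wrist");cv2.imwrite("pics/w10.png",s["pixels"][:,:,::-1]);np.save("wrist10.npy",s,allow_pickle=True)
s=vision.snapshot("side");crop(s,250,200,410,330,5,"pics/s10.png")
E
```

```text
(array([ -4.34,  -3.1 , 149.74]), array([18.01, -0.19,  0.14])) [  43.3   -4.7  -42.2   14.1  -47.2 -157.7]
[0.023, 0.197, 0.565, -0.002, 0.003, -0.003] n50 1.8 nrot 0.0
[0.024, 0.248, 0.724, -0.002, 0.003, -0.003] n50 2.3 nrot 0.0
```

View pics/w10.png

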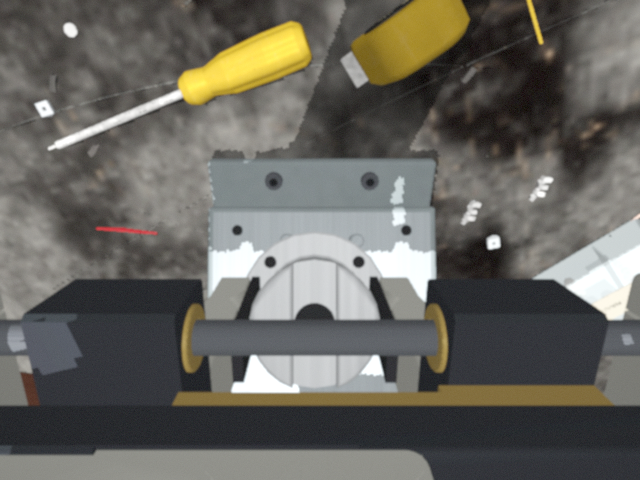

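View pics/s10.png

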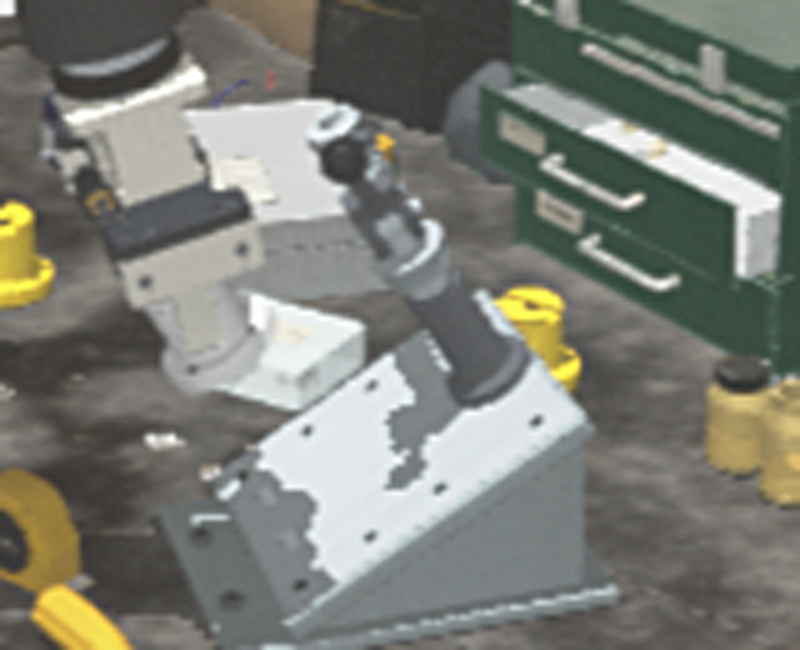

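drive_tool(
  moves=[
    [0.023,0.06,0.17,0,0,0],
    [0.023,0.12,0.36,0,0,0],
    [0.023,0.19,0.54,0,0,0],
    [0.023,0.23,0.67,0,0,0],
    [0.023,0.248,0.72,0,0,0],
    [0.023,0.248,0.72,0,0,0],
  ],
)

```text
clock: 15.2
tool_pos: [0.5161, 0.0722, 0.0867]
orientation: [168.0, 0.2, 75.2]
force: [-0.4, 0.2, -3.8]
opening: 0.0473
```

```bash
python3 - <<'E'
from feas import *
from plant import sensors,vision
RP=ptilt(0,0,17.9);print(inpl())
rows([(RP,P(-2.5,0,28.8)),(RP,P(-6.5,0,28.3)),(RP,P(-9.5,0,28.3))])
s=vision.snapshot("wrist");cv2.imwrite("pics/w11.png",s["pixels"][:,:,::-1]);np.save("wrist11.npy",s,allow_pickle=True)
s=vision.snapshot("side");crop(s,250,230,350,330,6,"pics/s11.png")
E
```

```text
(array([-0.09,  3.74, 35.53]), array([18.05, -0.11, -0.36]))
[-0.025, -0.002, 0.048, -0.002, 0.003, 0.006] n50 0.2 nrot 0.0
[-0.025, -0.026, 0.059, -0.002, 0.003, 0.006] n50 0.2 nrot 0.0
[-0.024, -0.045, 0.065, -0.002, 0.003, 0.006] n50 0.2 nrot 0.0
```

View pics/w11.png

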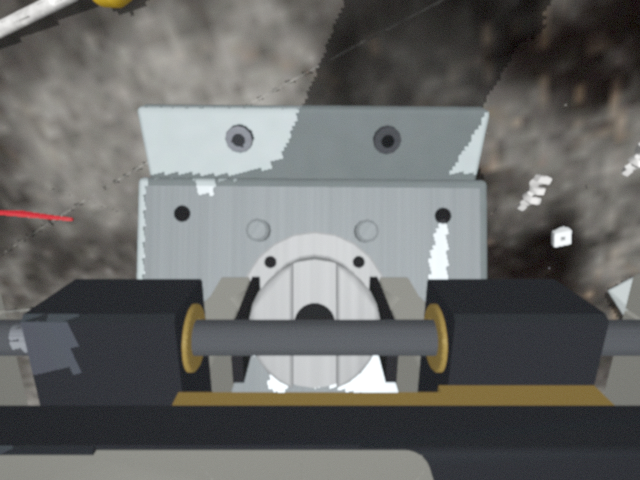

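View pics/s11.png

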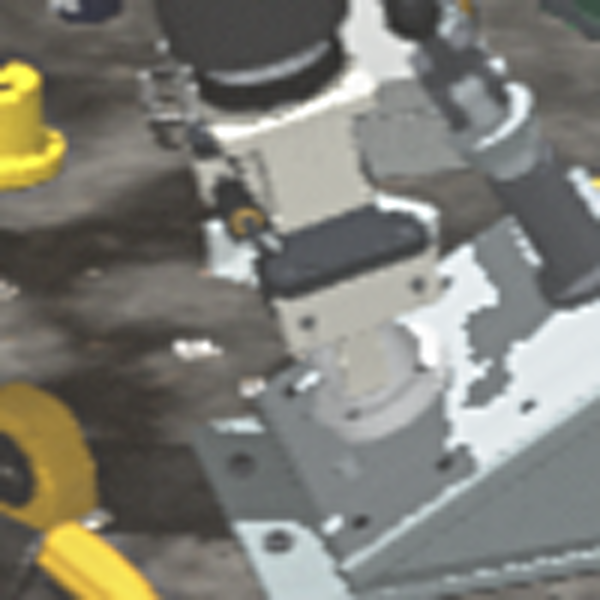

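```bash
python3 - <<'E'
from feas import *
s=np.load("wrist11.npy",allow_pickle=True).item()
im=cv2.cvtColor(s["pixels"],cv2.COLOR_RGB2GRAY)
crop(s,130,95,500,300,2,"pics/w11b.png")
def pl(u,v,z): return (FR.T@(onpl(s,u,v,Ft+FR[:,2]*z,FR[:,2])-Ft)*1000).round(1)
print("pins",pl(258.5,230,.012),pl(366,230,.012))
print("edge corners",pl(140,181,0),pl(487,183,0))
print("hub flange holes",pl(270,262,.021),pl(358,262,.021),"slot edges at row270",pl(292,275,.064),pl(338,275,.064))
E
```

```text
pins [-30.8 -23.9  12. ] [-31.1  30.5  12. ]
edge corners [-57.3 -89.9  -0. ] [-57.4  97.3  -0. ]
hub flange holes [-15.1 -16.9  21. ] [-15.3  25.5  21. ] slot edges at row270 [-12.2  -3.8  64. ] [-12.3  13.3  64. ]
```

View pics/w11b.png

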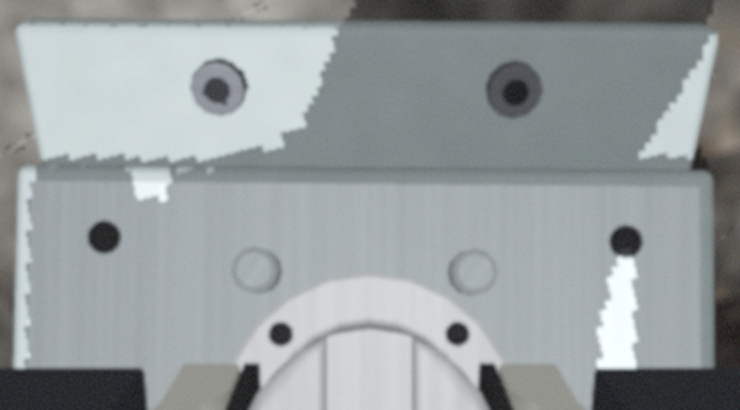

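```bash
python3 - <<'E'
from h import *
x=np.load("fix.npy"); y=Ft+FR@np.array([0,.0034,0]); np.save("fix.npy",[y[0],y[1],x[2]]); print(y)
s=np.load("wrist11.npy",allow_pickle=True).item()
print((FR.T@(onpl(s,315,232.5,y+FR[:,2]*.0212,FR[:,2])-y)*1000))
E
python3 - <<'E'
from feas import *
print(inpl()); RP=ptilt(0,0,17.9)
rows([(RP,P(-.1,-.6,29)),(RP,P(-6.5,-.6,28.3)),(RP,P(-8.5,-.6,28.0))])
E
```

```text
[0.53325521 0.06720991 0.056     ]
[-29.43293656   1.29102192  21.2       ]
(array([ 0.6 ,  0.74, 36.88]), array([ 1.794e+01,  1.000e-02, -3.100e-01]))
[-0.009, 0.012, 0.051, -0.001, 0.001, 0.005] n50 0.2 nrot 0.0
[-0.009, -0.027, 0.069, -0.001, 0.001, 0.005] n50 0.2 nrot 0.0
[-0.009, -0.04, 0.075, -0.001, 0.001, 0.005] n50 0.3 nrot 0.0
```

drive_tool(
  moves=[
    [-0.005,0.004,0.02,0,0,0],
    [-0.009,0.008,0.035,0,0,0],
    [-0.009,0.012,0.048,0,0,0.005],
    [-0.009,0.012,0.048,0,0,0.005],
  ],
)

```text
clock: 15.7
tool_pos: [0.5189, 0.0704, 0.0817]
orientation: [167.9, 0.0, 74.9]
force: [-0.0, -0.5, -3.0]
opening: 0.0473
```

```bash
python3 - <<'E'
from feas import *
from plant import sensors
o=sensors.get_obs();print(inpl(), (FR.T@o["force"]).round(1)); RP=ptilt(0,0,17.9)
rows([(RP,P(-4,-.6,29)),(RP,P(-6.5,-.6,28.5)),(RP,P(-8.5,-.6,28.5))])
E
```

```text
(array([ 0.11, -0.64, 29.57]), array([17.93, -0.03,  0.  ])) [-1.4 -0.5 -2.7]
[0.0, -0.025, 0.012, -0.001, 0.0, -0.0] n50 0.1 nrot 0.0
[0.0, -0.04, 0.02, -0.001, 0.0, -0.0] n50 0.1 nrot 0.0
[0.0, -0.052, 0.024, -0.001, 0.0, -0.0] n50 0.2 nrot 0.0
```

drive_tool(
  moves=[
    [0,-0.012,0.008,0,0,0],
    [0,-0.025,0.012,0,0,0],
    [0,-0.034,0.016,0,0,0],
    [0,-0.042,0.02,0,0,0],
    [0,-0.042,0.02,0,0,0],
  ],
)

```text
clock: 16.2
tool_pos: [0.5138, 0.0718, 0.0778]
orientation: [167.9, 0.0, 74.9]
force: [0.5, -3.0, 0.7]
opening: 0.0477
```

```bash
python3 - <<'E'
from feas import *
from plant import sensors,vision
o=sensors.get_obs();print(inpl(), (FR.T@o["force"]).round(1)); RP=ptilt(0,0,17.9)
rows([(RP,P(-6.5,-.6,28)),(RP,P(-8,-.6,28)),(RP,P(-10,-.6,28))])
s=vision.snapshot("wrist");crop(s,200,190,430,300,3,"pics/w12.png");np.save("wrist12.npy",s,allow_pickle=True)
E
```

```text
(array([-6.37, -0.57, 28.86]), array([ 1.789e+01, -2.000e-02, -1.000e-02])) [ 1.5 -2.7 -0. ]
[-0.0, 0.001, 0.006, 0.0, 0.0, 0.0] n50 0.0 nrot 0.0
[-0.0, -0.009, 0.009, 0.0, 0.0, 0.0] n50 0.0 nrot 0.0
[-0.0, -0.021, 0.013, 0.0, 0.0, 0.0] n50 0.1 nrot 0.0
```

View pics/w12.png

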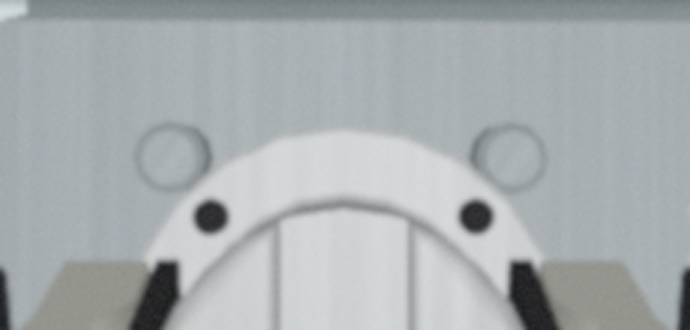

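drive_tool(
  moves=[
    [-0.003,-0.01,0.008,0,0,0],
    [-0.003,-0.018,0.012,0,0,0],
    [-0.003,-0.018,0.012,0,0,0],
  ],
)

```text
clock: 16.55
tool_pos: [0.5131, 0.072, 0.077]
orientation: [167.7, -0.0, 74.9]
force: [5.8, -9.4, 9.9]
opening: 0.0477
```

```bash
python3 - <<'E'
from feas import *
from plant import sensors,vision
o=sensors.get_obs();print(inpl(), (FR.T@o["force"]).round(1),o["moment"])
E
```

```text
(array([-7.43, -0.58, 28.55]), array([17.75,  0.04,  0.02])) [11.9 -7.6  4.5] [-3.41141875 -2.32901632 -0.71440102]
```

drive_tool(
  moves=[
    [0,0,0,0,0,0],
    [0,0,0,0,0,0],
    [0,0,0,0,0,0],
    [0,0,-0.1,0,0,0],
    [0,0,-0.3,0,0,0],
    [0,0,-0.6,0,0,0],
    [0,0,-0.7,0,0,0],
  ],
  fingers=1,
)

```text
clock: 17.25
tool_pos: [0.4924, 0.0791, 0.1833]
orientation: [167.6, -0.3, 75.0]
force: [0.0, 0.7, -0.2]
opening: 0.0869
```

```bash
python3 - <<'E'
from feas import *
from plant import sensors,vision
print(inpl())
s=vision.snapshot("wrist");cv2.imwrite("pics/w13.png",s["pixels"][:,:,::-1]);crop(s,220,180,420,300,4,"pics/w13b.png");np.save("wrist13.npy",s,allow_pickle=True)
E
```

```text
(array([ 26.79,   0.92, 131.52]), array([17.58,  0.26,  0.03]))
```

View pics/w13.png

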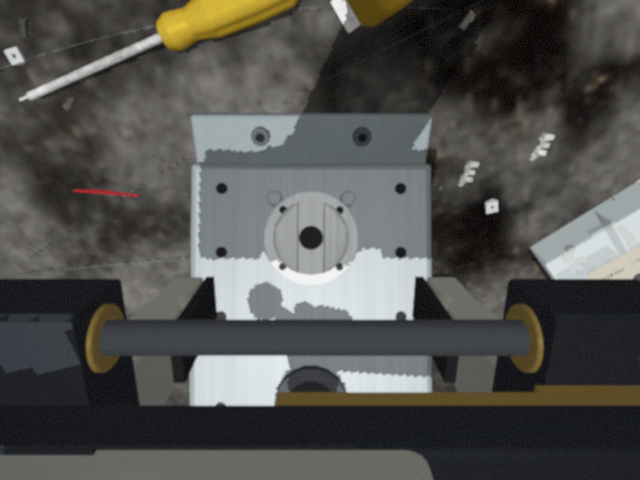

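View pics/w13b.png

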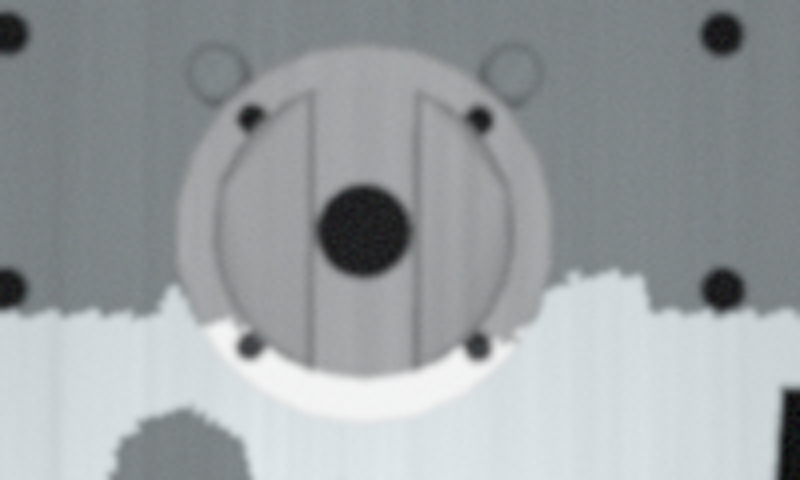

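```bash
python3 - <<'E'
from feas import *
R=ptilt(0,0,22)
for X in ((90,60,200),(165,125,200),(165,125,120),(60,110,120),(5,40,120)):
    print(X,P(*X).round(3),solve(R,P(*X),SE))
rows([(R,P(90,60,205)),(R,P(165,125,200))])
from plant import vision
for n in ("scene","side"):
    s=vision.snapshot(n); crop(s,270,190,390,300,5,f"pics/{n}14.png");np.save(n+"14.npy",s,allow_pickle=True)
E
```

```text
(90, 60, 200) [0.528 0.131 0.274] (array([  39.3,    2.1,  -19.9,    7.3,  -63.5, -147.4]), np.float64(26.25999999999999))
(165, 125, 200) [0.607 0.177 0.312] (array([  37.8,   10. ,   -5.8,    6.8,  -69.4, -145. ]), np.float64(28.659999999999997))
(165, 125, 120) [0.646 0.166 0.242] (array([  34.7,   15.1,   -8.2,    6.9,  -61.6, -142.8]), np.float64(30.859999999999985))
(60, 110, 120) [0.554 0.176 0.19 ] (array([  41.3,    9.4,  -23.4,    8.3,  -53. , -151.1]), np.float64(22.560000000000002))
(5, 40, 120) [0.49  0.12  0.162] (array([  41.3,    3.3,  -34.9,    9. ,  -47.7, -152.2]), np.float64(21.460000000000008))
[0.395, 0.251, -0.585, 0.075, -0.006, 0.0] n50 2.2 nrot 0.5
[0.829, 0.738, -0.701, 0.075, -0.006, 0.0] n50 3.9 nrot 0.5
```

View pics/scene14.png

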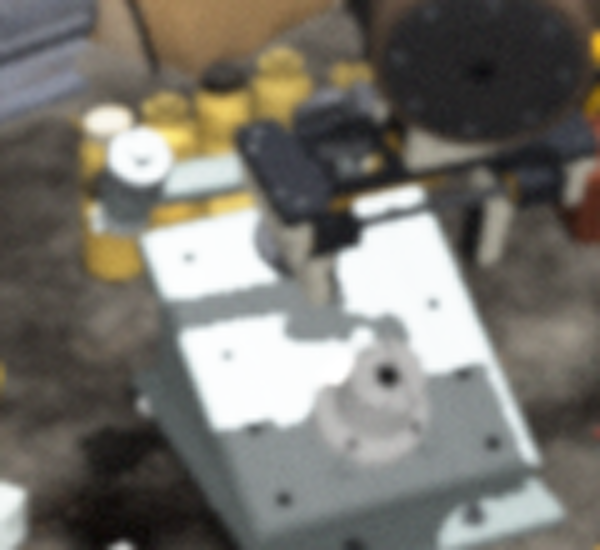

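View pics/side14.png

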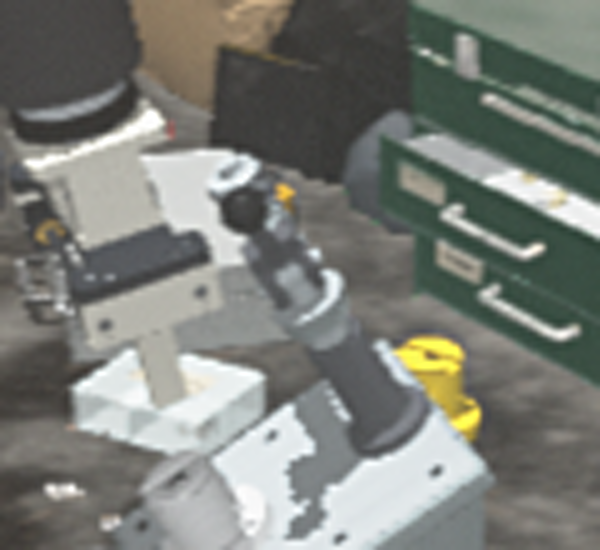

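```bash
python3 - <<'E'
from feas import *
s=np.load("scene14.npy",allow_pickle=True).item()
p=FR.T@(onpl(s,270+138/5-.4,190+157/5-.4,Ft+FR[:,2]*.144,FR[:,2])-Ft)*1000
print(p,np.degrees(np.arctan2(p[1],125-p[0])))
E
```

```text
[132.21315229 124.19574671 144.        ] 93.32394178093188
```

drive_tool(
  moves=[
    [0,0,-0.3,0.04,0,0],
    [0.15,0.1,-0.58,0.075,0,0],
    [0.39,0.25,-0.62,0.075,0,0],
    [0.6,0.5,-0.68,0.075,0,0],
    [0.83,0.74,-0.7,0.075,0,0],
    [0.83,0.74,-0.7,0.075,0,0],
  ],
  fingers=-1,
)

```text
clock: 18.0
tool_pos: [0.6112, 0.1787, 0.304]
orientation: [172.3, -0.0, 75.0]
force: [-1.4, -0.1, -0.5]
opening: 0.0455
```

```bash
python3 - <<'E'
from feas import *
print(inpl()); R=ptilt(0,0,22)
rows([(R,P(165,125,160)),(R,P(165,125,122))])
from plant import vision
s=vision.snapshot("wrist");cv2.imwrite("pics/w15.png",s["pixels"][:,:,::-1]);np.save("wrist15.npy",s,allow_pickle=True)
E
```

```text
(array([164.09, 127.87, 191.58]), array([ 2.226e+01,  2.000e-02, -5.000e-02]))
[-0.019, 0.085, 0.193, -0.004, -0.0, 0.001] n50 0.6 nrot 0.0
[-0.019, 0.181, 0.427, -0.004, -0.0, 0.001] n50 1.4 nrot 0.0
```

View pics/w15.png

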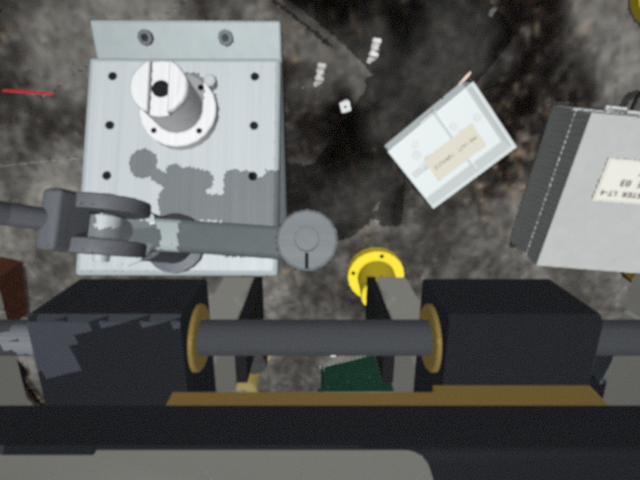

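drive_tool(
  moves=[
    [-0.01,0.08,0.13,0,0,0],
    [-0.02,0.14,0.26,0,0,0],
    [-0.02,0.2,0.38,0,0,0],
    [-0.02,0.21,0.42,0,0,0],
    [-0.02,0.21,0.42,0,0,0],
  ],
  fingers=-1,
)

```text
clock: 18.55
tool_pos: [0.6452, 0.1632, 0.2432]
orientation: [172.5, 0.2, 74.9]
force: [-0.2, 0.3, 0.1]
opening: 0.0025
```

```bash
python3 - <<'E'
from feas import *
print(inpl()); R=ptilt(0,0,22)
# finger path: nut centre at theta, push offset along tangent
L=[]
for th in (80,65,50,38):
    t=np.radians(th); n=np.array([125-125*np.cos(t),125*np.sin(t)]); tg=np.array([np.sin(t),np.cos(t)])
    off=18+ (9.5*abs(tg[0])+21*abs(tg[1]))*0.9
    q=n+tg*off; L.append((R,P(q[0],q[1],122))); print(th,q.round(1))
rows(L)
E
```

```text
(array([165.64, 121.8 , 120.54]), array([22.49, -0.18, -0.03]))
80 [132.5 128.3]
65 [102.7 127.5]
50 [ 72.8 119.3]
38 [ 50. 107.]
[0.043, -0.208, 0.075, -0.008, 0.003, -0.0] n50 0.7 nrot 0.1
[0.039, -0.391, 0.151, -0.008, 0.003, -0.0] n50 1.3 nrot 0.1
[-0.016, -0.576, 0.228, -0.008, 0.003, -0.0] n50 1.9 nrot 0.1
[-0.098, -0.716, 0.286, -0.008, 0.003, -0.0] n50 2.3 nrot 0.1
```

drive_tool(
  moves=[
    [0.03,-0.1,0.035,0,0,0],
    [0.043,-0.21,0.075,0,0,0],
    [0.043,-0.3,0.11,0,0,0],
    [0.039,-0.39,0.15,0,0,0],
    [0.01,-0.48,0.19,0,0,0],
    [-0.016,-0.576,0.228,0,0,0],
    [-0.055,-0.65,0.255,0,0,0],
    [-0.098,-0.716,0.286,0,0,0],
  ],
)

```text
clock: 19.35
tool_pos: [0.5443, 0.1756, 0.1886]
orientation: [172.3, 0.0, 75.0]
force: [2.6, -0.7, 1.1]
opening: 0.0004
```

```bash
python3 - <<'E'
from feas import *
print(inpl()); R=ptilt(0,0,22)
L=[]
for th in (30,20,10,3,0,-1):
    t=np.radians(th); n=np.array([125-125*np.cos(t),125*np.sin(t)]); tg=np.array([np.sin(t),np.cos(t)])
    off=18+ (9.5*abs(tg[0])+21*abs(tg[1]))*0.95
    q=n+tg*off; L.append((R,P(q[0],q[1],122))); print(th,q.round(1))
rows(L)
from plant import vision
s=vision.snapshot("wrist");cv2.imwrite("pics/w16.png",s["pixels"][:,:,::-1]);np.save("wrist15.npy",s,allow_pickle=True)
E
```

```text
(array([ 51.17, 107.5 , 123.59]), array([ 2.231e+01, -2.000e-02, -5.000e-02]))
30 [36.6 97. ]
20 [21.2 80.2]
10 [ 8.7 60.3]
3 [ 2.2 44.9]
0 [ 0. 38.]
-1 [-0.6 35.9]
[-0.07, -0.086, 0.047, -0.005, 0.0, 0.001] n50 0.4 nrot 0.0
[-0.182, -0.181, 0.086, -0.005, 0.0, 0.001] n50 0.8 nrot 0.0
[-0.314, -0.258, 0.117, -0.005, 0.0, 0.001] n50 1.3 nrot 0.0
[-0.417, -0.298, 0.134, -0.005, 0.0, 0.001] n50 1.6 nrot 0.0
[-0.463, -0.312, 0.139, -0.005, 0.0, 0.001] n50 1.7 nrot 0.0
[-0.477, -0.316, 0.141, -0.005, 0.0, 0.001] n50 1.8 nrot 0.0
```

View pics/w16.png

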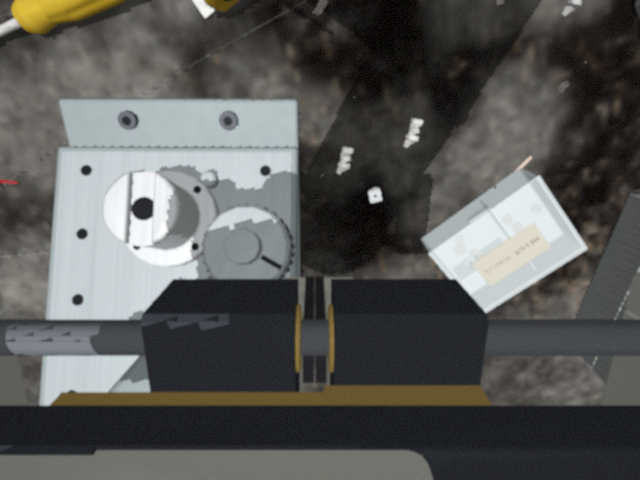

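drive_tool(
  moves=[
    [-0.07,-0.086,0.047,0,0,0],
    [-0.125,-0.135,0.065,0,0,0],
    [-0.182,-0.181,0.086,0,0,0],
    [-0.25,-0.22,0.1,0,0,0],
    [-0.314,-0.258,0.117,0,0,0],
    [-0.36,-0.28,0.125,0,0,0],
    [-0.4,-0.293,0.13,0,0,0],
  ],
)

```text
clock: 20.1
tool_pos: [0.4868, 0.1268, 0.1623]
orientation: [172.4, 0.1, 74.9]
force: [2.7, 2.6, 1.0]
opening: 0.0005
```

drive_tool(
  moves=[
    [-0.03,-0.01,0,0,0,0],
    [-0.05,-0.01,0,0,0,0],
    [-0.065,-0.01,0,0,0,0],
    [-0.075,-0.01,0,0,0,0],
  ],
)

```text
clock: 20.5
tool_pos: [0.4818, 0.116, 0.1616]
orientation: [172.5, 0.1, 74.9]
force: [-1.5, 4.7, -1.4]
opening: 0.0006
```

```bash
python3 - <<'E'
from feas import *
from plant import sensors
print(inpl(),(FR.T@sensors.get_obs()["force"]).round(1))
from plant import vision
s=vision.snapshot("wrist");cv2.imwrite("pics/w17.png",s["pixels"][:,:,::-1]);np.save("wrist17.npy",s,allow_pickle=True)
E
```

```text
(array([ -1.24,  33.76, 122.66]), array([22.5 , -0.13, -0.  ])) [-3.   4.2  0.1]
```

View pics/w17.png

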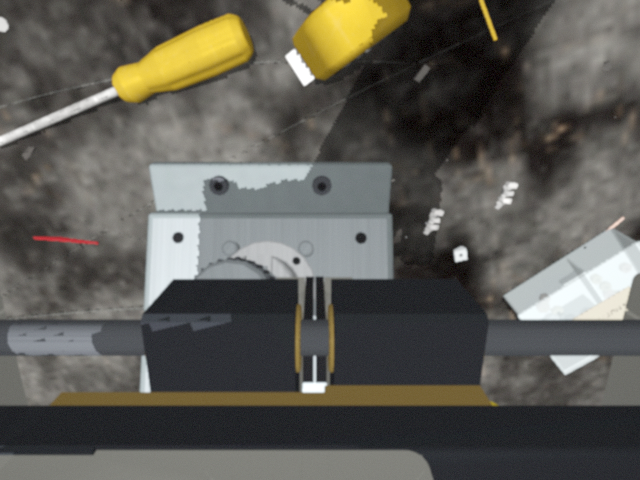

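drive_tool(
  moves=[
    [-0.02,0,0,0,0,0],
    [-0.035,0,0,0,0,0],
    [-0.035,0,0,0,0,0],
  ],
)

```text
clock: 20.85
tool_pos: [0.4826, 0.1141, 0.1627]
orientation: [172.3, -0.3, 75.0]
force: [2.4, 14.6, -4.1]
opening: 0.0005
```

```bash
python3 - <<'E'
from feas import *
from plant import sensors
print(inpl(),(FR.T@sensors.get_obs()["force"]).round(1))
E
```

```text
(array([  0.46,  32.17, 122.91]), array([22.32,  0.26,  0.04])) [-3.3 14.8 -2.8]
```

drive_tool(
  moves=[
    [0.1,0,-0.05,0,0,0],
    [0.2,0,-0.3,0,0,0],
    [0.2,0,-0.6,0,0,0],
    [0.1,-0.1,-0.8,0,0,0],
  ],
)

```text
clock: 21.25
tool_pos: [0.4581, 0.1373, 0.2828]
orientation: [172.2, -0.2, 75.0]
force: [-0.8, 0.7, 0.8]
opening: 0.0003
```

```bash
cat >> feas.py <<'E'
def nutpose(ang,T,zg,cx=0,cy=0,back=0):
    R=FR@Rn.from_euler("z",ang,degrees=True).as_matrix()@FR.T@ptilt(0,0,T)
    z=FR.T@R[:,2]*1000
    g=np.array([cx,cy,zg])+(18.8-back)*z
    return R,P(*g)
E
python3 - <<'E'
from feas import *
from plant import vision
print(inpl())
for T in (12,15,18):
  for ang in (90,75,60,40,20,0,-10):
    b=solve(*nutpose(ang,T,138),SE); print(T,ang,b)
for n in ("scene","side","wrist"):
    s=vision.snapshot(n); np.save(n+"18.npy",s,allow_pickle=True)
    if n=="wrist": cv2.imwrite("pics/w18.png",s["pixels"][:,:,::-1])
    else: crop(s,275,200,375,300,7,f"pics/{n}18.png")
E
```

```text
Still running in the background as job /tmp/bash_jobs.1000/c790fd82ca81 (pid 2310). You'll get a notice when it ends.
```

```bash
cat /tmp/bash_jobs.1000/c790fd82ca81/stdout; kill -- -$(cat /tmp/bash_jobs.1000/c790fd82ca81/pid); sed -i 's/x_scale=50.)/x_scale=50.,max_nfev=60)/' ik.py
cat > snap18.py <<'E'
from h import *
from plant import vision
import sys
k=sys.argv[1]
print(inpl())
for n in ("scene","side","wrist"):
    s=vision.snapshot(n); np.save(n+k+".npy",s,allow_pickle=True)
    if n=="wrist": cv2.imwrite(f"pics/w{k}.png",s["pixels"][:,:,::-1])
    else: crop(s,275,200,375,300,7,f"pics/{n}{k}.png")
E
timeout 100 python3 snap18.py 18
```

```text
(array([ 34.76,  48.16, 241.83]), array([22.2 ,  0.23, -0.  ]))
```

View pics/w18.png

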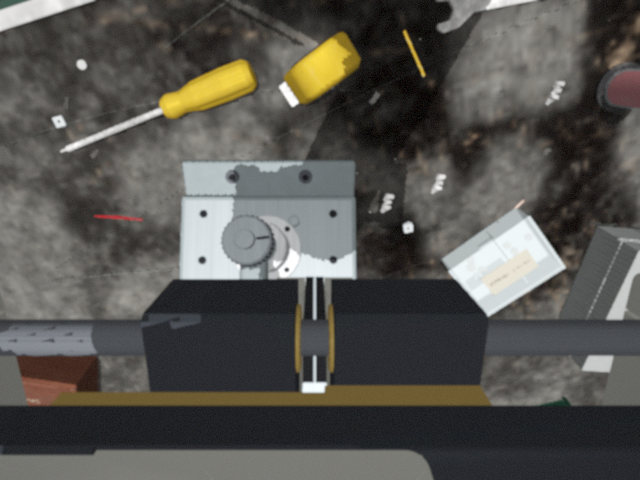

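View pics/side18.png

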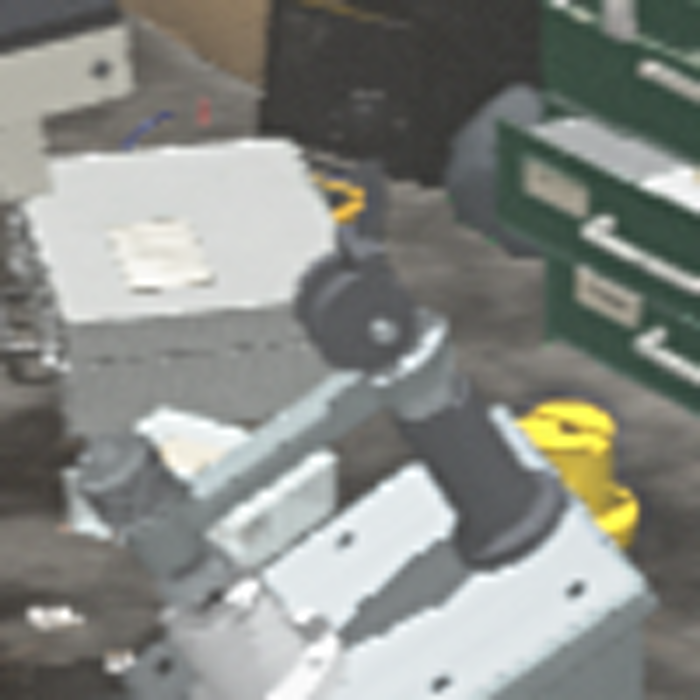

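View pics/scene18.png

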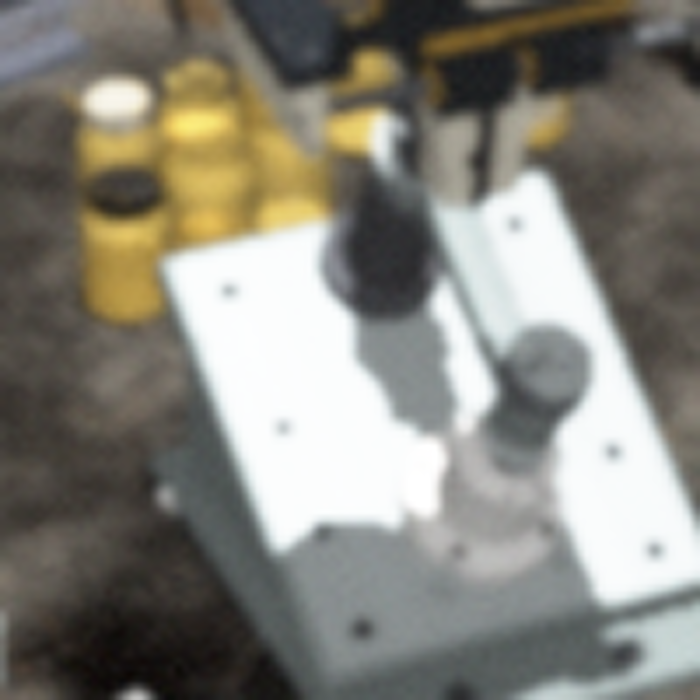

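```bash
cat > q.py <<'E'
from feas import *
for T in (12,15,18):
  q=None
  for ang in (0,20,40,60,75,-8):
    R,p=nutpose(ang,T,138)
    best=None
    for s in ([np.array([42,-2,-46,20,-40,-162+ang])]+([q] if q is not None else [])):
        x,e=ik(R,p,s)
        if best is None or e<best[1]: best=(x,e)
    q=best[0]; print(T,ang,q,round(best[1],4),round(np.min(np.minimum(q-LO,HI-q)),1))
s=np.load("wrist18.npy",allow_pickle=True).item()
for z in (.144,.155): print(FR.T@(onpl(s,247,239.5,Ft+FR[:,2]*z,FR[:,2])-Ft)*1000)
crop(s,200,190,330,285,6,"pics/w18b.png")
E
timeout 300 python3 q.py
```

```text
12 0 [-12.7 121.7  62.6 -85.2  -1.1 -96.7] 176.3457 0.0
12 20 [-24.5 121.7  63.6 -86.6  -1.2  -8.2] 176.1753 0.0
12 40 [-32.9 121.7  66.5 -86.6  -1.    8.9] 175.9981 0.0
12 60 [-36.6 121.7  70.3 -86.9  -0.8  24.4] 175.8757 0.0
12 75 [-37.1 121.7  71.7 -88.1  -0.6  76.1] 175.8484 0.0
12 -8 [ -8.8 121.7  62.9 -88.3  -1.4  46. ] 176.392 0.0
15 0 [-12.4 121.7  59.5 -85.8  -1.1 -79.4] 176.342 0.0
15 20 [-29.8 121.7  61.  -87.4  -0.9   5.7] 176.1149 0.0
15 40 [-39.7 121.7  64.9 -87.   -1.   23.5] 175.8603 0.0
15 60 [-43.  121.7  70.  -86.5  -1.   35.5] 175.6899 0.0
15 75 [-43.  121.7  71.7 -88.7  -0.2  81.6] 175.6573 0.0
15 -8 [ -6.1 121.7  59.9 -89.4  -0.7  29.2] 176.3964 0.0
18 0 [-11.6 121.7  56.8 -85.6  -1.3 -81.9] 176.3498 0.0
18 20 [-35.8 121.7  58.5 -88.2  -0.6  16.3] 176.0493 0.0
18 40 [-47.3 121.7  63.7 -87.4  -0.9  35.1] 175.7018 0.0
18 60 [-49.7 121.7  69.9 -86.3  -1.1  44.3] 175.4827 0.0
18 75 [-48.4 121.7  71.7 -85.8  -0.7  55.6] 175.4533 0.0
18 -8 [ -2.4 121.7  56.9 -89.3  -0.7  16.5] 176.4061 0.0
[  0.32353001   1.07893082 144.        ]
[  1.24701748   2.87808678 155.        ]
```

View pics/w18b.png

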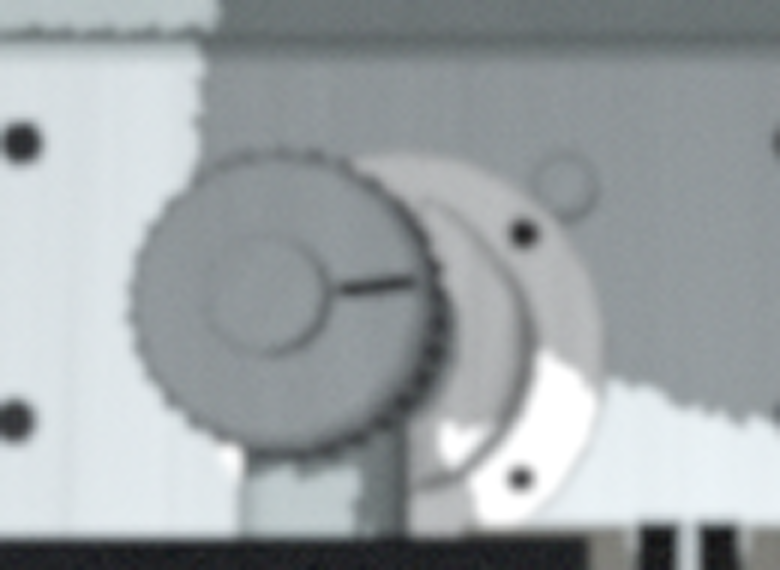

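```bash
sed -i 's/z=FR.T@R\[:,2\]\*1000/z=FR.T@R[:,2]/' feas.py; timeout 400 python3 q.py
```

```text
12 0 [  44.6   -4.   -51.4   26.7  -36.4 -170.4] 0.0 3.3
12 20 [  46.5   -2.6  -51.2   29.5  -39.8 -155.3] 0.0 7.1
12 40 [  48.6   -1.6  -52.5   33.9  -42.1 -141.7] 0.0 5.8
12 60 [  50.3   -1.   -54.9   39.7  -43.3 -129.3] 0.0 3.4
12 75 [  51.2   -0.9  -57.3   44.9  -43.5 -120.3] 0.0 1.0
12 -8 [  43.3   -4.4  -50.4   23.5  -35.4 -173.7] 0.0211 -0.0
15 0 [  43.4   -2.8  -47.3   20.4  -39.3 -163.7] 0.0 10.0
15 20 [  45.9   -1.1  -47.5   24.3  -43.  -150.1] 0.0 10.8
15 40 [ 4.850e+01  1.000e-01 -4.920e+01  2.970e+01 -4.540e+01 -1.381e+02] 0.0 9.1
15 60 [  51.     0.8  -52.1   36.3  -46.6 -127. ] 0.0 6.2
15 75 [  52.4    1.   -55.1   42.   -46.9 -119.1] 0.0 3.2
15 -8 [  42.6   -3.5  -47.8   19.4  -37.4 -169.7] 0.0 4.0
18 0 [  41.8   -1.4  -43.4   15.   -42.3 -157.5] 0.0 14.9
18 20 [  44.9    0.5  -43.9   20.   -46.2 -145.5] 0.0 14.4
18 40 [  48.2    1.9  -45.9   26.2  -48.6 -134.8] 0.0 12.4
18 60 [  51.3    2.7  -49.4   33.4  -49.9 -125. ] 0.0 8.9
18 75 [  53.3    2.9  -52.9   39.5  -50.  -118.1] 0.0 5.4
18 -8 [  40.8   -2.2  -43.8   13.4  -40.3 -162.8] 0.0 10.9
[  0.32353001   1.07893082 144.        ]
[  1.24701748   2.87808678 155.        ]
```

```bash
python3 - <<'E'
from h import *
s=np.load("side18.npy",allow_pickle=True).item()
im=s["pixels"][255:305,280:330,::-1]; im=cv2.resize(im,None,fx=14,fy=14,interpolation=cv2.INTER_CUBIC)
def pt(X): u,v=proj(s,P(*X)); return int((u-280+.5)*14),int((v-255+.5)*14)
for z,c in ((60,(0,0,255)),(62,(0,255,0)),(67,(255,0,0)),(71,(0,255,0)),(76,(255,0,0)),(92,(0,255,255)),(118,(255,255,0))):
    for y in (-16,): 
        p=pt((0,y,z)); cv2.drawMarker(im,p,c,cv2.MARKER_CROSS,16,1); print(z,p)
cv2.imwrite("pics/foot.png",im)
E
```

```text
60 (369, 439)
62 (365, 433)
67 (353, 417)
71 (343, 404)
76 (331, 387)
92 (292, 335)
118 (229, 248)
```

View pics/foot.png

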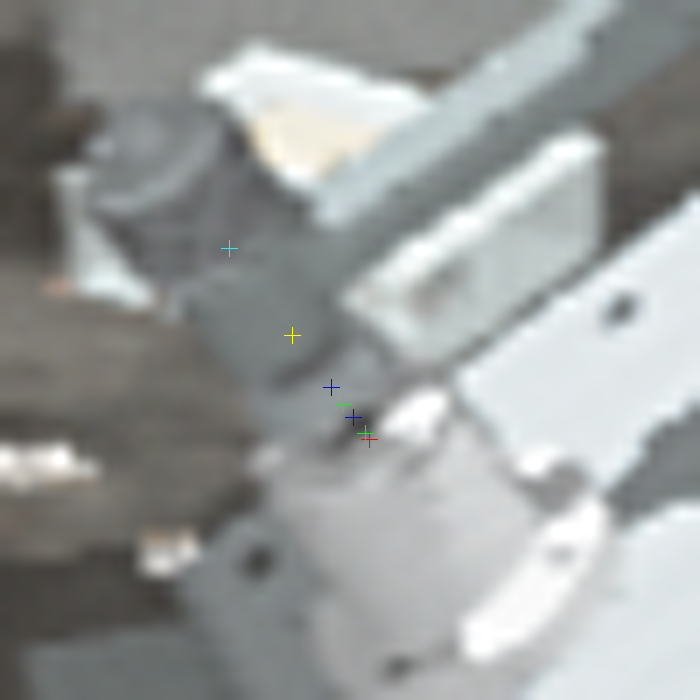

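```bash
python3 - <<'E'
from feas import *
rows([nutpose(-5,18,138,.3,.7,back=60),nutpose(-5,18,138,.3,.7)])
E
```

```text
[-0.318, 0.036, 0.449, -0.07, 0.022, 0.078] n50 1.7 nrot 0.7
[-0.31, 0.066, 0.848, -0.07, 0.022, 0.078] n50 2.7 nrot 0.7
```

drive_tool(
  moves=[
    [-0.2,0.03,0.1,-0.03,0.01,0.04],
    [-0.318,0.036,0.3,-0.07,0.022,0.078],
    [-0.318,0.036,0.4,-0.07,0.022,0.078],
    [-0.318,0.036,0.45,-0.07,0.022,0.078],
  ],
  fingers=1,
)

```text
clock: 21.8
tool_pos: [0.4573, 0.0854, 0.2136]
orientation: [168.2, -2.3, 70.6]
force: [0.7, 0.2, 0.9]
opening: 0.0269
```

```bash
python3 - <<'E'
from feas import *
rows([nutpose(-5,18,138,.3,.7,back=30),nutpose(-5,18,138,.3,.7)]);print(inpl())
from plant import vision
s=vision.snapshot("wrist");cv2.imwrite("pics/w19.png",s["pixels"][:,:,::-1])
E
```

```text
[0.013, 0.007, 0.186, -0.002, 0.003, 0.0] n50 0.6 nrot 0.0
[0.014, 0.008, 0.386, -0.002, 0.003, 0.0] n50 1.2 nrot 0.0
(array([ 11.21,  -2.11, 175.55]), array([18.09,  0.59,  4.92]))
```

View pics/w19.png

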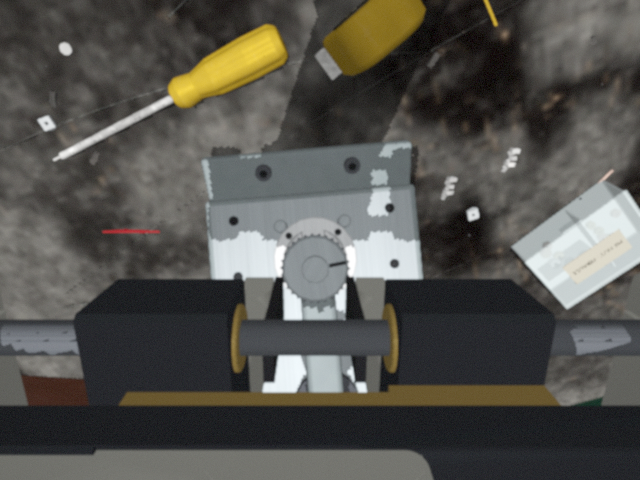

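drive_tool(
  moves=[
    [0.013,0.007,0,0,0,0],
    [0.013,0.007,0,0,0,0],
    [0.013,0.007,0.05,0,0,0],
    [0.013,0.007,0.18,0,0,0],
    [0.013,0.007,0.3,0,0,0],
    [0.013,0.007,0.38,0,0,0],
    [0.013,0.007,0.385,0,0,0],
  ],
  fingers=0.6,
)

```text
clock: 22.55
tool_pos: [0.4708, 0.0852, 0.1557]
orientation: [168.3, -2.2, 70.6]
force: [-0.5, -0.7, 0.1]
opening: 0.0699
```

drive_tool(
  moves=[
    [0,0,0,0,0,0],
    [0,0,0,0,0,0],
    [0,0,0,0,0,0],
    [0,0,0,0,0,0],
  ],
  fingers=-1,
)

```text
clock: 22.95
tool_pos: [0.471, 0.0855, 0.1563]
orientation: [168.3, -2.2, 70.6]
force: [-0.1, -0.2, -0.0]
opening: 0.0438
```

```bash
python3 - <<'E'
from feas import *
from plant import sensors
print(inpl(),sensors.get_obs()["moment"],sensors.get_obs()["force"])
rows([nutpose(a,18,138,.3,.7) for a in (0,8,16,24,32,40,48,55)])
E
```

```text
(array([ -6.03,   1.51, 119.29]), array([18.16,  0.53,  4.89])) [ 0.04109989  0.63242291 -0.0176658 ] [-0.09538083 -0.20796759 -0.02744909]
[-0.005, 0.002, -0.006, -0.003, -0.021, -0.079] n50 0.0 nrot 0.6
[-0.01, 0.003, -0.007, -0.003, -0.063, -0.206] n50 0.0 nrot 1.5
[-0.016, 0.004, -0.007, -0.003, -0.104, -0.332] n50 0.1 nrot 2.4
[-0.021, 0.006, -0.008, -0.004, -0.146, -0.459] n50 0.1 nrot 3.4
[-0.025, 0.009, -0.009, -0.004, -0.187, -0.586] n50 0.1 nrot 4.3
[-0.029, 0.013, -0.01, -0.004, -0.228, -0.712] n50 0.1 nrot 5.2
[-0.033, 0.017, -0.011, -0.004, -0.27, -0.839] n50 0.1 nrot 6.2
[-0.035, 0.02, -0.012, -0.005, -0.306, -0.95] n50 0.1 nrot 7.0
```

drive_tool(
  moves=[
    [0,0,0,0,0,0],
    [0,0,0,0,0,0],
    [0,0,0,0,0,0],
  ],
)

```text
clock: 23.25
tool_pos: [0.4706, 0.0851, 0.1562]
orientation: [168.3, -2.2, 70.6]
force: [-3.0, -1.4, 1.9]
opening: 0.0349
```

drive_tool(
  moves=[
    [-0.004,0.002,-0.002,0,-0.021,-0.079],
    [-0.01,0.003,-0.004,0,-0.063,-0.206],
    [-0.016,0.004,-0.005,0,-0.104,-0.332],
    [-0.021,0.006,-0.006,0,-0.146,-0.459],
    [-0.025,0.009,-0.007,0,-0.187,-0.586],
    [-0.029,0.013,-0.008,0,-0.228,-0.712],
  ],
)

```text
clock: 23.85
tool_pos: [0.4705, 0.0796, 0.1572]
orientation: [174.6, 18.8, 111.3]
force: [2.8, -5.5, -5.1]
opening: 0.0352
```

```bash
cat > st.py <<'E'
from feas import *
from plant import sensors
o=sensors.get_obs()
Rp=FR.T@pose()[0]; ang=np.degrees(np.arctan2(-Rp[0,0],Rp[1,0]))
g=FR.T@(pose()[1]-.0188*pose()[0][:,2]-Ft)*1000
print("ang %.1f"%ang,"grasp pt",g.round(1),"F",(FR.T@o["force"]).round(1),"M",(FR.T@o["moment"]).round(2),"open",round(o["opening"]*1000,1),o["joint_pos"].round(0))
E
python3 st.py
```

```text
ang 40.3 grasp pt [-1.000e-01 -5.000e-01  1.374e+02] F [ 1.  -4.6 -6.5] M [-0.5  -0.45  0.04] open 35.2 [  48.    2.  -46.   26.  -49. -134.]
```

```bash
python3 - <<'E'
from feas import *
rows([nutpose(a,18,138,0,0) for a in (48,56,64,68)])
E
```

```text
[-0.003, 0.003, -0.005, -0.006, -0.041, -0.122] n50 0.0 nrot 0.9
[-0.009, 0.004, -0.005, -0.006, -0.082, -0.248] n50 0.0 nrot 1.8
[-0.014, 0.005, -0.005, -0.006, -0.124, -0.375] n50 0.0 nrot 2.8
[-0.016, 0.007, -0.006, -0.006, -0.145, -0.438] n50 0.1 nrot 3.2
```

drive_tool(
  moves=[
    [-0.003,0.003,0,0,-0.041,-0.122],
    [-0.009,0.004,0,0,-0.082,-0.248],
    [-0.014,0.005,0,0,-0.124,-0.375],
    [-0.016,0.007,0,0,-0.145,-0.438],
    [-0.016,0.007,0,0,-0.145,-0.438],
  ],
)

```text
clock: 24.35
tool_pos: [0.4725, 0.0778, 0.1585]
orientation: [-173.8, 27.7, 140.1]
force: [4.0, -4.1, 1.9]
opening: 0.0352
```

```bash
python3 st.py; python3 - <<'E'
from h import *
from plant import vision
s=vision.snapshot("wrist");cv2.imwrite("pics/w20.png",s["pixels"][:,:,::-1])
E
```

```text
ang 68.1 grasp pt [ 3.000e-01 -1.000e-01  1.373e+02] F [ 5.2 -3.  -0.8] M [-0.09 -0.91  0.22] open 35.2 [  52.    3.  -51.   36.  -50. -121.]
```

View pics/w20.png

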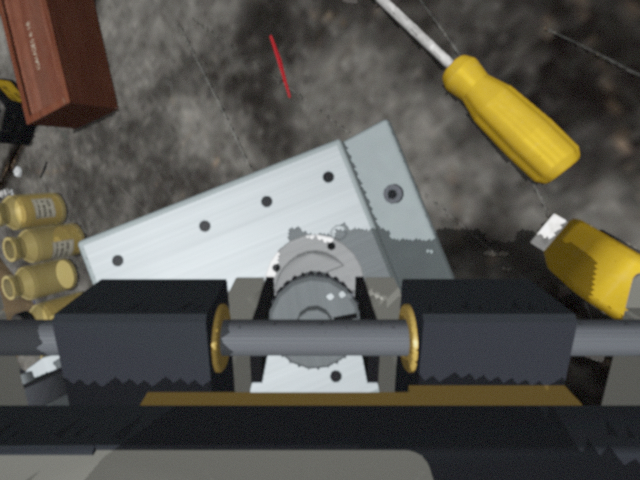

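```bash
python3 - <<'E'
from feas import *
rows([nutpose(a,18,138,.3,.3) for a in (60,52,44,36,28,20,12)])
E
```

```text
[0.006, 0.001, -0.005, -0.006, 0.041, 0.126] n50 0.0 nrot 0.9
[0.011, 0.002, -0.005, -0.006, 0.083, 0.253] n50 0.0 nrot 1.9
[0.016, 0.004, -0.006, -0.006, 0.125, 0.38] n50 0.1 nrot 2.8
[0.021, 0.006, -0.007, -0.006, 0.166, 0.506] n50 0.1 nrot 3.7
[0.025, 0.009, -0.008, -0.006, 0.208, 0.633] n50 0.1 nrot 4.7
[0.029, 0.013, -0.009, -0.005, 0.249, 0.76] n50 0.1 nrot 5.6
[0.033, 0.017, -0.01, -0.005, 0.291, 0.886] n50 0.1 nrot 6.5
```

drive_tool(
  moves=[
    [0,0,0,0,0,0],
    [0,0,0,0,0,0],
    [0.011,0.002,-0.005,0,0.083,0.253],
    [0.02,0.006,-0.007,0,0.15,0.45],
    [0.025,0.009,-0.008,0,0.2,0.61],
    [0.029,0.013,-0.009,0,0.249,0.76],
    [0.033,0.017,-0.01,0,0.291,0.886],
    [0.033,0.017,-0.01,0,0.291,0.886],
  ],
  fingers=0.2,
)

```text
clock: 25.2
tool_pos: [0.471, 0.0839, 0.1575]
orientation: [169.2, 8.0, 88.8]
force: [0.1, 0.0, 0.1]
opening: 0.0526
```

```bash
python3 st.py; python3 - <<'E'
from feas import *
rows([nutpose(a,18,138,.3,.3) for a in (4,-5,-8)])
E
```

```text
ang 16.0 grasp pt [  0.5   1.6 138. ] F [0.1 0.  0. ] M [ 0.2   0.68 -0.11] open 52.6 [  44.    0.  -43.   19.  -46. -148.]
[0.0, -0.002, 0.001, -0.004, 0.063, 0.189] n50 0.0 nrot 1.4
[0.006, -0.001, 0.0, -0.004, 0.11, 0.332] n50 0.0 nrot 2.4
[0.008, -0.0, -0.0, -0.004, 0.126, 0.379] n50 0.0 nrot 2.8
```

drive_tool(
  moves=[
    [0,-0.002,0,0,0.063,0.189],
    [0.006,0,0,0,0.126,0.379],
    [0.008,0,0,0,0.126,0.379],
    [0.008,0,0,0,0.126,0.379],
  ],
  fingers=0.2,
)

```text
clock: 25.6
tool_pos: [0.4709, 0.0848, 0.1576]
orientation: [168.5, -4.1, 67.8]
force: [-0.8, 0.5, 0.5]
opening: 0.0529
```

drive_tool(
  moves=[
    [0,0,0,0,0,0],
    [0,0,0,0,0,0],
    [0,0,0,0,0,0],
    [0,0,0,0,0,0],
  ],
  fingers=-1,
)

```text
clock: 26.0
tool_pos: [0.4712, 0.0854, 0.1576]
orientation: [168.5, -4.1, 67.9]
force: [1.5, 2.1, 0.0]
opening: 0.0353
```

```bash
python3 st.py; python3 - <<'E'
from feas import *
rows([nutpose(a,18,138,.3,.3) for a in (0,8,16,24,32,40,47)])
from plant import vision
s=vision.snapshot("wrist");crop(s,240,230,400,350,4,"pics/w21.png")
E
```

```text
ang -8.1 grasp pt [  0.6   0.6 138.2] F [ 0.8  2.4 -0.4] M [ 0.44  0.7  -0.07] open 35.3 [  41.   -2.  -43.   13.  -41. -162.]
[-0.008, -0.001, 0.002, -0.004, -0.043, -0.129] n50 0.0 nrot 0.9
[-0.013, 0.0, 0.001, -0.004, -0.085, -0.255] n50 0.0 nrot 1.9
[-0.018, 0.002, 0.001, -0.004, -0.126, -0.382] n50 0.1 nrot 2.8
[-0.023, 0.005, -0.0, -0.003, -0.168, -0.509] n50 0.1 nrot 3.7
[-0.027, 0.008, -0.001, -0.003, -0.209, -0.636] n50 0.1 nrot 4.7
[-0.031, 0.011, -0.002, -0.003, -0.25, -0.762] n50 0.1 nrot 5.6
[-0.034, 0.015, -0.003, -0.003, -0.287, -0.873] n50 0.1 nrot 6.4
```

View pics/w21.png

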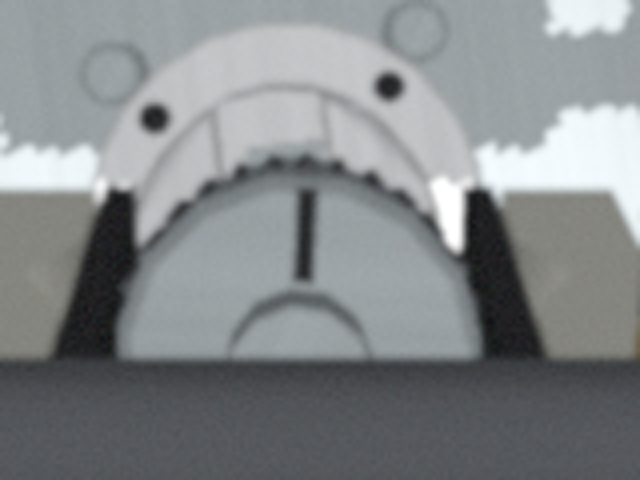

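drive_tool(
  moves=[
    [-0.004,0,0,0,-0.022,-0.065],
    [-0.008,0,0,0,-0.043,-0.129],
    [-0.011,0,0,0,-0.064,-0.19],
    [-0.013,0,0,0,-0.085,-0.255],
    [-0.016,0,0,0,-0.105,-0.32],
    [-0.018,0,0,0,-0.126,-0.382],
    [-0.018,0,0,0,-0.126,-0.382],
  ],
)

```text
clock: 26.75
tool_pos: [0.4686, 0.0813, 0.1564]
orientation: [169.4, 8.1, 88.9]
force: [-5.2, -4.4, 2.6]
opening: 0.0348
```

```bash
python3 st.py; python3 - <<'E'
from feas import *
from plant import vision
s=vision.snapshot("wrist");crop(s,240,230,400,350,4,"pics/w22.png")
E
```

```text
ang 16.1 grasp pt [ -1.4  -1.5 137.9] F [-2.1 -5.6  4.2] M [-1.53  1.56 -0.34] open 34.8 [  44.    0.  -43.   19.  -46. -147.]
```

View pics/w22.png

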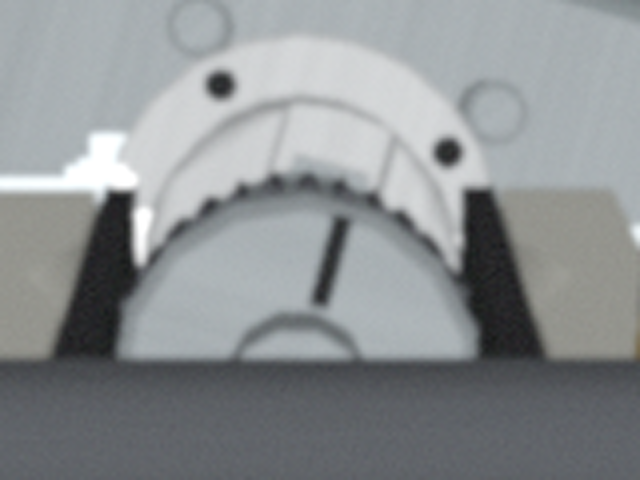

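```bash
python3 - <<'E'
from feas import *
rows([nutpose(a,18,138,.3,.3) for a in (8,0,-8)])
E
```

```text
[0.014, 0.014, -0.005, -0.007, 0.044, 0.126] n50 0.1 nrot 0.9
[0.02, 0.015, -0.006, -0.006, 0.086, 0.253] n50 0.1 nrot 1.9
[0.025, 0.017, -0.006, -0.006, 0.127, 0.38] n50 0.1 nrot 2.8
```

drive_tool(
  moves=[
    [0.014,0.01,0,0,0.044,0.126],
    [0.02,0.012,0,0,0.086,0.253],
    [0.025,0.012,0,0,0.127,0.38],
    [0.025,0.012,0,0,0.127,0.38],
  ],
)

```text
clock: 27.2
tool_pos: [0.4694, 0.0847, 0.1563]
orientation: [168.7, -4.1, 67.7]
force: [-10.9, 5.0, 5.1]
opening: 0.0354
```

```bash
python3 st.py; python3 - <<'E'
from feas import *
from plant import vision
s=vision.snapshot("wrist");crop(s,240,230,400,350,4,"pics/w23.png")
rows([nutpose(a,18,138,.3,.3) for a in (10,25,40,52)])
E
```

```text
ang -8.3 grasp pt [ -1.3  -0.5 137.8] F [-7.7  2.  10.3] M [ 1.06  4.23 -0.21] open 35.4 [  41.   -2.  -43.   13.  -41. -162.]
[-0.005, 0.012, -0.005, -0.007, -0.093, -0.288] n50 0.0 nrot 2.1
[-0.015, 0.016, -0.007, -0.007, -0.171, -0.525] n50 0.1 nrot 3.9
[-0.022, 0.022, -0.009, -0.007, -0.249, -0.763] n50 0.1 nrot 5.6
[-0.027, 0.028, -0.011, -0.007, -0.312, -0.953] n50 0.1 nrot 7.0
```

View pics/w23.png

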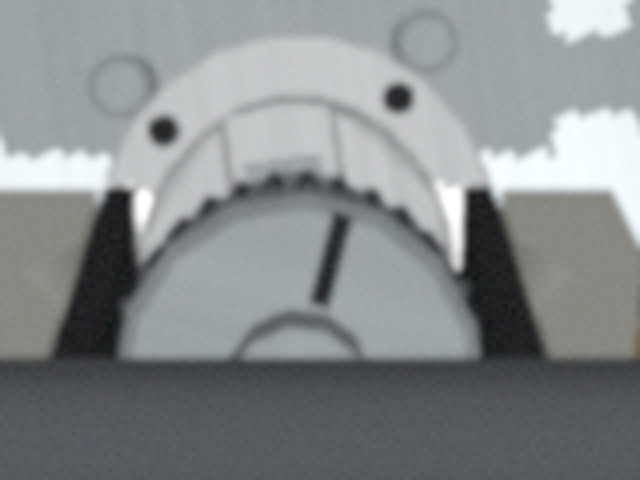

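drive_tool(
  moves=[
    [0,0,0,0,0,0],
    [0,0,0,0,0,0],
    [-0.005,0.012,-0.005,0,-0.06,-0.17],
    [-0.008,0.012,-0.005,0,-0.1,-0.31],
    [-0.013,0.015,-0.006,0,-0.145,-0.45],
    [-0.017,0.018,-0.007,0,-0.19,-0.59],
    [-0.021,0.021,-0.009,0,-0.235,-0.73],
    [-0.024,0.025,-0.01,0,-0.28,-0.87],
  ],
  fingers=0.2,
)

```text
clock: 28.05
tool_pos: [0.4714, 0.0802, 0.1582]
orientation: [175.7, 19.9, 114.8]
force: [-0.4, 0.8, 0.4]
opening: 0.0525
```

```bash
python3 st.py; python3 - <<'E'
from feas import *
rows([nutpose(a,18,138,.3,.3) for a in (54,62)])
E
```

```text
ang 43.8 grasp pt [  0.8   0.5 137.9] F [-0.3  0.7  0.7] M [ 0.6   0.93 -0.34] open 52.5 [  49.    2.  -46.   27.  -49. -132.]
[-0.006, -0.002, -0.0, -0.005, -0.059, -0.159] n50 0.0 nrot 1.2
[-0.011, -0.001, -0.001, -0.004, -0.1, -0.286] n50 0.0 nrot 2.1
```

drive_tool(
  moves=[
    [-0.006,0,0,0,-0.05,-0.14],
    [-0.011,0,0,0,-0.1,-0.286],
    [-0.013,0,0,0,-0.12,-0.35],
    [-0.013,0,0,0,-0.12,-0.35],
  ],
  fingers=0.2,
)

```text
clock: 28.45
tool_pos: [0.4719, 0.0785, 0.1583]
orientation: [-174.8, 27.1, 138.0]
force: [0.6, 0.3, -0.5]
opening: 0.0524
```

drive_tool(
  moves=[
    [0,0,0,0,0,0],
    [0,0,0,0,0,0],
    [0,0,0,0,0,0],
    [0,0,0,0,0,0],
  ],
  fingers=-1,
)

```text
clock: 28.85
tool_pos: [0.4728, 0.0785, 0.159]
orientation: [-174.9, 27.2, 137.9]
force: [9.9, -4.3, -1.2]
opening: 0.0348
```

```bash
python3 st.py; python3 - <<'E'
from feas import *
R=FR.T@pose()[0]; a0=np.degrees(np.arctan2(-R[0,0],R[1,0])); print(a0-70)
rows([nutpose(a0-d,18,137.8,.3,.0) for d in (8,16,24,32,40,48,56,60)])
E
```

```text
ang 66.1 grasp pt [  0.8   0.5 137.8] F [ 8.6 -1.6 -6.4] M [ 0.89 -1.9   0.48] open 34.8 [  52.    3.  -50.   35.  -50. -122.]
-3.8588621253778967
[0.007, -0.004, 0.001, -0.004, 0.041, 0.127] n50 0.0 nrot 0.9
[0.012, -0.002, 0.001, -0.004, 0.082, 0.254] n50 0.0 nrot 1.9
[0.017, -0.001, 0.0, -0.004, 0.124, 0.38] n50 0.1 nrot 2.8
[0.022, 0.002, -0.001, -0.004, 0.165, 0.507] n50 0.1 nrot 3.7
[0.026, 0.005, -0.002, -0.004, 0.207, 0.634] n50 0.1 nrot 4.7
[0.03, 0.008, -0.003, -0.004, 0.248, 0.761] n50 0.1 nrot 5.6
[0.034, 0.012, -0.004, -0.004, 0.29, 0.887] n50 0.1 nrot 6.5
[0.035, 0.014, -0.005, -0.004, 0.31, 0.951] n50 0.1 nrot 7.0
```

drive_tool(
  moves=[
    [0.007,-0.004,0,0,0.041,0.127],
    [0.012,-0.002,0,0,0.082,0.254],
    [0.017,-0.001,0,0,0.124,0.38],
    [0.022,0.002,0,0,0.165,0.507],
    [0.026,0.005,0,0,0.207,0.634],
    [0.03,0.008,0,0,0.248,0.761],
    [0.034,0.012,0,0,0.29,0.887],
    [0.035,0.014,0,0,0.31,0.951],
  ],
)

```text
clock: 29.65
tool_pos: [0.4715, 0.0833, 0.1574]
orientation: [168.2, 2.9, 79.8]
force: [-1.6, 1.9, 3.1]
opening: 0.0352
```

drive_tool(
  moves=[
    [0,0,0,0,0.04,0.12],
    [0,0,0,0,0.06,0.18],
    [0,0,0,0,0.06,0.18],
  ],
)

```text
clock: 29.95
tool_pos: [0.4716, 0.0833, 0.1576]
orientation: [168.2, -3.0, 69.8]
force: [-1.3, 3.3, -2.5]
opening: 0.0348
```

```bash
python3 st.py; python3 - <<'E'
from feas import *
from plant import vision
s=vision.snapshot("wrist");crop(s,240,230,400,350,4,"pics/w24.png")
R=FR.T@pose()[0]; a0=np.degrees(np.arctan2(-R[0,0],R[1,0]))
rows([nutpose(a0+d,18,138,.3,.3) for d in (10,25,40,52)])
E
```

```text
ang -5.9 grasp pt [  1.4  -1.1 137.7] F [-3.1  2.9 -1.1] M [ 1.07  1.47 -0.25] open 34.8 [  41.   -2.  -43.   13.  -41. -161.]
[0.002, -0.007, 0.0, -0.002, -0.052, -0.158] n50 0.0 nrot 1.2
[-0.008, -0.005, -0.001, -0.002, -0.129, -0.396] n50 0.0 nrot 2.9
[-0.016, 0.001, -0.002, -0.002, -0.207, -0.634] n50 0.0 nrot 4.7
[-0.022, 0.006, -0.004, -0.002, -0.269, -0.824] n50 0.1 nrot 6.1
```

View pics/w24.png

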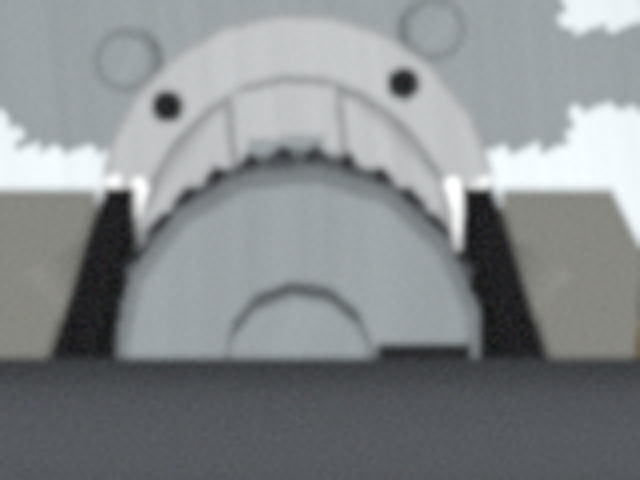

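drive_tool(
  moves=[
    [0,0,0,0,0,0],
    [0,0,0,0,0,0],
    [0,-0.007,0,0,-0.045,-0.14],
    [-0.004,-0.006,0,0,-0.09,-0.28],
    [-0.009,-0.004,0,0,-0.135,-0.42],
    [-0.014,0,-0.002,0,-0.18,-0.56],
    [-0.018,0.002,-0.003,0,-0.225,-0.7],
    [-0.022,0.006,-0.004,0,-0.269,-0.83],
  ],
  fingers=0.2,
)

```text
clock: 30.8
tool_pos: [0.4716, 0.0801, 0.1584]
orientation: [176.3, 21.1, 117.1]
force: [1.4, -0.5, 0.5]
opening: 0.0527
```

```bash
python3 st.py; python3 - <<'E'
from feas import *
rows([nutpose(a,18,138,.3,.3) for a in (62,66)])
E
```

```text
ang 46.2 grasp pt [  0.8   0.6 138. ] F [ 1.6 -0.1 -0.3] M [ 0.61  0.98 -0.3 ] open 52.7 [  49.    2.  -47.   28.  -49. -131.]
[-0.01, -0.002, 0.001, -0.0, -0.083, -0.249] n50 0.0 nrot 1.8
[-0.013, -0.001, 0.001, -0.0, -0.104, -0.313] n50 0.0 nrot 2.3
```

drive_tool(
  moves=[
    [-0.005,0,0,0,-0.045,-0.13],
    [-0.01,0,0,0,-0.083,-0.249],
    [-0.013,0,0,0,-0.104,-0.313],
    [-0.013,0,0,0,-0.104,-0.313],
  ],
  fingers=0.2,
)

```text
clock: 31.2
tool_pos: [0.4722, 0.0785, 0.1589]
orientation: [-175.0, 27.2, 138.0]
force: [0.7, -0.5, -0.3]
opening: 0.0524
```

drive_tool(
  moves=[
    [0,0,0,0,0,0],
    [0,0,0,0,0,0],
    [0,0,0,0,0,0],
    [0,0,0,0,0,0],
  ],
  fingers=-1,
)

```text
clock: 31.6
tool_pos: [0.4729, 0.0784, 0.1595]
orientation: [-175.1, 27.3, 137.9]
force: [6.4, -3.7, -0.5]
opening: 0.0351
```

```bash
python3 st.py
```

```text
ang 66.2 grasp pt [  1.1   0.5 138.1] F [ 6.  -1.9 -4. ] M [ 0.77 -1.    0.18] open 35.1 [  52.    3.  -50.   36.  -50. -122.]
```

drive_tool(
  moves=[
    [0.007,-0.004,0,0,0.041,0.127],
    [0.012,-0.002,0,0,0.082,0.254],
    [0.017,-0.001,0,0,0.124,0.38],
    [0.022,0.002,0,0,0.165,0.507],
    [0.026,0.005,0,0,0.207,0.634],
    [0.03,0.008,0,0,0.248,0.761],
    [0.034,0.012,0,0,0.29,0.887],
    [0.035,0.014,0,0,0.31,0.951],
  ],
)

```text
clock: 32.4
tool_pos: [0.4718, 0.083, 0.1581]
orientation: [168.0, 2.9, 79.9]
force: [0.0, -1.1, 4.1]
opening: 0.0349
```

drive_tool(
  moves=[
    [0,0,0,0,0.025,0.08],
    [0,0,0,0,0.05,0.15],
    [0,0,0,0,0.05,0.15],
  ],
)

```text
clock: 32.7
tool_pos: [0.4719, 0.083, 0.1583]
orientation: [168.0, -2.1, 71.6]
force: [-1.1, 2.5, -2.1]
opening: 0.0352
```

```bash
python3 st.py; python3 - <<'E'
from feas import *
R=FR.T@pose()[0]; a0=np.degrees(np.arctan2(-R[0,0],R[1,0]))
rows([nutpose(a0+d,18,138,.3,.3) for d in (10,25,40,52)])
E
```

```text
ang -4.0 grasp pt [  2.   -1.2 138.1] F [-2.5  2.1 -1. ] M [ 0.89  1.3  -0.32] open 35.2 [  41.   -2.  -43.   14.  -41. -160.]
[0.002, -0.011, 0.004, 0.002, -0.054, -0.158] n50 0.0 nrot 1.2
[-0.008, -0.008, 0.003, 0.002, -0.131, -0.396] n50 0.0 nrot 2.9
[-0.016, -0.003, 0.002, 0.002, -0.208, -0.634] n50 0.1 nrot 4.7
[-0.022, 0.003, -0.0, 0.003, -0.269, -0.824] n50 0.1 nrot 6.1
```

drive_tool(
  moves=[
    [0,0,0,0,0,0],
    [0,0,0,0,0,0],
    [0,-0.009,0,0,-0.045,-0.14],
    [-0.004,-0.009,0,0,-0.09,-0.28],
    [-0.009,-0.008,0,0,-0.135,-0.42],
    [-0.014,-0.004,0,0,-0.18,-0.56],
    [-0.018,-0.001,0,0,-0.225,-0.7],
    [-0.022,0.003,0,0,-0.269,-0.83],
  ],
  fingers=0.2,
)

```text
clock: 33.5
tool_pos: [0.4717, 0.0799, 0.1585]
orientation: [176.7, 21.8, 118.9]
force: [-0.6, 0.3, 0.2]
opening: 0.0528
```

drive_tool(
  moves=[
    [-0.005,0,0,0,-0.045,-0.13],
    [-0.01,0,0,0,-0.083,-0.249],
    [-0.012,0,0,0,-0.095,-0.285],
    [-0.012,0,0,0,-0.095,-0.285],
  ],
)

```text
clock: 33.9
tool_pos: [0.4723, 0.0785, 0.159]
orientation: [-175.3, 27.4, 137.8]
force: [-0.3, 0.0, 0.1]
opening: 0.0526
```

drive_tool(
  moves=[
    [0,0,0,0,0,0],
    [0,0,0,0,0,0],
    [0,0,0,0,0,0],
    [0,0,0,0,0,0],
  ],
  fingers=-1,
)

```text
clock: 34.3
tool_pos: [0.4729, 0.0783, 0.1596]
orientation: [-175.4, 27.4, 137.7]
force: [5.9, -3.1, -0.7]
opening: 0.035
```

```bash
python3 st.py; python3 - <<'E'
from feas import *
R=FR.T@pose()[0]; a0=np.degrees(np.arctan2(-R[0,0],R[1,0]))
rows([nutpose(a0-d,18,138,.3,.0) for d in (8,16,24,32,40,48,56,62.6)])
E
```

```text
ang 66.0 grasp pt [  1.1   0.4 138.2] F [ 5.3 -1.5 -3.8] M [ 0.69 -0.79  0.19] open 35.0 [  52.    3.  -51.   36.  -50. -122.]
[0.01, -0.004, 0.002, 0.003, 0.045, 0.126] n50 0.0 nrot 0.9
[0.015, -0.003, 0.002, 0.003, 0.086, 0.253] n50 0.0 nrot 1.9
[0.02, -0.001, 0.001, 0.003, 0.127, 0.379] n50 0.1 nrot 2.8
[0.025, 0.002, 0.001, 0.004, 0.168, 0.506] n50 0.1 nrot 3.7
[0.029, 0.005, -0.0, 0.004, 0.209, 0.633] n50 0.1 nrot 4.7
[0.033, 0.008, -0.002, 0.004, 0.25, 0.76] n50 0.1 nrot 5.6
[0.036, 0.012, -0.003, 0.004, 0.291, 0.887] n50 0.1 nrot 6.5
[0.039, 0.016, -0.004, 0.004, 0.324, 0.992] n50 0.1 nrot 7.3
```

drive_tool(
  moves=[
    [0.007,-0.004,0,0,0.041,0.127],
    [0.012,-0.002,0,0,0.083,0.254],
    [0.017,-0.001,0,0,0.124,0.38],
    [0.022,0.002,0,0,0.165,0.507],
    [0.026,0.005,0,0,0.207,0.634],
    [0.03,0.008,0,0,0.25,0.761],
    [0.034,0.012,0,0,0.29,0.887],
    [0.036,0.014,0,0,0.324,0.992],
  ],
)

```text
clock: 35.1
tool_pos: [0.4718, 0.083, 0.1581]
orientation: [167.7, 1.4, 77.6]
force: [-0.1, -2.1, 6.0]
opening: 0.0353
```

drive_tool(
  moves=[
    [0,0,0,0,0,0],
    [0,0,0,0,0,0],
    [0,0,0,0,0,0],
  ],
)

```text
clock: 35.4
tool_pos: [0.4717, 0.0827, 0.1581]
orientation: [167.7, 1.5, 77.7]
force: [-0.5, -2.2, 2.8]
opening: 0.035
```

```bash
python3 st.py
```

```text
ang 3.1 grasp pt [  1.8  -0.7 138.1] F [ 1.5 -2.2  2.4] M [-0.67  0.46  0.18] open 35.0 [  42.   -1.  -43.   16.  -43. -156.]
```

drive_tool(
  moves=[
    [0,0,0,0,0,0],
    [0,0,0,0,0,0],
    [0,0,0,0,0,0],
    [0,0,-0.15,0,0,0],
    [0,0,-0.4,0,0,0],
    [0,0,-0.65,0,0,0],
  ],
  fingers=0.4,
)

```text
clock: 36.0
tool_pos: [0.4514, 0.0894, 0.2541]
orientation: [167.8, 1.6, 77.7]
force: [1.3, 0.2, -0.2]
opening: 0.0617
```

```bash
python3 st.py; python3 snap18.py 30; python3 - <<'E'
from feas import *
s=np.load("wrist30.npy",allow_pickle=True).item(); crop(s,240,180,400,300,5,"pics/w30b.png")
E
```

```text
ang 3.2 grasp pt [ 31.3   0.5 231.9] F [ 0.9  0.6 -0.8] M [ 0.14  0.49 -0.12] open 61.7 [  46.   -8.  -35.   13.  -59. -154.]
(array([2.5560e+01, 1.4000e-01, 2.1395e+02]), array([17.75, -0.49, -3.19]))
```

View pics/w30b.png

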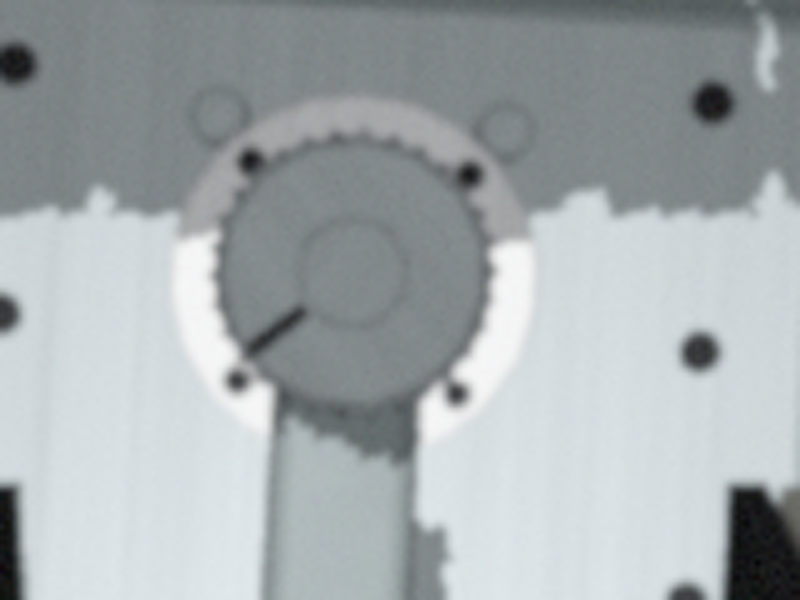

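View pics/side30.png

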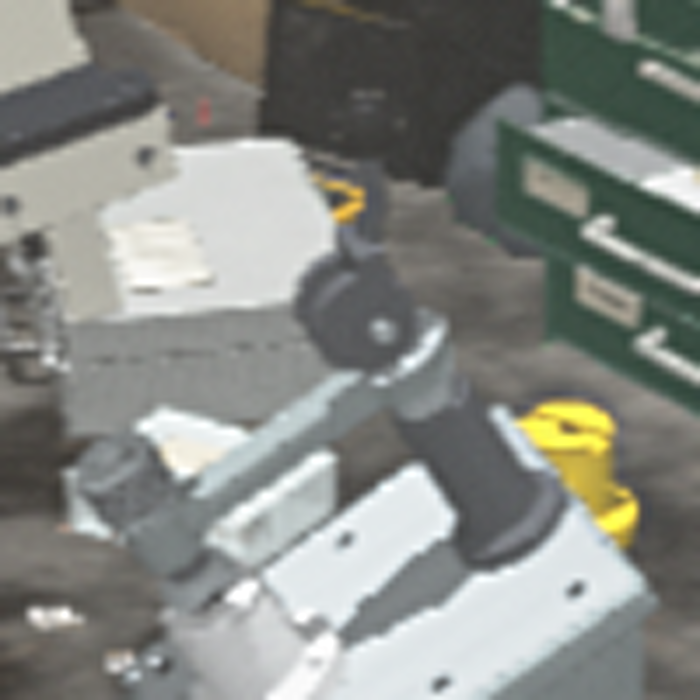

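```bash
python3 - <<'E'
from feas import *
s=np.load("wrist30.npy",allow_pickle=True).item()
def pl(u,v,z): return (FR.T@(onpl(s,240+(u+.5)/5-.5,180+(v+.5)/5-.5,Ft+FR[:,2]*z,FR[:,2])-Ft)*1000).round(2)
print("spindle top",pl(353,272,.155),"nut",pl(353,272,.144),"pins",pl(219,115,.012),pl(505,130,.012))
print("holes flange",pl(250,160,.014),pl(469,174,.014),pl(236,380,.014),pl(456,394,.014))
for v in (420,560): print("arm edges",pl(275-(v-400)*.035,v,.11),pl(416-(v-440)*.06,v,.11))
# ball / lever targets
for z in (0,): pass
piv=np.array([125,0,128.])
for a in (130,100,70,40,10):
    t=np.radians(a); print(a,(piv+85*np.array([-np.cos(t),0,np.sin(t)])).round(1))
E
```

```text
spindle top [2.10e-01 7.00e-02 1.55e+02] nut [4.00e-02 4.00e-02 1.44e+02] pins [-31.01 -27.97  12.  ] [-31.08  27.66  12.  ]
holes flange [-22.46 -21.37  14.  ] [-22.02  21.01  14.  ] [ 20.05 -21.76  14.  ] [20.51 20.71 14.  ]
arm edges [ 21.34 -10.21 110.  ] [ 20.26  10.27 110.  ]
arm edges [ 41.38  -9.83 110.  ] [ 40.35  10.12 110.  ]
130 [179.6   0.  193.1]
100 [139.8   0.  211.7]
70 [ 95.9   0.  207.9]
40 [ 59.9   0.  182.6]
10 [ 41.3   0.  142.8]
```

```bash
cat >> feas.py <<'E'
def ballpose(a,T,back=0,r=85,x0=0,z0=0):
    t=np.radians(a); b=np.array([125+x0,0,128.+z0])+r*np.array([-np.cos(t),0,np.sin(t)])
    R=ptilt(0,0,T); z=FR.T@R[:,2]
    return R,P(*(b+(18.8-back)*z))
E
timeout 300 python3 - <<'E'
from feas import *
q=np.array([46,-8,-35,13,-59,-154.])
for T in (18,22):
  for a in (130,100,70,40,10):
    x,e=ik(*ballpose(a,T),q); print(T,a,x,round(e,4),np.min(np.minimum(x-LO,HI-x)))
print(ik(*ballpose(130,18,60),q))
rows([(ptilt(0,0,18),P(120,0,290)),ballpose(130,18,70),ballpose(130,18)]); print(inpl())
E
```

```text
18 130 [  29.     4.1  -16.6    9.5  -61.  -138.1] 0.0 35.56
18 100 [ 3.290e+01  1.000e-01 -2.150e+01  1.020e+01 -6.060e+01 -1.423e+02] 0.0 31.359999999999985
18 70 [  36.5   -2.4  -27.7   11.1  -57.7 -146.9] 0.0 26.75999999999999
18 40 [  38.5   -2.5  -33.6   12.2  -52.4 -150.4] 0.0 23.25999999999999
18 10 [  37.9    0.2  -37.6   13.4  -45.7 -151.8] 0.0 20.68
22 130 [  27.3    6.3  -12.1    5.9  -65.8 -134.5] 0.0 39.16
22 100 [  30.8    2.3  -17.2    6.3  -65.1 -138.3] 0.0 35.359999999999985
22 70 [  34.2   -0.3  -23.3    6.9  -61.9 -142.2] 0.0 31.460000000000008
22 40 [  36.1   -0.4  -29.1    7.5  -56.5 -145. ] 0.0 28.659999999999997
22 10 [  35.6    2.2  -32.8    8.1  -50.1 -145.6] 0.0 25.480000000000004
(array([  30.1,    1.6,  -11.6,    9.1,  -68.5, -137.9]), np.float64(7.736038928846828e-15))
[-0.043, 0.437, -0.663, 0.008, 0.011, 0.051] n50 2.4 nrot 0.4
[-0.072, 1.012, -0.508, 0.008, 0.011, 0.051] n50 3.4 nrot 0.4
[-0.067, 1.009, -0.041, 0.008, 0.011, 0.051] n50 3.0 nrot 0.4
(array([ 27.37,   1.96, 214.95]), array([17.52, -0.15, -3.12]))
```

drive_tool(
  moves=[
    [-0.02,0.1,-0.3,0,0,0.03],
    [-0.043,0.35,-0.6,0.008,0.011,0.05],
    [-0.06,0.65,-0.62,0.008,0.011,0.05],
    [-0.07,0.9,-0.55,0.008,0.011,0.05],
    [-0.072,1,-0.51,0.008,0.011,0.05],
    [-0.072,1,-0.51,0.008,0.011,0.05],
  ],
  fingers=0.4,
)

```text
clock: 36.75
tool_pos: [0.5792, 0.0543, 0.3599]
orientation: [168.2, 0.2, 74.9]
force: [-0.3, -0.0, -1.1]
opening: 0.0612
```

```bash
python3 st.py; python3 snap18.py 31; python3 - <<'E'
from feas import *
rows([ballpose(130,18,30),ballpose(130,18)]);
E
```

```text
ang 0.0 grasp pt [199.1  -0.5 257.1] F [-0.8 -0.1 -0.8] M [-0.05  0.76  0.03] open 61.2 [  30.    1.  -11.    9.  -70. -138.]
(array([193.26,  -0.51, 239.29]), array([ 1.822e+01, -1.800e-01,  1.000e-02]))
[0.002, 0.018, 0.263, -0.001, 0.001, 0.001] n50 0.8 nrot 0.0
[0.002, 0.019, 0.463, -0.001, 0.001, 0.001] n50 1.4 nrot 0.0
```

View pics/w31.png

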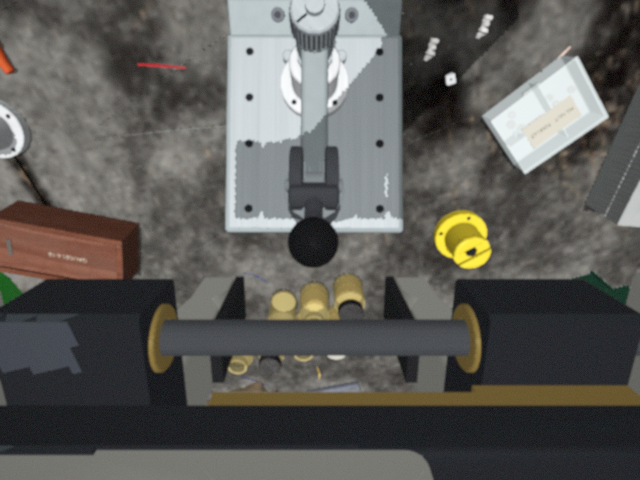

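View pics/side31.png

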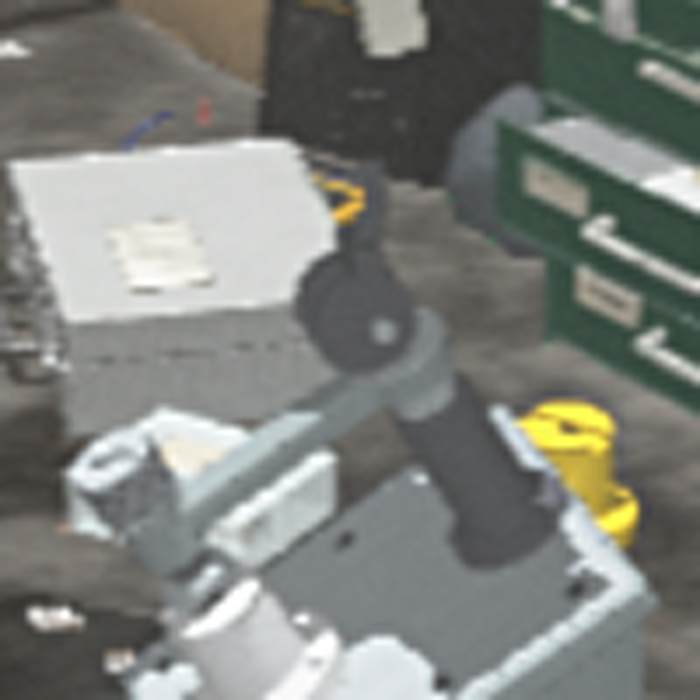

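View pics/scene31.png

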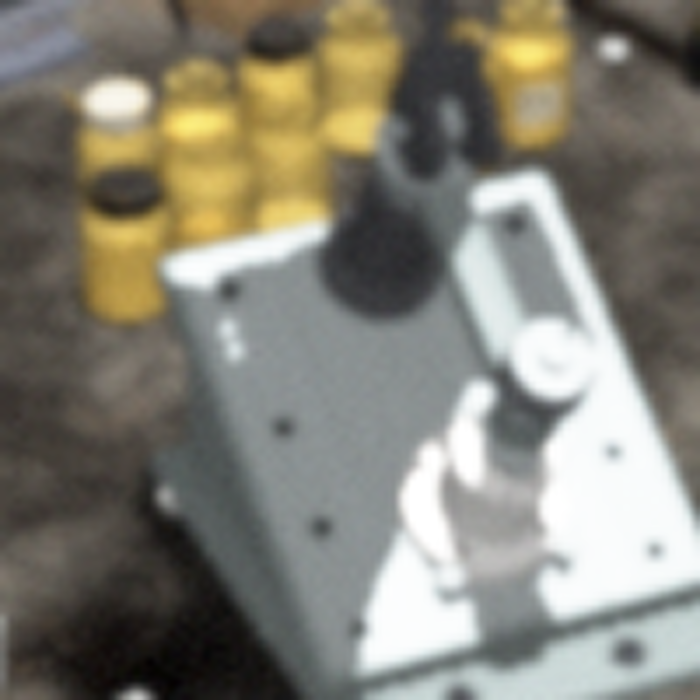

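```bash
python3 - <<'E'
from feas import *
s=np.load("wrist31.npy",allow_pickle=True).item()
g=cv2.cvtColor(s["pixels"],cv2.COLOR_RGB2GRAY); m=(g[210:275,280:345]<40).astype(np.uint8)
m=cv2.morphologyEx(m,cv2.MORPH_OPEN,np.ones((7,7)));n,l,st,ce=cv2.connectedComponentsWithStats(m);i=1+np.argmax(st[1:,4]);print(st[i],ce[i]+[280,210])
c=cv2.minEnclosingCircle(cv2.findContours((l==i).astype(np.uint8),0,1)[0][0]);print(c)
print(FR.T@(onpl(s,c[0][0]+280,c[0][1]+210,Ft+FR[:,2]*.193,FR[:,2])-Ft)*1000)
E
```

```text
[   9    7   48   49 1841] [312.68386746 241.53666486]
((32.649349212646484, 31.162338256835938), 24.747787475585938)
[167.0670732   -0.68060842 193.        ]
```

```bash
python3 - <<'E'
from feas import *
s=np.load("side31.npy",allow_pickle=True).item();w=np.load("wrist31.npy",allow_pickle=True).item()
im=s["pixels"][215:255,305:345,::-1].astype(float)*2; im=cv2.resize(np.clip(im,0,255).astype(np.uint8),None,fx=15,fy=15,interpolation=cv2.INTER_CUBIC)
for X,c in (((179.6,0,193.1),(0,0,255)),((167,0,202),(0,255,0)),((167,0,193),(255,0,0)),((125,0,128),(0,255,255))):
    u,v=proj(s,P(*X)); cv2.drawMarker(im,(int((u-305+.5)*15),int((v-215+.5)*15)),c,cv2.MARKER_CROSS,20,2)
cv2.imwrite("pics/ball.png",im)
E
```

```text
(no output)
```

View pics/ball.png

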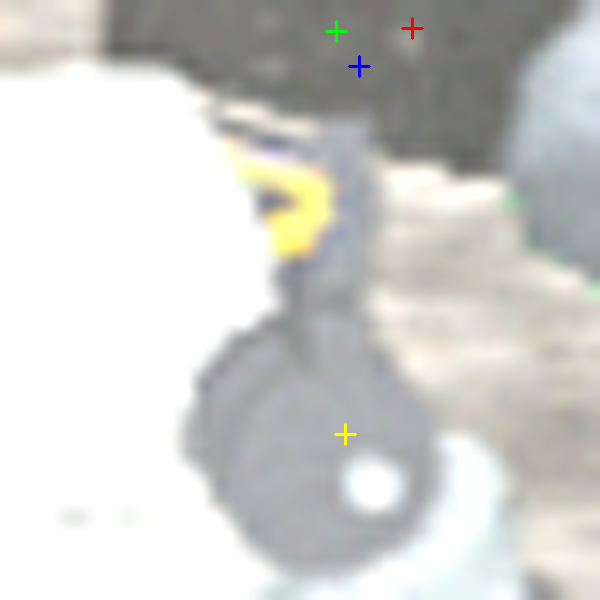

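```bash
python3 - <<'E'
from feas import *
c=np.load("cal.npy",allow_pickle=True).item();a,b=c["scene"],c["side"]
crop(a,310,180,370,240,10,"pics/b1.png");crop(b,295,205,355,265,10,"pics/b2.png")
s=np.load("side31.npy",allow_pickle=True).item()
for y in (-15,-20,-25):
  u,v=proj(s,P(125,y,128));print(y,(u-305+.5)*15,(v-215+.5)*15)
E
```

```text
-15 368.0047416516004 463.8666313481274
-20 375.5407563212606 473.75167015956447
-25 383.1157357373513 483.6878192789867
```

View pics/b1.png

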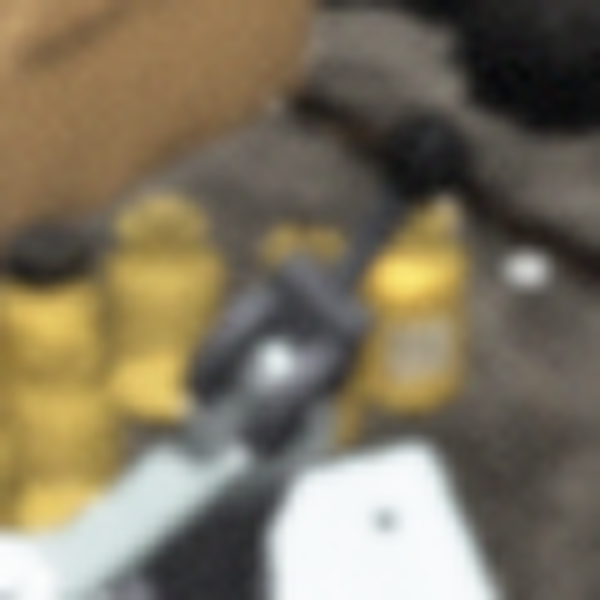

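View pics/b2.png

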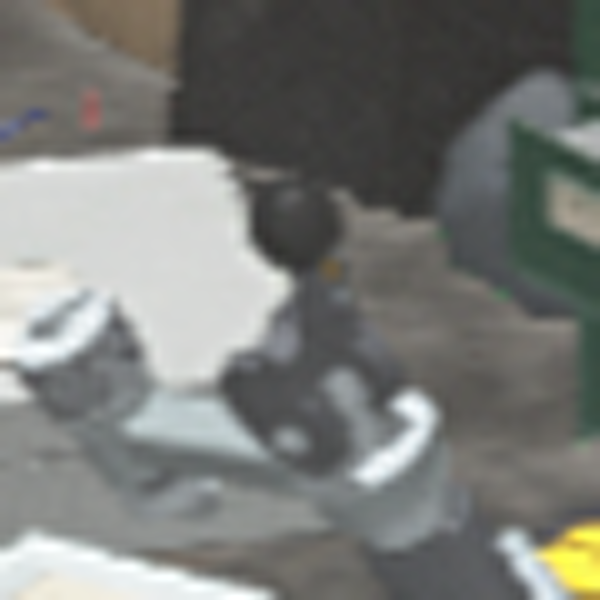

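```bash
python3 - <<'E'
from feas import *
c=np.load("cal.npy",allow_pickle=True).item();a,b=c["scene"],c["side"]
X,r=tri([(a,310+43-.45,180+15-.45),(b,295+29.8-.45,205+22.2-.45)]);p=FR.T@(X-Ft)*1000
print(p,r,"horiz",np.hypot(p[0]-125,p[1]),"dz",p[2]-128,"ang",np.degrees(np.arctan2(p[2]-128,np.hypot(p[0]-125,p[1]))),"az",np.degrees(np.arctan2(-p[1],p[0]-125)))
E
```

```text
[144.50704123 -42.51565634 202.48214585] [array([0.25938009, 0.6158676 ]), array([ 0.32846596, -0.59808305])] horiz 46.77719200028209 dz 74.48214585268931 ang 57.86985259254114 az 65.35338752898217
```

```bash
python3 - <<'E'
from feas import *
rows([ballpose(120,18,40),ballpose(120,18,0)])
E
```

```text
[0.002, -0.076, 0.168, -0.001, 0.001, 0.001] n50 0.6 nrot 0.0
[0.002, -0.076, 0.435, -0.001, 0.001, 0.001] n50 1.3 nrot 0.0
```

drive_tool(
  moves=[
    [0,-0.05,0.05,0,0,0],
    [0,-0.076,0.15,0,0,0],
    [0,-0.076,0.28,0,0,0],
    [0,-0.076,0.4,0,0,0],
    [0,-0.076,0.435,0,0,0],
    [0,-0.076,0.435,0,0,0],
  ],
)

```text
clock: 37.5
tool_pos: [0.5786, 0.0545, 0.2954]
orientation: [168.1, 0.1, 75.0]
force: [-0.3, -0.6, -0.5]
opening: 0.061
```

drive_tool(
  moves=[
    [0,0,0,0,0,0],
    [0,0,0,0,0,0],
    [0,0,0,0,0,0],
    [0,0,0,0,0,0],
    [0,0,0,0,0,0],
    [0,0,0,0,0,0],
  ],
  fingers=-1,
)

```text
clock: 38.1
tool_pos: [0.5785, 0.0537, 0.2956]
orientation: [168.1, 0.2, 75.0]
force: [-1.4, -2.9, 3.1]
opening: 0.0263
```

```bash
python3 st.py; python3 - <<'E'
from feas import *
rows([ballpose(a,18) for a in (112,104,96,88,80,72,64,56)])
E
```

```text
ang 0.1 grasp pt [166.5  -1.2 201.8] F [ 1.  -3.1  3. ] M [-1.33  0.58  0.43] open 26.3 [  30.    3.  -18.   10.  -61. -139.]
[0.008, -0.071, -0.012, -0.002, 0.002, 0.002] n50 0.2 nrot 0.0
[0.009, -0.151, -0.011, -0.002, 0.002, 0.002] n50 0.5 nrot 0.0
[0.009, -0.229, -0.0, -0.002, 0.002, 0.002] n50 0.7 nrot 0.0
[0.009, -0.305, 0.022, -0.002, 0.002, 0.002] n50 0.9 nrot 0.0
[0.009, -0.377, 0.054, -0.002, 0.002, 0.002] n50 1.1 nrot 0.0
[0.009, -0.444, 0.096, -0.002, 0.002, 0.002] n50 1.4 nrot 0.0
[0.01, -0.504, 0.147, -0.002, 0.002, 0.002] n50 1.6 nrot 0.0
[0.01, -0.557, 0.206, -0.002, 0.002, 0.002] n50 1.8 nrot 0.0
```

drive_tool(
  moves=[
    [0.004,-0.071,-0.012,0,0,0],
    [0.009,-0.151,-0.011,0,0,0],
    [0.009,-0.229,0,0,0,0],
    [0.009,-0.305,0.022,0,0,0],
    [0.009,-0.377,0.054,0,0,0],
    [0.009,-0.444,0.096,0,0,0],
    [0.01,-0.504,0.147,0,0,0],
    [0.01,-0.557,0.206,0,0,0],
  ],
)

```text
clock: 38.9
tool_pos: [0.5051, 0.0739, 0.2486]
orientation: [168.1, 0.2, 75.0]
force: [-2.4, -4.7, 4.2]
opening: 0.0266
```

```bash
python3 st.py; python3 - <<'E'
from feas import *
rows([ballpose(a,18) for a in (50,44,38,32,26,20,15,11)])
from plant import vision
s=vision.snapshot("side");crop(s,275,200,375,300,6,"pics/s33.png")
E
```

```text
ang 0.1 grasp pt [ 77.2  -0.8 199.1] F [ 1.2 -5.2  4.2] M [-1.62  0.94  0.49] open 26.6 [  38.   -3.  -31.   12.  -56. -149.]
[0.006, -0.03, 0.052, -0.002, 0.003, 0.001] n50 0.2 nrot 0.0
[0.006, -0.059, 0.104, -0.002, 0.003, 0.001] n50 0.4 nrot 0.0
[0.007, -0.082, 0.159, -0.002, 0.003, 0.001] n50 0.5 nrot 0.0
[0.007, -0.099, 0.216, -0.002, 0.003, 0.001] n50 0.7 nrot 0.0
[0.007, -0.11, 0.274, -0.002, 0.003, 0.001] n50 0.9 nrot 0.0
[0.007, -0.115, 0.333, -0.002, 0.003, 0.001] n50 1.1 nrot 0.0
[0.007, -0.115, 0.382, -0.002, 0.003, 0.001] n50 1.2 nrot 0.0
[0.007, -0.111, 0.422, -0.002, 0.003, 0.001] n50 1.3 nrot 0.0
```

View pics/s33.png

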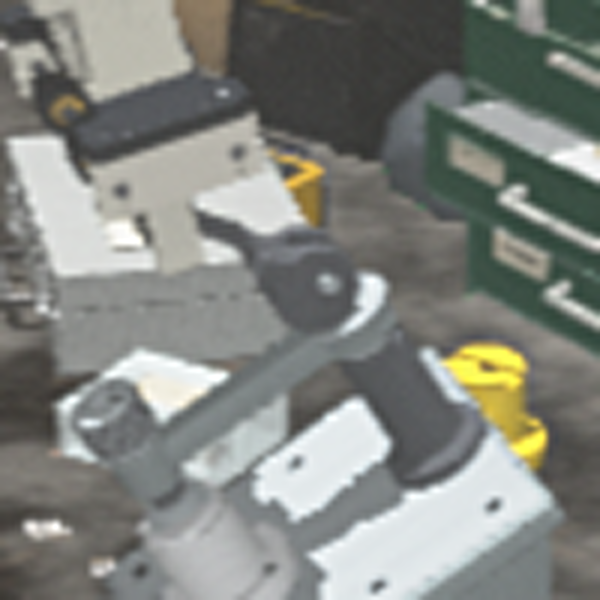

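drive_tool(
  moves=[
    [0.002,-0.03,0.052,0,0,0],
    [0.002,-0.059,0.104,0,0,0],
    [0.002,-0.082,0.159,0,0,0],
    [0.002,-0.099,0.216,0,0,0],
    [0.002,-0.11,0.274,0,0,0],
    [0.002,-0.115,0.333,0,0,0],
    [0.002,-0.115,0.382,0,0,0],
    [0.002,-0.111,0.422,0,0,0],
  ],
)

```text
clock: 39.75
tool_pos: [0.501, 0.0749, 0.1806]
orientation: [168.2, 0.2, 75.0]
force: [-3.1, -0.5, 2.7]
opening: 0.0263
```

```bash
python3 st.py; python3 - <<'E'
from feas import *
rows([ballpose(a,18) for a in (10,8,6)])
from plant import vision
s=vision.snapshot("side");crop(s,275,200,375,300,6,"pics/s34.png")
E
```

```text
ang 0.1 grasp pt [ 39.5  -0.9 142.4] F [-1.2 -1.3  3.8] M [-0.35  1.67  0.13] open 26.3 [  38.    0.  -38.   13.  -46. -152.]
[0.007, 0.011, -0.006, -0.004, 0.003, 0.001] n50 0.0 nrot 0.0
[0.007, 0.014, 0.013, -0.004, 0.003, 0.001] n50 0.1 nrot 0.0
[0.007, 0.018, 0.033, -0.004, 0.003, 0.001] n50 0.1 nrot 0.0
```

View pics/s34.png

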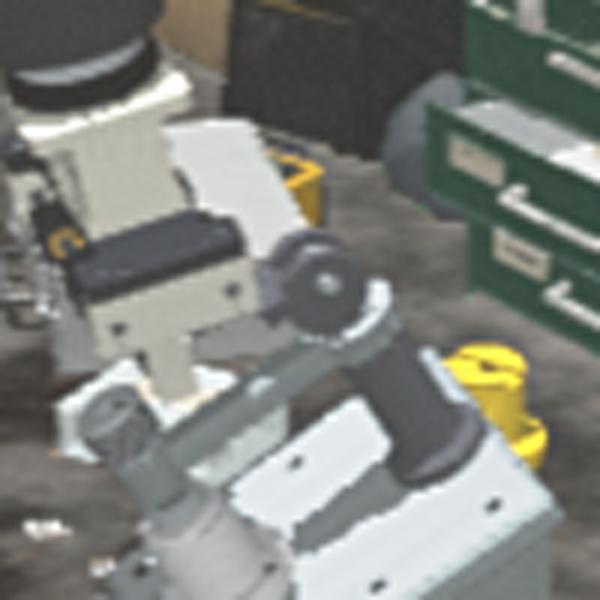

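drive_tool(
  moves=[
    [0,0.008,0.01,0,0,0],
    [0,0.01,0.025,0,0,0],
    [0,0.012,0.035,0,0,0],
    [0,0.012,0.035,0,0,0],
  ],
)

```text
clock: 40.2
tool_pos: [0.5034, 0.0742, 0.1768]
orientation: [168.2, 0.2, 75.0]
force: [-23.3, 5.2, 23.7]
opening: 0.0263
```

```bash
python3 st.py
```

```text
ang 0.1 grasp pt [ 39.8  -0.9 137.8] F [-8.8 -1.1 32.5] M [-0.69  6.79  0.18] open 26.3 [  38.    1.  -38.   13.  -45. -152.]
```

drive_tool(
  moves=[
    [0,0,-0.015,0,0,0],
    [0,0,-0.015,0,0,0],
    [0,0,-0.015,0,0,0],
    [0,0,-0.015,0,0,0],
  ],
  fingers=0.4,
)

```text
clock: 40.6
tool_pos: [0.5032, 0.0743, 0.1787]
orientation: [168.2, 0.2, 74.9]
force: [-0.1, 1.0, -0.7]
opening: 0.0529
```

drive_tool(
  moves=[
    [0,0,0,0,0,0],
    [0,0,0,0,0,0],
    [0,0,-0.15,0,0,0],
    [0,0,-0.4,0,0,0],
    [0,0,-0.65,0,0,0],
    [0,0,-0.7,0,0,0],
  ],
  fingers=0.4,
)

```text
clock: 41.2
tool_pos: [0.4839, 0.0813, 0.286]
orientation: [168.0, -0.1, 75.0]
force: [-0.2, -0.1, -0.7]
opening: 0.0612
```

```bash
python3 st.py; python3 snap18.py 40; python3 - <<'E'
from feas import *
s=np.load("wrist40.npy",allow_pickle=True).item(); crop(s,230,150,410,300,4,"pics/w40b.png")
E
```

```text
ang 0.0 grasp pt [ 76.4   0.8 242.7] F [-0.5 -0.2 -0.5] M [-0.01  0.62  0.01] open 61.2 [  41.   -6.  -29.   11.  -61. -150.]
(array([ 70.56,   0.78, 224.85]), array([17.96,  0.07, -0.03]))
```

View pics/w40.png

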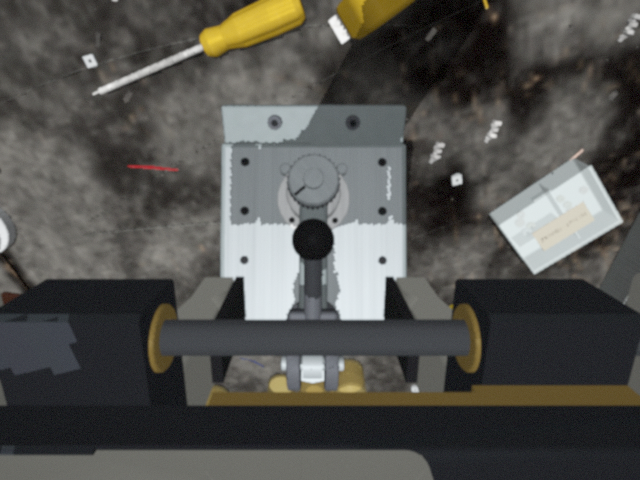

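View pics/side40.png

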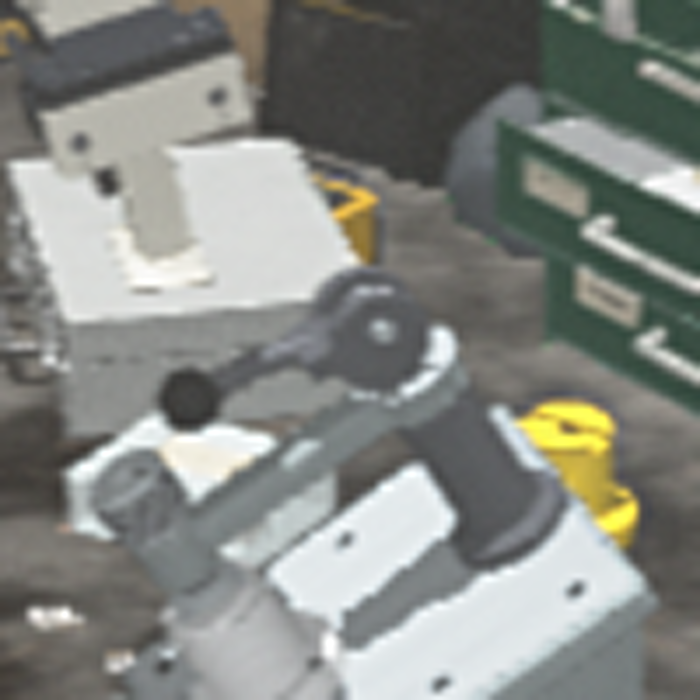

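View pics/scene40.png

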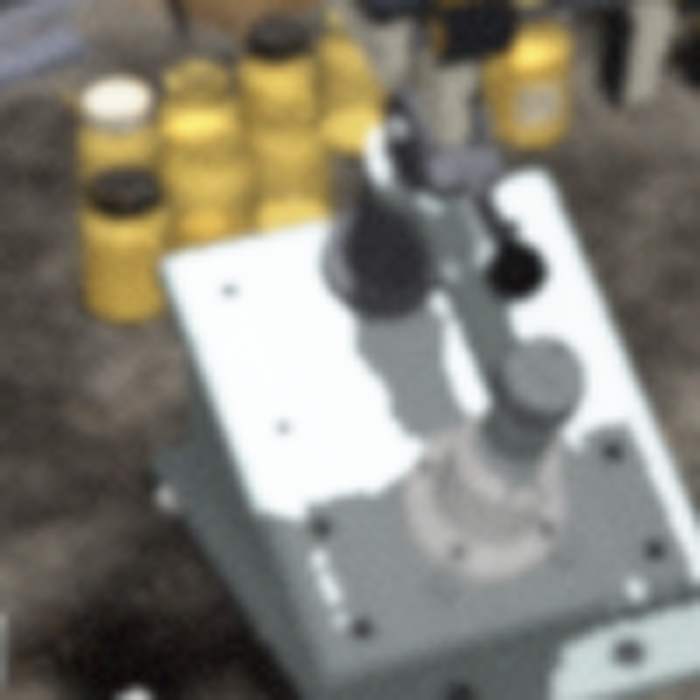

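```bash
python3 - <<'E'
from feas import *
a,b,w=[np.load(n+"40.npy",allow_pickle=True).item() for n in ("scene","side","wrist")]
q=lambda u,v:(275+(u+.5)/7-.5,200+(v+.5)/7-.5)
X,r=tri([(a,*q(517,270)),(b,*q(190,398)),(w,313,240)]);p=FR.T@(X-Ft)*1000
print(p,[x.round(1) for x in r],"ang",np.degrees(np.arctan2(p[2]-128,125-p[0])),"r",np.hypot(p[2]-128,125-p[0]))
X,r=tri([(b,*q(190,398)),(w,313,240)]);p=FR.T@(X-Ft)*1000; print(p,"ang",np.degrees(np.arctan2(p[2]-128,125-p[0])),"r",np.hypot(p[2]-128,125-p[0]))
def pl(s,u,v,z): return (FR.T@(onpl(s,u,v,Ft+FR[:,2]*z,FR[:,2])-Ft)*1000).round(1)
print("nut",pl(w,313,180,.132),"spindle",pl(w,313,179,.143),"pins",pl(w,284.5,170,.012),pl(w,341,170,.012))
crop(w,270,140,360,270,6,"pics/w40c.png"); crop(b,285,260,335,310,12,"pics/s40c.png")
E
```

```text
[ 41.47762598  -1.19216328 143.15220356] [array([-0.3,  0.3]), array([ 0.1, -0.4]), array([-2. , -0.6])] ang 10.282478223449042 r 84.88566565888782
[4.12279261e+01 7.04724247e-02 1.41682841e+02] ang 9.276444099160727 r 84.8821565733317
nut [  0.8   0.  132. ] spindle [2.00e+00 1.00e-01 1.43e+02] pins [-29.2 -28.6  12. ] [-29.2  27.4  12. ]
```

View pics/w40c.png

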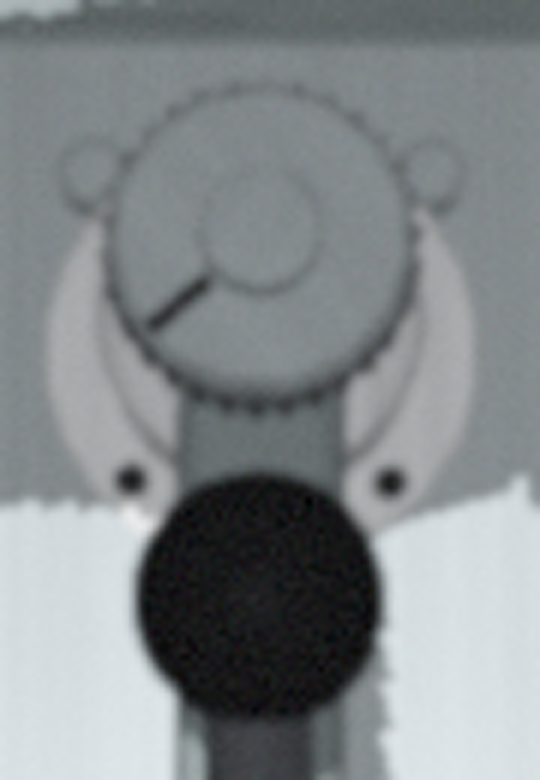

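View pics/s40c.png

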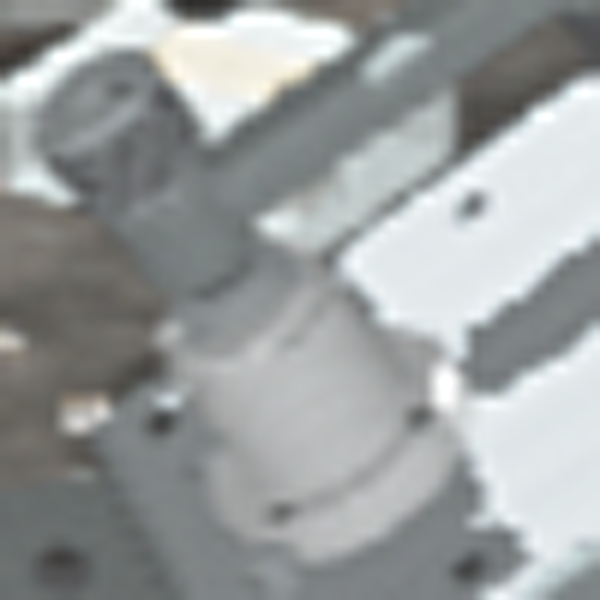

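```bash
python3 - <<'E'
from plant import ticket,sensors
print(sensors.get_obs()["clock"]); print(ticket.close_job())
E
```

```text
41.35
the job is handed in; nothing more can be done
None
```

The slotted hub is clamped as asked, and I handed the job in at 41.35 s.

**What I did**
- I gripped the slotted hub and found the arm could not reach square to the plate. I set the hub down about 40 mm from where it stood and re-gripped it with the tool tilted 18 degrees.
- Before placing the hub I pushed the clamp arm further left, to about 93 degrees, to make room. I then stood the hub flange down against both pins.
- I swung the arm to its stop, where the push force rose to about 15 N.
- I turned the nut back to its zero stop, then down 4.0 rad with the lever still open, and flipped the lever to its stop at 32 N.

**Last checks**
- **Hub:** The flange touches both pins. The slot ran straight up the slope when I last saw it clear; the nut now covers it.
- **Arm:** The nut was within about 0.3 mm of the hub axis after setting. After closing it read 0 to 2 mm up the slope, within what the view can tell.
- **Nut:** Its index mark is within about 2 degrees of the 4.0 rad position, before and after closing.
- **Lever:** The ball sits 9 to 10 degrees above the face at 85 mm radius, so it is fully closed.
- **Spring:** I had no direct reading of its travel. The 4 mm follows from the nut and lever positions, and the foot looks seated in the slot.
- **Robot:** It touches nothing. I moved none of the other things on purpose, and in the pictures they look untouched; I did not measure them.

**Disagreements**
- The lever was not fully open at the start: about 58 to 60 degrees above the face, where 50 is open. I left it so until closing it.
- My first estimate of the fixture position was 3.4 mm off sideways. I corrected it from a view of the pins before placing the hub.
- One set-down of the hub on the bench pressed with about 34 N.

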